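# Load the prize-draw machine with a scoop and drop the balls

### The arm

A 7-joint arm with a two-finger parallel gripper is mounted at the origin on the work surface. World frame = base frame: x ahead of the robot, y to its left, z up, the work surface at z = 0. Lengths are in m, angles in rad, forces in N, time in s.
With the tool pointing down it reaches from about 0.4 to 0.85 m from the base axis. Payload 10.4 kg.
Tool frame: the origin (TCP) lies between the finger pads; the fingertips stand ahead of it and the grasp point (between the pads) lies 6 mm ahead of it (finger_overhang is the z of the fingertips in the tool frame, in m); z points along the fingers, y is the direction in which the jaws open and shut (so a half turn about z gives the same grasp; the last joint's range is limited). The gripper opens to 85 mm and grips with 20 to 120 N. Pads are 22 mm wide; open, the fingers measure 114 mm over their backs; the gripper's body (76 mm by 85 mm) begins 54 mm behind the grasp point. The pads swing forward as they close: fully open they stand 13 mm farther back than shut.
Start: joints at [1.091, 0.332, -0.065, 1.46, 0.022, 1.35, -0.088], TCP at [0.276, -0.561, 0.256] pointing down, gripper open.
Joint ranges: [-2.6, 2.6], [-0.5, 2.12], [-1.47, 1.34], [0.16, 2.42], [-1.27, 4.41], [0.06, 2.06], [-2.6, 2.6]. Speed limits (rad/s): [2.22, 2.22, 2.79, 2.79, 3.14, 3.14, 3.14].

### API

Orientations are given as a unit quaternion [x, y, z, w].
In Python, from workcell import * gives the robot as it stands.
- The arm moves only by the shell command python3 -m creep 'ROWS' [FORCE]. ROWS is JSON, a list of rows, each a list of 7 numbers: the turn, a rotation vector about the tool's x, y, z in rad, then the shift along the tool's x, y, z in mm, then the closure in counts, from 0 (fully open) to 255 (shut). In form: [[wx, wy, wz, dx, dy, dz, claw], ...]. A call has 1 to 8 rows; each row shifts and turns the commanded pose from where the row before left it, along the tool's axes as they then stand; what a row does not reach is not made up. A row lasts 1/10 s, in which the tool goes at most 50 mm and 8.59 degrees, less where a joint would pass 70% of its speed; a pose out of reach is approached as far as the arm can. A call is refused whole if a number of a shift passes 50 or a number of a turn 0.15, either way. A call with a gripper value outside its range is refused whole. The fingers move at their own pace and stop on an object; FORCE is the grip in N (left out, the last holds). Time passes only in rows, so rows that do not move let the fingers close. It gives the time, the measured TCP pose, the force and the opening at its end, in the units of the state.
- get_obs(): the state, without advancing time (a new reading comes with each control period).
- camera(name): name is "scene" or "top" or "wrist"; returns (picture, depth): 480x640x3 uint8, blue, green, red; 480x640 float32, m along the optical axis (not along the pixel's ray), 0 where there is no reading.
- camera_model(name): a dict with "camera_matrix" (3x3 intrinsics, pixels), "k1" (the pictures are not rectified: a ray, as slopes to the right and down, at radius r is drawn at 1 + k1 r^2 times it, then the intrinsics apply), "R" (3x3) and "t" (3): a world point X has camera coordinates R X + t; the wrist camera has in their place "mount" (4x4, takes a point from camera to tool coordinates, whose origin is the TCP and whose axes are the flange's). Camera axes: x right, y down, z forward; pixel columns grow to the right and rows downward; lengths in m; the calibration is good to about 2 mm. A picture is of the moment at which its call begins: read the wrist's pose just before it. camera_model takes no time and is no camera call.
- hand_in(): hands the job in, once; it reports no verdict.
The state is a dict: "clock": time; "joint_pos": joint angles; "joint_velocities": joint speeds; "tau": joint torques, N m; "position": TCP position; "ee_rot": TCP orientation; "ft_force": force on the tool from outside, world axes, zero at the start; "torque": the same for the moment, N m; "grip_width": opening from 0.0 (shut) to 1.0 (fully open).
Only numpy, scipy, OpenCV 4.12 (cv2) and the standard library are available. Lean on these libraries where they do the work, as an engineer would, in place of code of your own. Each camera call takes 0.05 s, during which the arm holds its last target.

### The job

Get the prize-draw machine ready: with the scoop, move all the balls from the blue tray into the machine's hopper while its drop floor is still shut; only when every ball is in the hopper, draw the red latch so that they all fall together into the clear tub below. Do not touch the balls with the fingers, leave the other things on the desk alone, and finish with the scoop standing level on its green mat and everything let go.

Things in the scene. Friction and masses are not known exactly. Their poses are not given: they have to be found in the camera images.
- tray: Blue ball tray fixed to the desk: open bin 88 mm wide inside (y), sides 64 mm high. Origin: on the desk under the middle. Flat floor 5 mm above the desk from x = -63 to x = +110 mm. At the robot's end a 30 degree ramp rises from x = -63 mm to a low front wall (x = -110 mm, 33 mm high): the scoop slides in down it. The far wall leans outwards 30 degrees from upright, from x = 110 mm at the floor, 64 mm high
- scoop_grip (a point): Steel scoop, 0.22 kg: centre of its straight black handle, where to grip it. Axes: x from handle to open mouth, z up when it stands on its flat base. Handle: bar in the x-z plane that rises 15 degrees towards its free end, flat sides 20 mm apart (y), 18 mm thick, reaching 62 mm behind this point and 38 mm ahead of it; this point is 66 mm above the bowl's underside, with free space below
- scoop_lip (a point): Middle of the scoop's straight front edge (lip), at its underside, 111 mm ahead of and 66 mm below scoop_grip; same axes. Bowl: floor 2 mm thick, 54 mm long, 78 mm wide (74 inside), back 36 mm high, sides 34 mm high, raked down to nothing at the lip. Holds about five balls. Keeps them when tipped 20 degrees mouth-up, pours them out at 35 degrees mouth-down
- mat: Dark green mat fixed flat on the desk, 230 mm (x) by 150 mm (y), 4 mm thick: the scoop's place, where it stands at the start, handle towards the robot. Origin: centre of its underside. It may lie left or right of the tray
- hopper (a point): Draw machine, fixed, left or right of the tray: centre of the top face of its closed drop floor, 130 mm above the desk. Hopper: white box open at the top, inside 124 by 124 mm, walls 4 mm, red rim 60 mm above this point. The machine's front (red latch tab) faces its -x. Below is the clear tub that catches the balls: its floor 125 mm below this point, inside 142 mm (x) by 124 mm (y)
- trap (a joint): Angle of the drop floor (rad): aluminium plate hinged along the hopper's +x side; 0 shut, 0.75 hanging fully open (its stop). It falls open by its weight when the latch bolt is drawn and does not close again
- bolt (a joint): How far the latch bolt is drawn (m): 0 to 0.004 at the start, 0.03 fully drawn. The bolt lies under the front edge of the drop floor and slides out of the machine's front, towards -x; it lets the floor go at about 0.011. It takes about 3 N and stays where it is left
- bolt_tab (a point): Upright red tab of the latch bolt, in front of the hopper: 10 mm (x) by 26 mm (y). This point is on its middle, 14 mm below its top and 148 mm above the desk; with the bolt home it is 41 mm in front of the hopper's front wall. Axes as hopper: draw it to -x
- stapler: Bystander: red stapler lying along x, 118 x 36 mm, 34 mm high, to the left of the tray. Origin: centre of its underside
- coin_rolls: Bystander: two wrapped coin rolls held by a band, 86 x 47 mm, 23 mm high, to the right of the tray. Origin: centre of its underside
- eraser: Bystander: white eraser in a blue sleeve, 43 x 18 mm, 12 mm high, on the robot's side of the tray. Origin: centre of its underside
- ball1_center (a point): Prize-draw ball 1: hard resin ball of 24 mm diameter, 12 g, red; its centre. It starts in the tray. It rolls easily
- ball2_center (a point): Prize-draw ball 2: hard resin ball of 24 mm diameter, 12 g, yellow; its centre. It starts in the tray. It rolls easily
- ball3_center (a point): Prize-draw ball 3: hard resin ball of 24 mm diameter, 12 g, green; its centre. It starts in the tray. It rolls easily
- ball4_center (a point): Prize-draw ball 4: hard resin ball of 24 mm diameter, 12 g, orange; its centre. It starts in the tray, or is absent (None). It rolls easily
- ball5_center (a point): Prize-draw ball 5: hard resin ball of 24 mm diameter, 12 g, white; its centre. It starts in the tray, or is absent (None). It rolls easily
- ball6_center (a point): Prize-draw ball 6: hard resin ball of 24 mm diameter, 12 g, red; its centre. It starts in the tray, or is absent (None). It rolls easily
- ball7_center (a point): Prize-draw ball 7: hard resin ball of 24 mm diameter, 12 g, yellow; its centre. It starts in the tray, or is absent (None). It rolls easily
- ball8_center (a point): Prize-draw ball 8: hard resin ball of 24 mm diameter, 12 g, green; its centre. It starts in the tray, or is absent (None). It rolls easily
- ball9_center (a point): Prize-draw ball 9: hard resin ball of 24 mm diameter, 12 g, orange; its centre. It starts in the tray, or is absent (None). It rolls easily
- ball10_center (a point): Prize-draw ball 10: hard resin ball of 24 mm diameter, 12 g, white; its centre. It starts in the tray, or is absent (None). It rolls easily
- ball11_center (a point): Prize-draw ball 11: hard resin ball of 24 mm diameter, 12 g, red; its centre. It starts in the tray, or is absent (None). It rolls easily
- ball12_center (a point): Prize-draw ball 12: hard resin ball of 24 mm diameter, 12 g, yellow; its centre. It starts in the tray, or is absent (None). It rolls easily
- ball13_center (a point): Prize-draw ball 13: hard resin ball of 24 mm diameter, 12 g, green; its centre. It starts in the tray, or is absent (None). It rolls easily
There are look-alikes about, which are no part of the job. Of the things that look like the part that bears scoop_grip, the smaller one is meant.

How it is judged:
By the outcome, as a careful person would: the job done as asked, in the order asked, and still so for the second after the job is handed in, with the robot touching nothing.
Of ball4, ball5, ball6, ball7, ball8, ball9, ball10, ball11, ball12, ball13 only 7 to 10 are there at a start; the rules pass over those that are not, and their reading is None.
At some moment in a run one of scoop may be knocked a few centimetres aside while the robot is not near it.
It also fails if it takes over 210 s, if anything falls off the work surface, if the arm or the gripper's body presses on something with over 40 N, if the wrist force passes 120 N, or if a joint passes its speed limit or range.

## Working session

There is one attempt and no reset: what is moved stays moved. The work goes in short steps, Python scripts to look and compute and a shell command to move; the robot and the scene stay as the last step left them, time stands still between calls to the robot, and variables do not carry over. Pictures are saved under pics/ and viewed, and the job is handed in when it is done.

```bash
ls; mkdir -p pics
python3 - <<'E'
from workcell import *
import cv2
o=get_obs(); print(o)
for n in ("scene","top","wrist"):
    im,d=camera(n); cv2.imwrite(f"pics/{n}0.png",im)
    print(n,camera_model(n))
E
```

```text
pics
{'clock': 0.0, 'joint_pos': array([ 1.0914162 ,  0.33289027, -0.06469157,  1.4609648 ,  0.02163469,
        1.34987679, -0.08854066]), 'joint_velocities': array([-0.00016429,  0.00080338, -0.00077336,  0.00137087,  0.00021586,
       -0.00121548, -0.00173284]), 'tau': array([ 1.76368940e-03, -6.25435209e+01,  5.03224216e-02, -3.91597044e+01,
        1.62874471e-02,  9.81301884e-03,  1.67345058e-05]), 'position': array([ 0.27549458, -0.56062501,  0.25549318]), 'ee_rot': array([ 9.74034119e-01,  2.26400121e-01, -2.13131466e-04, -6.89195952e-04]), 'ft_force': array([-0.21058646, -0.6990282 , -0.21239788]), 'torque': array([-0.02215333,  0.00924121,  0.01404133]), 'grip_width': 1.0021852168703902}
scene {'camera_matrix': array([[571.90496559,   0.        , 314.57945782],
       [  0.        , 571.90496559, 235.54371817],
       [  0.        ,   0.        ,   1.        ]]), 'k1': -0.12635244686568634, 'R': array([[ 0.78320695,  0.62151014,  0.01766413],
       [ 0.49273199, -0.60309658, -0.62728758],
       [-0.37921241,  0.49999967, -0.77858736]]), 't': array([-0.39854506, -0.200683
[... 286 characters left out ...]
-0.97533261, -0.04352561, -0.21640661],
       [ 0.21595653,  0.01484616, -0.97629011]]), 't': array([-0.01664918,  0.52109482,  1.01989029])}
wrist {'camera_matrix': array([[425.25427699,   0.        , 323.80461697],
       [  0.        , 425.25427699, 232.68645203],
       [  0.        ,   0.        ,   1.        ]]), 'k1': -0.05148667528979862, 'mount': array([[ 9.66486715e-04, -9.56650721e-01, -2.91236095e-01,
         7.42915830e-02],
       [ 9.99998817e-01,  5.76008341e-04,  1.42649481e-03,
        -7.79203144e-04],
       [-1.19690287e-03, -2.91237129e-01,  9.56650146e-01,
        -1.17885617e-01],
       [ 0.00000000e+00,  0.00000000e+00,  0.00000000e+00,
         1.00000000e+00]])}
```

View pics/scene0.png

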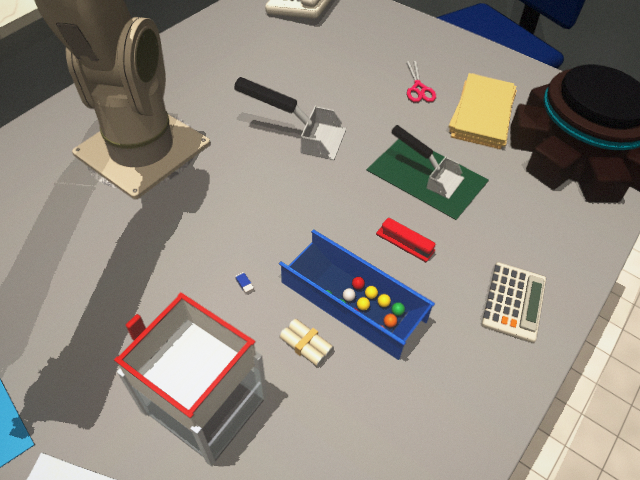

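View pics/top0.png

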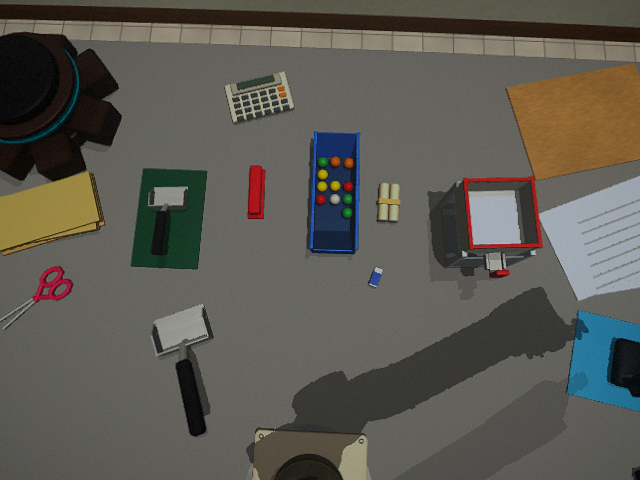

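The scene shows two scoops. The smaller one stands on the green mat, top view about (165,215). The larger one lies on the bare desk, about (185,365). The smaller fits, since it is the one on the mat. The tray is in the middle, with 10 or so balls, and the hopper is at right around (500,215). I'll enlarge to confirm and to measure.

```bash
cat > h.py <<'E'
from workcell import *
import numpy as np, cv2, json
from scipy.spatial.transform import Rotation as Ro
def undist(n,u,v):
    m=camera_model(n);K=m['camera_matrix'];k=m['k1']
    p=np.array([(u-K[0,2])/K[0,0],(v-K[1,2])/K[1,1]]);q=p.copy()
    for _ in range(20): q=p/(1+k*(q@q))
    return m,np.array([q[0],q[1],1.0])
def pose(n,m,o=None):
    if n=='wrist':
        o=o or get_obs();T=np.eye(4);T[:3,:3]=Ro.from_quat(o['ee_rot']).as_matrix();T[:3,3]=o['position']
        T=T@m['mount'];return T[:3,:3],T[:3,3]
    return m['R'].T,-m['R'].T@m['t']
def pix_plane(n,u,v,z,o=None):
    m,r=undist(n,u,v);R,c=pose(n,m,o);d=R@r;return c+d*(z-c[2])/d[2]
def pix_depth(n,u,v,dep,o=None):
    m,r=undist(n,u,v);R,c=pose(n,m,o);return c+R@(r*dep)
def project(n,X,o=None):
    m=camera_model(n);R,c=pose(n,m,o);p=R.T@(np.array(X)-c);s=p[:2]/p[2];s=s*(1+m['k1']*(s@s));K=m['camera_matrix']
    return K[0,0]*s[0]+K[0,2],K[1,1]*s[1]+K[1,2]
def cloud(n,d,o=None):
    m=camera_model(n);K=m['camera_matrix'];k=m['k1'];v,u=np.mgrid[0:480,0:640]
    x=(u-K[0,2])/K[0,0];y=(v-K[1,2])/K[1,1];a,b=x.copy(),y.copy()
    for _ in range(15):
        f=1+k*(a*a+b*b);a=x/f;b=y/f
    R,c=pose(n,m,o);P=np.stack([a*d,b*d,d],-1);W=P@R.T+c;W[d<=0]=np.nan;return W
E
python3 - <<'E'
from h import *
im,d=camera('top');np.save('top_d.npy',d);cv2.imwrite('top.png',im)
A=cv2.resize(im[120:280,120:370],None,fx=3.2,fy=3.2,interpolation=cv2.INTER_CUBIC);cv2.imwrite('pics/c1.png',A)
A=cv2.resize(im[150:300,420:570],None,fx=4,fy=4,interpolation=cv2.INTER_CUBIC);cv2.imwrite('pics/c2.png',A)
A=cv2.resize(im[125:260,280:400],None,fx=4.4,fy=4.4,interpolation=cv2.INTER_CUBIC);cv2.imwrite('pics/c3.png',A)
s,ds=camera('scene');np.save('sc_d.npy',ds);cv2.imwrite('sc.png',s)
A=cv2.resize(s[220:370,230:450],None,fx=3.6,fy=3.6,interpolation=cv2.INTER_CUBIC);cv2.imwrite('pics/c4.png',A)
E
```

```text
(no output)
```

View pics/c1.png

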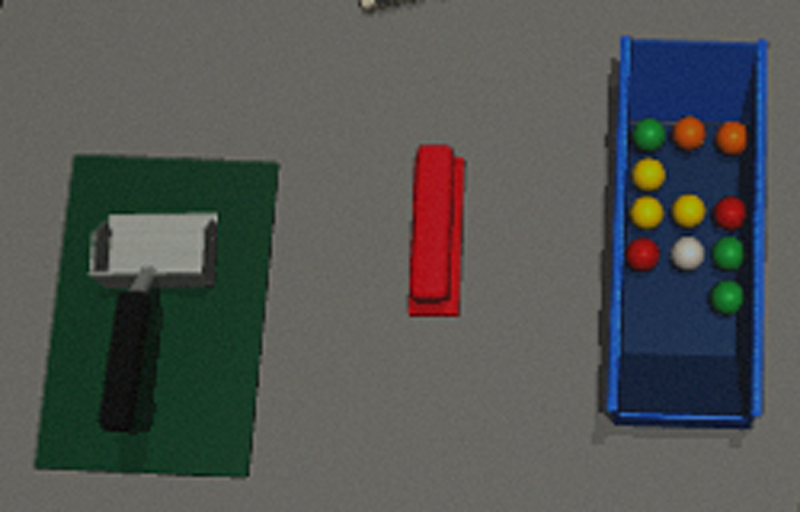

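View pics/c2.png

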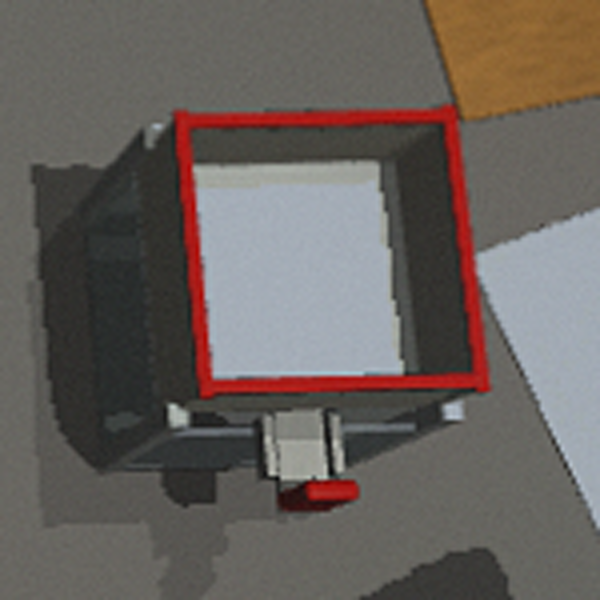

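View pics/c3.png

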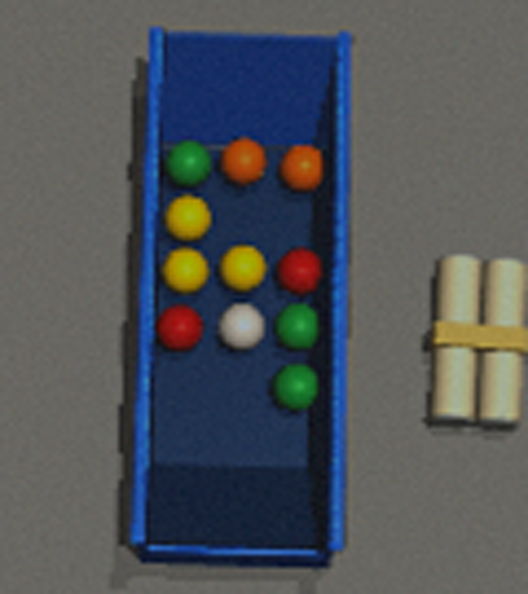

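View pics/c4.png

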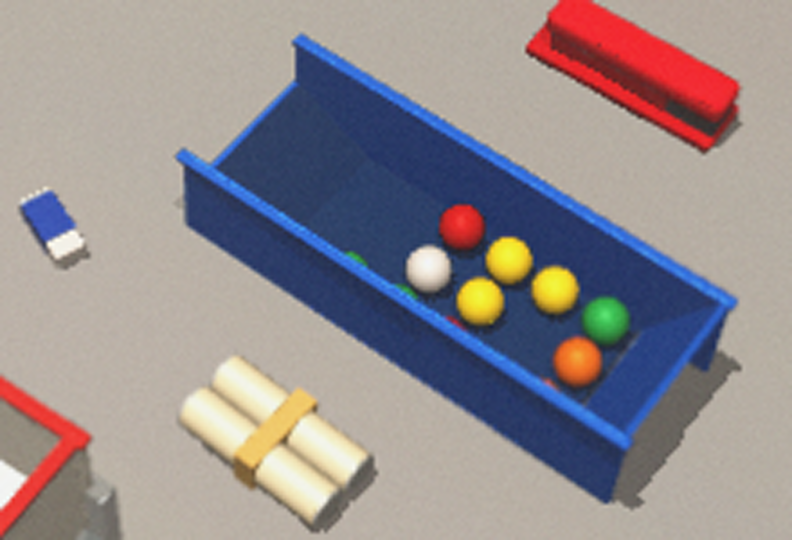

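11 balls are visible: 3, 1, 3, 3 and 1 by row. Now measuring poses.

Run:
```python
from h import *
np.set_printoptions(precision=4,suppress=True)
d=np.load('top_d.npy');W=cloud('top',d);im=cv2.imread('top.png')
def rect(pts,s,ox,oy,z,name):
    P=np.array([pix_plane('top',ox+x/s,oy+y/s,z) for x,y in pts]); print(name,P[:,:2].tolist(),'c',P.mean(0)[:2],
      'yaw(x-axis from near->far)',[np.degrees(np.arctan2(*(P[a]-P[b])[[1,0]])) for a,b in((0,3),(1,2))],'sides',np.linalg.norm(P-np.roll(P,-1,0),axis=1))
rect([(75,155),(279,163),(248,477),(36,467)],3.2,120,120,.004,'mat')
rect([(155,30),(344,34),(337,549),(138,546)],4.4,280,125,.064,'tray')
rect([(175,111),(456,107),(489,389),(202,395)],4,420,150,.19,'hopper')
rect([(308,482),(357,480),(357,500),(308,504)],4,420,150,.162,'tab')
# ball centers
bl=[(189,162),(244,160),(302,167),(188,217),(186,270),(243,268),(300,271),(180,328),(242,326),(297,326),(295,387)]
print(np.array([pix_plane('top',280+x/4.4,125+y/4.4,.017) for x,y in bl])[:,:2])
# checks with depth
for u,v in ((340,245),(345,195),(500,215),(170,240),(100,100),(300,300)): print(u,v,W[v,u])
# scoop handle: dark points above mat
hsv=cv2.cvtColor(im,cv2.COLOR_BGR2HSV)
reg=np.zeros((480,640),bool);reg[200:262,145:175]=1
m=reg&(im.max(2)<60)&(W[...,2]>.04);P=W[m];print('handle',m.sum(),P.min(0),P.max(0))
for lo in np.arange(P[:,0].min(),P[:,0].max(),.012):
    q=P[(P[:,0]>=lo)&(P[:,0]<lo+.012)];print(lo,len(q),np.median(q,0),q[:,1].min(),q[:,1].max(),q[:,2].max())
A=cv2.resize(im[175:265,130:210],None,fx=7,fy=6.5,interpolation=cv2.INTER_CUBIC);cv2.imwrite('pics/c5.png',A[:590])
s=cv2.imread('sc.png');A=cv2.resize(s[110:220,370:490],None,fx=5.4,fy=5.4,interpolation=cv2.INTER_CUBIC);cv2.imwrite('pics/c6.png',A)
```

```text
mat [[0.6696107608641717, 0.41466436481136554], [0.6697212936917946, 0.2658357478412923], [0.4411579726045709, 0.2661145804964486], [0.44130202430164556, 0.41440535708072784]] c [0.5554 0.3403] yaw(x-axis from near->far) [np.float64(0.0649998930563635), np.float64(-0.06989715729335043)] sides [0.1488 0.2286 0.1483 0.2283]
tray [[0.750529227891606, 0.019611503059672526], [0.7525517407493181, -0.07556291085831932], [0.4887697478023354, -0.07944557766277584], [0.485980882715927, 0.015516438615794567]] c [ 0.6195 -0.03  ] yaw(x-axis from near->far) [np.float64(0.8868366643433718), np.float64(0.8432886376632174)] sides [0.0952 0.2638 0.095  0.2646]
hopper [[0.613555526988416, -0.2715203914787163], [0.6218524130553089, -0.406592171508875], [0.48465605978708903, -0.4153224479598693], [0.47592062567867977, -0.2815447928249393]] c [ 0.549  -0.3437] yaw(x-axis from near->far) [np.float64(4.165684077111922), np.float64(3.6410186448555435)] sides [0.1353 0.1375 0.1341 0.138 ]
tab [[0.44193351825041727, -0.33930288698157607], [0.4438996970717667, -0.3626172695796028], [0.4343581213227158, -0.3622
[... 1008 characters left out ...]
0.4992 0.335  0.0829] 0.3276275291374679 0.3480010010330838 0.08806581402143432
0.5050740709488015 56 [0.5114 0.3361 0.0794] 0.32830827848338967 0.34830312748095527 0.08636816485879995
0.5170740709488015 54 [0.5231 0.3378 0.0767] 0.3297341432362487 0.34877756826530637 0.08227881621779276
0.5290740709488015 58 [0.5347 0.3387 0.0743] 0.3300050896234385 0.350136666196296 0.07771086527696824
0.5410740709488016 48 [0.547  0.3376 0.0704] 0.33123426584401056 0.35177994026304776 0.07468228314115799
0.5530740709488016 9 [0.554  0.3368 0.065 ] 0.33551851629543283 0.3502051898545416 0.07028731507500052
0.5650740709488016 2 [0.5686 0.3414 0.0456] 0.3353979631551389 0.347500338102288 0.046461166504825346
```

View pics/c5.png

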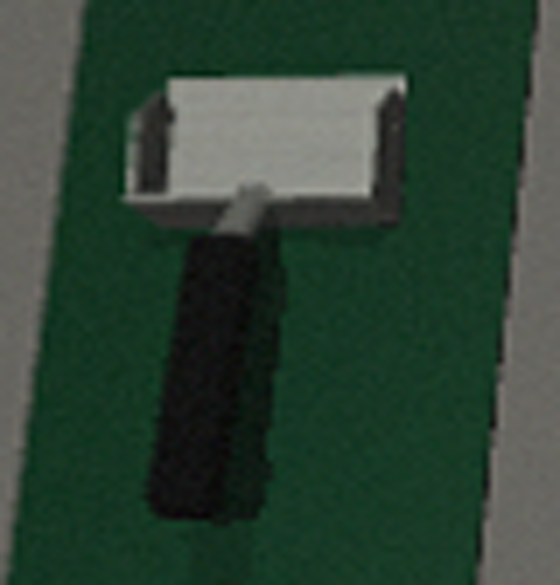

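View pics/c6.png

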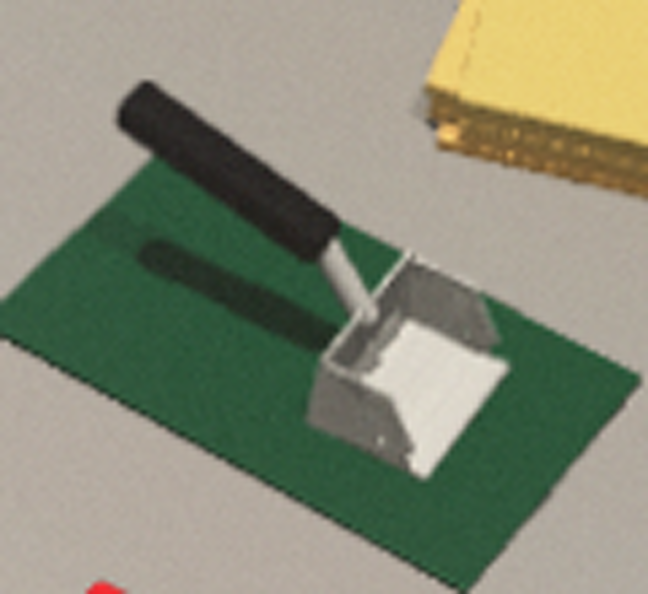

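The crops confirm the small steel scoop, black handle towards the robot, standing on the mat. Measuring its pose and the tool extras next.

Run:
```python
from h import *
import workcell
print([ (k,getattr(workcell,k)) for k in dir(workcell) if not k.startswith('_') and not callable(getattr(workcell,k))][:20])
np.set_printoptions(precision=4,suppress=True)
for (x,y),z in [((167,78),.006),((405,76),.006),((125,198),.04),((405,205),.005)]: print(pix_plane('top',130+x/7,175+y/6.5,z))
# scene-cam handle check: c6 -> 370+x/5.4,110+y/5.4
for p in [(147,95),(305,235)]: print(pix_plane('scene',370+p[0]/5.4,110+p[1]/5.4,.07))
print(project('top',[.518,.339,.07]),project('scene',[.518,.339,.07]))
# hopper floor/rim, other cams: rim corners in scene
for p in [(182,296),(254,344),(190,411),(119,358)]: print('rim',pix_plane('scene',*p,.19))
```

```text
[('finger_overhang', 0.025)]
[0.6252 0.3844 0.006 ]
[0.6293 0.3061 0.006 ]
[0.5719 0.3806 0.04  ]
[0.5826 0.3016 0.005 ]
[0.4541 0.3607 0.07  ]
[0.548  0.3304 0.07  ]
(np.float64(159.57293274466608), np.float64(226.9661583524681)) (np.float64(416.6288988655116), np.float64(145.2678642911083))
rim [ 0.482 -0.283  0.19 ]
rim [ 0.616  -0.2744  0.19  ]
rim [ 0.6172 -0.3987  0.19  ]
rim [ 0.4882 -0.4084  0.19  ]
```

```bash
python3 -m creep '[[0,0,0.135,0,0,0,0],[0,0,0.135,0,0,0,0],[0,0,0.135,0,0,0,0]]' && python3 -m creep '[[0,0,0,20,-38,0,0],[0,0,0,20,-38,0,0],[0,0,0,20,-38,0,0],[0,0,0,20,-38,0,0],[0,0,0,20,-38,0,0],[0,0,0,20,-38,0,0],[0,0,0,20,-38,0,0],[0,0,0,20,-38,0,0]]' && python3 -m creep '[[0,0,0,7,-41,0,0],[0,0,0,7,-41,0,0],[0,0,0,7,-41,0,0],[0,0,0,7,-41,0,0],[0,0,0,7,-41,0,0],[0,0,0,7,-41,0,0]]'
```

```text
clock: 0.55
position: [0.2757, -0.5609, 0.2562]
ee_rot: [1.0, 0.023, -0.0, -0.0]
ft_force: [0.7, -0.0, 0.5]
grip_width: 0.998
clock: 1.35
position: [0.4201, -0.2474, 0.2565]
ee_rot: [1.0, 0.026, 0.0, 0.0]
ft_force: [1.5, -0.3, -0.6]
grip_width: 1.002
clock: 1.95
position: [0.4488, 0.0004, 0.2565]
ee_rot: [1.0, 0.026, 0.0, 0.0]
ft_force: [0.2, 0.1, 0.4]
grip_width: 0.999
```

```bash
python3 -m creep '[[0,0,0,10.5,-42,0,0],[0,0,0,10.5,-42,0,0],[0,0,0,10.5,-42,0,0],[0,0,0,10.5,-42,0,0],[0,0,0,10.5,-42,0,0],[0,0,0,10.5,-42,0,0],[0,0,0,10.5,-42,0,0],[0,0,0,10.5,-42,0,0]]'; python3 -m creep '[[0,0,0,0,0,0,0],[0,0,0,0,0,0,0]]'
python3 - <<'E'
from h import *
o=get_obs();im,d=camera('wrist');cv2.imwrite('pics/w1.png',im);print(o['position'],o['joint_pos'])
print('grip proj',project('wrist',[.516,.339,.07],o),'lip',project('wrist',[.627,.345,.004],o))
E
```

```text
clock: 2.75
position: [0.5158, 0.3401, 0.2561]
ee_rot: [1.0, 0.025, 0.0, 0.0]
ft_force: [0.3, -0.4, 0.1]
grip_width: 1.0
clock: 2.95
position: [0.5149, 0.3396, 0.2556]
ee_rot: [1.0, 0.027, -0.001, -0.0]
ft_force: [1.2, -0.4, 0.5]
grip_width: 1.0
[0.51492213 0.33963794 0.25563128] [-0.08004967  0.41432083 -0.76326718  1.45239331  0.2858582   1.38993698
 -2.36931256]
grip proj (np.float64(325.2081677740048), np.float64(207.16705985302275)) lip (np.float64(325.08048250762454), np.float64(55.02306442032133))
```

View pics/w1.png

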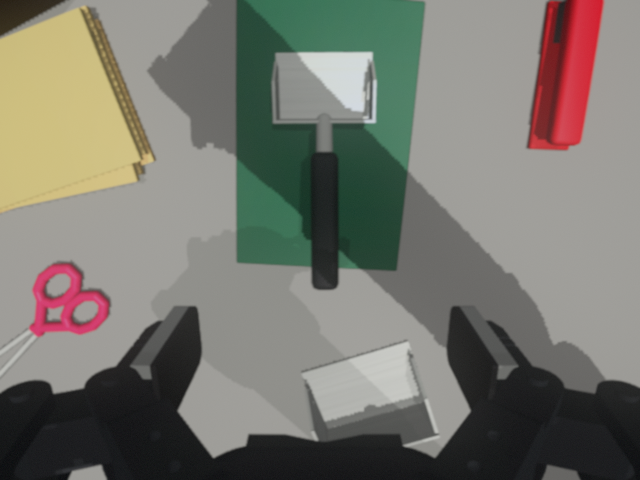

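Wrist view: handle runs straight up the picture at column 324 (rows 153–288), lip at row 52, which agrees with the estimates. The large scoop shows at the bottom. Descending to grasp.

```bash
python3 -m creep '[[0,0,0,0.3,0.2,40,0],[0,0,0,0.3,0.2,40,0],[0,0,0,0,0,40,0],[0,0,0,0,0,30,0],[0,0,0,0,0,20,0],[0,0,0,0,0,9.5,0]]' && python3 -m creep '[[0,0,0,0,0,0,120],[0,0,0,0,0,0,255],[0,0,0,0,0,0,255],[0,0,0,0,0,0,255],[0,0,0,0,0,0,255],[0,0,0,0,0,0,255],[0,0,0,0,0,0,255],[0,0,0,0,0,0,255]]' 100
python3 - <<'E'
from h import *
o=get_obs();im,d=camera('wrist');cv2.imwrite('pics/w2.png',im);print(o['position'],o['ft_force'],o['grip_width'])
E
```

```text
clock: 3.6
position: [0.5161, 0.3357, 0.0751]
ee_rot: [1.0, 0.025, -0.001, 0.001]
ft_force: [0.2, -0.1, 0.4]
grip_width: 0.995
clock: 4.4
position: [0.5163, 0.3387, 0.0777]
ee_rot: [1.0, 0.026, 0.001, -0.0]
ft_force: [-2.2, -1.2, 5.1]
grip_width: 0.211
[0.51634993 0.33868267 0.0776724 ] [-2.2209094  -1.17055427  5.13214674] 0.211235035471988
```

View pics/w2.png

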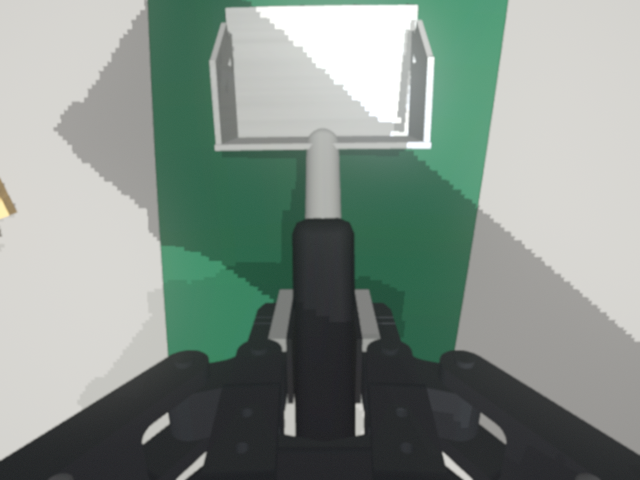

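Grip is good, with the pads on the handle centre. Lift and check.

```bash
python3 -m creep '[[0,0,0,0,0,-10,255],[0,0,0,0,0,-30,255],[0,0,0,0,0,-40,255],[0,0,0,0,0,-40,255],[0,0,0,0,0,-10,255],[0,0,0,0,0,0,255]]'
cat > st.py <<'E'
from h import *
import sys
np.set_printoptions(precision=4,suppress=True)
# state of the scoop in tray frame. offset of lip from TCP in tool frame
LIP=np.array([.111,0,.072])
TO=np.array([.601,-.0303]);TY=np.radians(.87)
def tray(p):
    c,s=np.cos(TY),np.sin(TY);d=p[:2]-TO;return np.array([c*d[0]+s*d[1],-s*d[0]+c*d[1],p[2]])
def state(o=None):
    o=o or get_obs();R=Ro.from_quat(o['ee_rot']).as_matrix();p=o['position']
    lip=p+R@LIP;heel=p+R@np.array([.057,0,.072])
    pit=np.degrees(np.arcsin(R[2,0]));yaw=np.degrees(np.arctan2(R[1,0],R[0,0]));roll=np.degrees(np.arcsin(R[2,1]))
    print('t %.2f'%o['clock'],'tcp',p,'pitch(up+) %.1f yaw %.2f roll %.2f'%(pit,yaw,roll),'F',o['ft_force'].round(1),'w %.3f'%o['grip_width'])
    print(' lip tray-frame mm',tray(lip)*1e3,'heel',tray(heel)*1e3,'lip world',lip)
    return o,R,p
def togo(target_tcp):
    o,R,p=state();print(' tool-frame shift mm',R.T@(np.array(target_tcp)-p)*1e3)
if __name__=='__main__':
    if len(sys.argv)>3: togo([float(a) for a in sys.argv[1:4]])
    else: state()
E
python3 - <<'E'
from st import *
state();o=get_obs();im,d=camera('wrist');cv2.imwrite('pics/w3.png',im)
im,d=camera('scene');A=cv2.resize(im[40:240,330:530],None,fx=3,fy=3);cv2.imwrite('pics/s3.png',A)
print(o['joint_pos'])
E
```

```text
clock: 5.05
position: [0.5165, 0.3388, 0.2086]
ee_rot: [1.0, 0.026, 0.001, -0.001]
ft_force: [-0.2, 0.5, -2.3]
grip_width: 0.211
t 5.05 tcp [0.5165 0.3388 0.2086] pitch(up+) 0.2 yaw 2.96 roll -0.06 F [-0.2  0.5 -2.3] w 0.211
 lip tray-frame mm [ 32.2164 374.4586 136.9201] heel [-21.7474 372.4855 136.7783] lip world [0.6275 0.3446 0.1369]
[-0.0808  0.4449 -0.7538  1.5164  0.3116  1.3008 -2.3876]
```

View pics/s3.png

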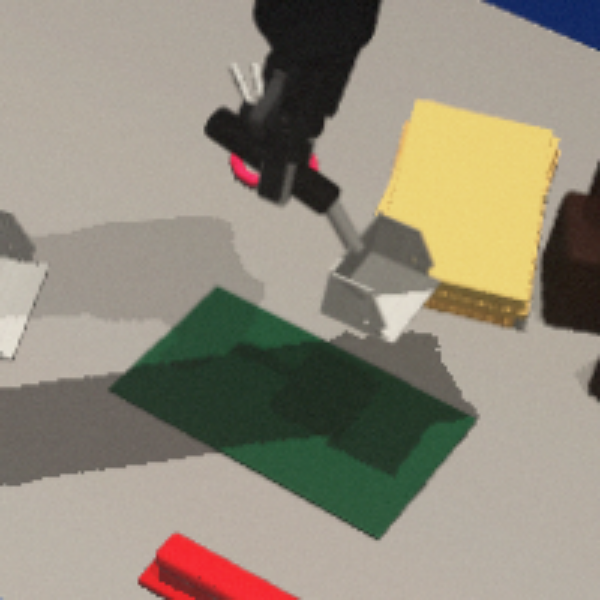

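View pics/w3.png

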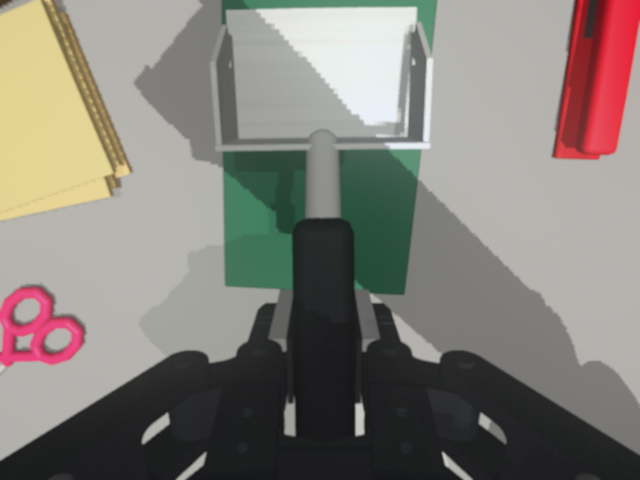

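```bash
python3 -m creep '[[0,0,0,-4,25,0,255],[0,0,0,-8,43,0,255],[0,0,0,-8,43,0,255],[0,0,0,-8,43,0,255],[0,0,0,-8,43,0,255],[0,0,0,-8,43,0,255],[0,0,0,-8,43,0,255],[0,0,0,-8,43,0,255]]' && python3 -m creep '[[0,0,0,-5,32,0,255],[0,0,0,-2,10,0,255],[0,0,0.037,0,0,0,255],[0,-0.13,0,0,0,0,255],[0,-0.13,0,0,0,0,255],[0,-0.13,0,0,0,0,255],[0,-0.13,0,0,0,0,255],[0,0,0,0,0,0,255]]'; python3 st.py
python3 - <<'E'
from h import *
print(get_obs()['joint_pos'].round(2))
im,d=camera('scene');cv2.imwrite('pics/s4.png',cv2.resize(im[150:390,200:460],None,fx=2.4,fy=2.4))
E
```

```text
clock: 5.95
position: [0.4714, 0.0076, 0.2051]
ee_rot: [1.0, 0.026, -0.001, -0.0]
ft_force: [0.8, -0.7, -2.2]
grip_width: 0.217
clock: 6.75
position: [0.4679, -0.032, 0.2023]
ee_rot: [0.965, 0.008, -0.262, 0.001]
ft_force: [0.1, -0.4, -3.0]
grip_width: 0.216
t 6.75 tcp [ 0.4679 -0.032   0.2023] pitch(up+) -30.4 yaw 0.99 roll -0.16 F [ 0.1 -0.4 -3. ] w 0.216
 lip tray-frame mm [-73.7821   0.6841  84.0086] heel [-120.3557    0.583   111.3379] lip world [ 0.5272 -0.0307  0.084 ]
[ 0.42  0.47 -0.58  1.54  0.17  1.73 -1.75]
```

View pics/s4.png

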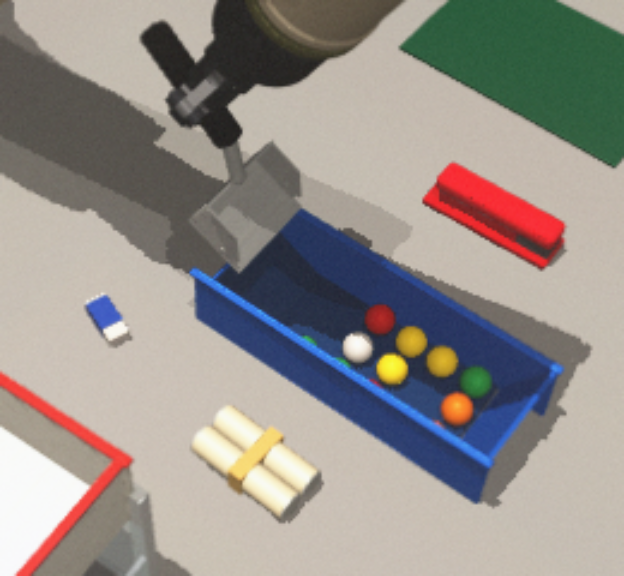

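```bash
python3 -m creep '[[0,0,0,16.6,0.3,18,255],[0,0,0,16.6,0.3,18,255],[0,0,0,10,0,11,255],[0,0,0,5,0,5.5,255],[0,0,0,0,0,0,255]]'; python3 st.py
```

```text
clock: 7.3
position: [0.4837, -0.033, 0.1373]
ee_rot: [0.966, 0.007, -0.257, 0.002]
ft_force: [0.1, -0.1, -1.3]
grip_width: 0.215
t 7.30 tcp [ 0.4837 -0.033   0.1373] pitch(up+) -29.8 yaw 0.86 roll 0.01 F [ 0.1 -0.1 -1.3] w 0.215
 lip tray-frame mm [-56.7348  -0.8963  19.6512] heel [-103.6117   -0.8859   46.4571] lip world [ 0.5443 -0.0321  0.0197]
```

```bash
cat > plan.py <<'E'
from st import *
# usage: plan.py 'x,z,pitch[,y]' ... (lip in tray mm, deg) -> suggested per-segment turn & shift
o,R,p=state()
def pose_of(x,z,pit,y=0,yaw=None):
    yaw=TY if yaw is None else yaw
    c,s=np.cos(TY),np.sin(TY);lip=np.array([TO[0]+(c*x-s*y)*1e-3,TO[1]+(s*x+c*y)*1e-3,z*1e-3])
    Rt=Ro.from_euler('z',yaw).as_matrix()@Ro.from_euler('y',-np.radians(pit)).as_matrix()@np.diag([1,-1,-1.])
    return Rt,lip-Rt@LIP
for a in sys.argv[1:]:
    v=[float(t) for t in a.split(',')];R1,p1=pose_of(*v)
    w=Ro.from_matrix(R.T@R1).as_rotvec();d=R.T@(p1-p)*1e3
    print(a,'turn',w.round(3),'shift',d.round(1));R,p=R1,p1
E
python3 plan.py -- 2>/dev/null; python3 plan.py -47,9,-28 -37,6.5,-22 -28,6,-16 -18,5.5,-11 -8,5,-7 2,5,-4
```

```text
t 7.30 tcp [ 0.4837 -0.033   0.1373] pitch(up+) -29.8 yaw 0.86 roll 0.01 F [ 0.1 -0.1 -1.3] w 0.215
 lip tray-frame mm [-56.7348  -0.8963  19.6512] heel [-103.6117   -0.8859   46.4571] lip world [ 0.5443 -0.0321  0.0197]
t 7.30 tcp [ 0.4837 -0.033   0.1373] pitch(up+) -29.8 yaw 0.86 roll 0.01 F [ 0.1 -0.1 -1.3] w 0.215
 lip tray-frame mm [-56.7348  -0.8963  19.6512] heel [-103.6117   -0.8859   46.4571] lip world [ 0.5443 -0.0321  0.0197]
-47,9,-28 turn [ 0.     0.031 -0.   ] shift [11.6 -0.9  7.9]
-37,6.5,-22 turn [0.    0.105 0.   ] shift [3.1 0.  9.5]
-28,6,-16 turn [ 0.     0.105 -0.   ] shift [1.6 0.  9.1]
-18,5.5,-11 turn [-0.     0.087  0.   ] shift [ 3.9 -0.   7.7]
-8,5,-7 turn [-0.    0.07  0.  ] shift [ 5.2 -0.   6.5]
2,5,-4 turn [-0.     0.052 -0.   ] shift [6.3 0.  4.7]
```

```bash
python3 -m creep '[[0,0.03,0,11.6,-0.9,7.9,255],[0,0.105,0,3.1,0,9.5,255],[0,0,0,0,0,0,255]]'; python3 plan.py -28,6,-16 -18,5.5,-11 -8,5,-7 2,5,-4
```

```text
clock: 7.6
position: [0.4862, -0.0319, 0.1163]
ee_rot: [0.982, 0.008, -0.191, 0.002]
ft_force: [0.4, -0.7, -1.1]
grip_width: 0.215
t 7.60 tcp [ 0.4862 -0.0319  0.1163] pitch(up+) -22.0 yaw 0.88 roll 0.08 F [ 0.4 -0.7 -1.1] w 0.215
 lip tray-frame mm [-38.8492   0.0689   7.9334] heel [-88.9177   0.064   28.1608] lip world [ 0.5622 -0.0308  0.0079]
-28,6,-16 turn [0.001 0.105 0.   ] shift [3.9 0.2 9.7]
-18,5.5,-11 turn [-0.     0.087  0.   ] shift [ 3.9 -0.   7.7]
-8,5,-7 turn [-0.    0.07  0.  ] shift [ 5.2 -0.   6.5]
2,5,-4 turn [-0.     0.052 -0.   ] shift [6.3 0.  4.7]
```

```bash
python3 -m creep '[[0,0.052,0,2,0,4.9,255],[0,0.052,0,2,0,4.8,255],[0,0.044,0,2,0,3.9,255],[0,0.044,0,2,0,3.8,255],[0,0.035,0,2.6,0,3.2,255],[0,0.035,0,2.6,0,3.2,255]]'; python3 plan.py 2,5,-4 12,5,-2 22,5,-2
python3 - <<'E'
from h import *
im,d=camera('wrist');cv2.imwrite('pics/w5.png',im)
E
```

```text
clock: 8.2
position: [0.494, -0.032, 0.0907]
ee_rot: [0.998, 0.007, -0.061, 0.001]
ft_force: [-9.7, 0.2, 11.0]
grip_width: 0.213
t 8.20 tcp [ 0.494  -0.032   0.0907] pitch(up+) -7.0 yaw 0.85 roll 0.09 F [-9.7  0.2 11. ] w 0.213
 lip tray-frame mm [-5.5411 -0.1975  5.8034] heel [-59.1426  -0.1772  12.3517] lip world [ 0.5955 -0.0306  0.0058]
2,5,-4 turn [ 0.002  0.052 -0.   ] shift [ 4.  -0.1  5.7]
12,5,-2 turn [-0.     0.035  0.   ] shift [ 7.5 -0.   3.2]
22,5,-2 turn [0. 0. 0.] shift [10.   0.  -0.3]
```

View pics/w5.png

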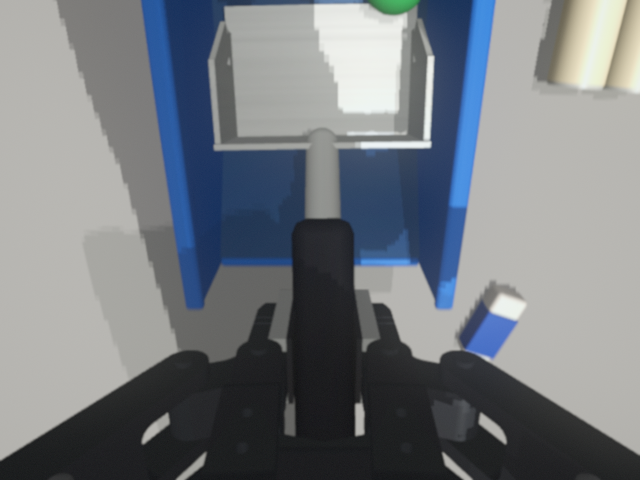

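```bash
python3 -m creep '[[0,0.026,0,2.5,0,1.8,255],[0,0.026,0,3,0,1.8,255],[0,0.018,0,3.8,0,1.3,255],[0,0.018,0,3.8,0,1.3,255],[0,0,0,5,0,-0.2,255],[0,0,0,5,0,-0.2,255]]'; python3 plan.py 32,6,-2 42,6,-2
python3 - <<'E'
from h import *
im,d=camera('wrist');cv2.imwrite('pics/w6.png',im[:240])
im,d=camera('top');cv2.imwrite('pics/t6.png',cv2.resize(im[110:270,280:400],None,fx=4,fy=3.7))
E
```

```text
clock: 8.85
position: [0.5173, -0.0317, 0.0821]
ee_rot: [1.0, 0.007, -0.017, 0.0]
ft_force: [-5.1, -0.9, 5.3]
grip_width: 0.212
t 8.85 tcp [ 0.5173 -0.0317  0.0821] pitch(up+) -2.0 yaw 0.84 roll 0.03 F [-5.1 -0.9  5.3] w 0.212
 lip tray-frame mm [24.739  -0.2268  6.2289] heel [-29.2281  -0.2009   8.1112] lip world [ 0.6257 -0.0302  0.0062]
32,6,-2 turn [ 0.001 -0.    -0.   ] shift [ 7.3 -0.1 -0. ]
42,6,-2 turn [0. 0. 0.] shift [10.   0.  -0.3]
```

View pics/w6.png

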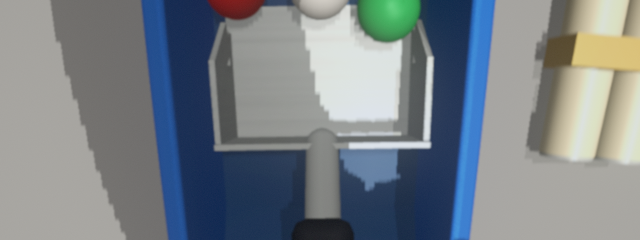

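View pics/t6.png

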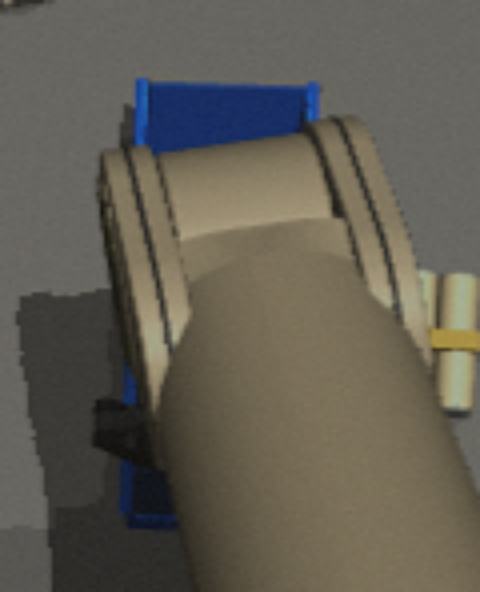

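Red, white and green are at the lip (row ~10). Pushing on.

```bash
python3 -m creep '[[0,0,0,6,0,-0.2,255],[0,0,0,6,0,-0.2,255],[0,0,0,6,0,-0.2,255],[0,0,0,6,0,-0.2,255],[0,0,0,6,0,-0.2,255]]'; python3 st.py
python3 - <<'E'
from h import *
im,d=camera('wrist');im2,d=camera('scene');cv2.imwrite('pics/w7.png',np.vstack([im[:240],im2[180:420,:]]))
E
```

```text
clock: 9.45
position: [0.5468, -0.0311, 0.0817]
ee_rot: [1.0, 0.007, -0.018, 0.0]
ft_force: [-8.9, -0.2, 10.5]
grip_width: 0.218
t 9.45 tcp [ 0.5468 -0.0311  0.0817] pitch(up+) -2.1 yaw 0.85 roll 0.01 F [-8.9 -0.2 10.5] w 0.218
 lip tray-frame mm [54.0612 -0.006   5.7546] heel [0.0971 0.0089 7.7209] lip world [ 0.6551 -0.0295  0.0058]
```

View pics/w7.png

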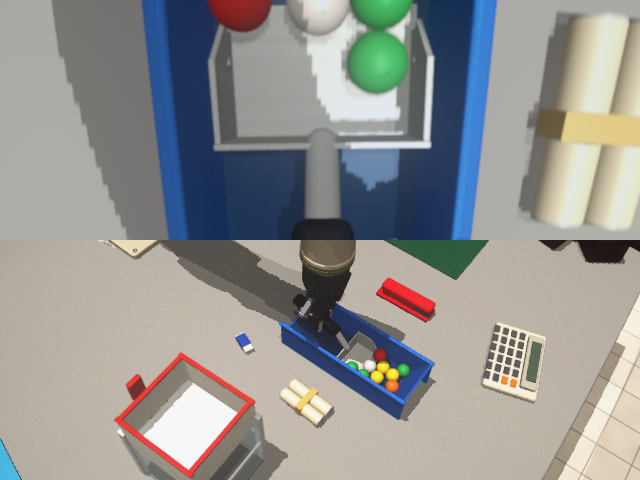

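```bash
python3 -m creep '[[0,0,0,5,0,-0.6,255],[0,0,0,5,0,-0.3,255],[0,0,0,5,0,-0.2,255],[0,0,0,5,0,-0.2,255]]'; python3 st.py
python3 - <<'E'
from h import *
im,d=camera('wrist');im2,d=camera('scene');cv2.imwrite('pics/w8.png',np.vstack([im[:240],cv2.resize(im2[300:420,260:470],(640,366))]))
E
```

```text
clock: 9.95
position: [0.5669, -0.0307, 0.0822]
ee_rot: [1.0, 0.007, -0.018, 0.0]
ft_force: [-6.9, -0.5, 6.5]
grip_width: 0.215
t 9.95 tcp [ 0.5669 -0.0307  0.0822] pitch(up+) -2.1 yaw 0.86 roll 0.00 F [-6.9 -0.5  6.5] w 0.215
 lip tray-frame mm [74.2726  0.0469  6.2943] heel [20.3076  0.0598  8.2371] lip world [ 0.6753 -0.0291  0.0063]
```

View pics/w8.png

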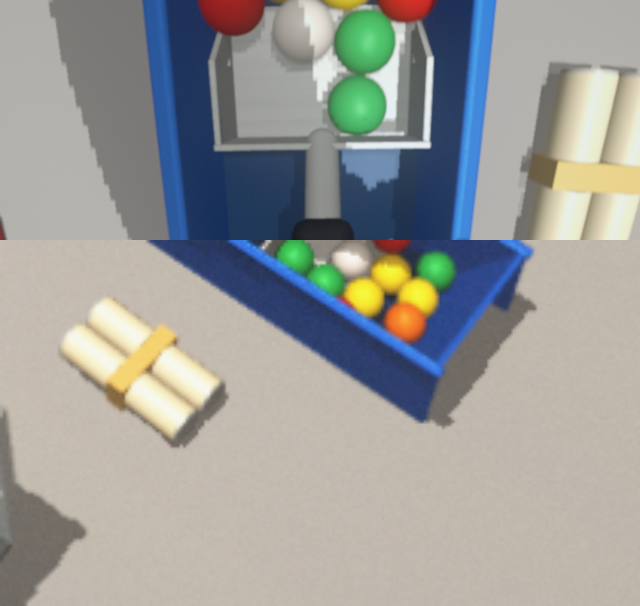

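```bash
python3 -m creep '[[0,0,0,5,0,-0.2,255],[0,0,0,5,0,-0.2,255],[0,0,0,5,0,-0.2,255]]'; python3 st.py
python3 - <<'E'
from h import *
im,d=camera('wrist');im2,d=camera('scene');cv2.imwrite('pics/w9.png',np.vstack([im[:240],cv2.resize(im2[300:420,260:470],(640,366))]))
E
```

```text
clock: 10.35
position: [0.5812, -0.0306, 0.0822]
ee_rot: [1.0, 0.007, -0.019, 0.0]
ft_force: [-10.5, -0.0, 8.9]
grip_width: 0.213
t 10.35 tcp [ 0.5812 -0.0306  0.0822] pitch(up+) -2.2 yaw 0.85 roll 0.01 F [-10.5  -0.    8.9] w 0.213
 lip tray-frame mm [88.4274 -0.0122  6.1016] heel [34.4654  0.006   8.1278] lip world [ 0.6894 -0.029   0.0061]
```

View pics/w9.png

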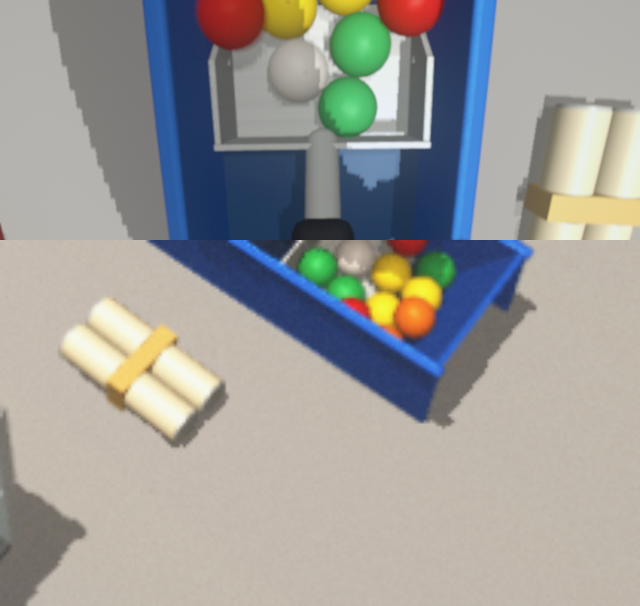

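```bash
python3 -m creep '[[0,0,0,5,0,-0.2,255],[0,0,0,5,0,-0.2,255],[0,0,0,4,0,-0.2,255]]'; python3 st.py
python3 - <<'E'
from h import *
im,d=camera('wrist');im2,d=camera('scene');cv2.imwrite('pics/w10.png',np.vstack([im[:240],cv2.resize(im2[300:420,260:470],(640,366))]))
E
```

```text
clock: 10.75
position: [0.5954, -0.0305, 0.0823]
ee_rot: [1.0, 0.007, -0.019, 0.0]
ft_force: [-8.9, -0.1, 8.0]
grip_width: 0.211
t 10.75 tcp [ 0.5954 -0.0305  0.0823] pitch(up+) -2.1 yaw 0.85 roll 0.02 F [-8.9 -0.1  8. ] w 0.211
 lip tray-frame mm [102.6794  -0.1335   6.2479] heel [48.7167 -0.1118  8.2529] lip world [ 0.7037 -0.0289  0.0062]
```

View pics/w10.png

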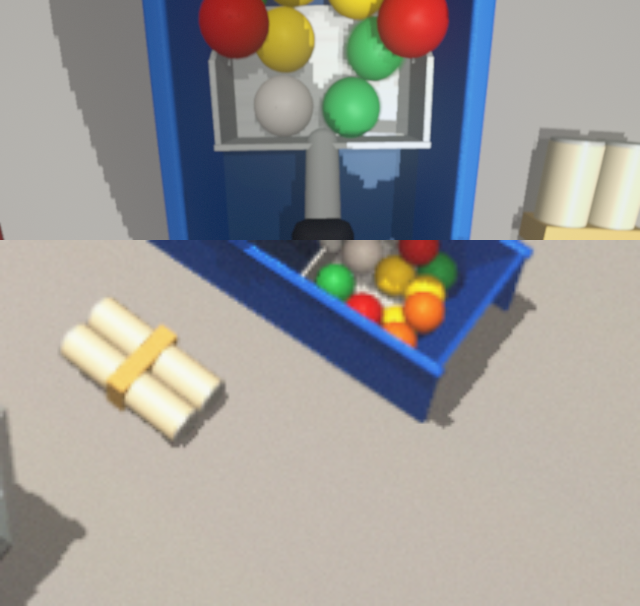

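```bash
python3 plan.py 107,6.5,-2 110,9,4 112,14,10 113,21,15 112,30,19 108,45,21 104,65,21 100,90,21
```

```text
t 10.85 tcp [ 0.596  -0.0304  0.0823] pitch(up+) -2.1 yaw 0.85 roll 0.01 F [-5.7 -0.1  4.6] w 0.214
 lip tray-frame mm [103.3427  -0.0525   6.4097] heel [49.3775 -0.0336  8.3491] lip world [ 0.7043 -0.0288  0.0064]
107,6.5,-2 turn [ 0.     0.001 -0.   ] shift [ 3.6 -0.  -0.1]
110,9,4 turn [-0.     0.105 -0.   ] shift [-4.  -0.   9.4]
112,14,10 turn [0.    0.105 0.   ] shift [-4.6  0.   7.1]
113,21,15 turn [ 0.     0.087 -0.   ] shift [-3.7 -0.   3.2]
112,30,19 turn [-0.    0.07  0.  ] shift [-3.4  0.  -1. ]
108,45,21 turn [0.    0.035 0.   ] shift [ -1.3  -0.  -11.6]
104,65,21 turn [0. 0. 0.] shift [  3.4   0.  -20.1]
100,90,21 turn [0. 0. 0.] shift [  5.2   0.  -24.8]
```

```bash
python3 -m creep '[[0,0,0,3.6,0,-0.1,255],[0,0.052,0,-2,0,4.6,255],[0,0.052,0,-2,0,4.6,255],[0,0.052,0,-2.3,0,3.4,255],[0,0.052,0,-2.3,0,3.4,255],[0,0.044,0,-1.8,0,1.6,255],[0,0.044,0,-1.8,0,1.6,255],[0,0,0,0,0,0,255]]'; python3 st.py
python3 - <<'E'
from h import *
im,d=camera('wrist');im2,d=camera('scene');cv2.imwrite('pics/w11.png',np.vstack([im[:240],cv2.resize(im2[300:420,260:470],(640,366))]))
E
```

```text
clock: 11.65
position: [0.5876, -0.0306, 0.0615]
ee_rot: [0.991, 0.007, 0.13, -0.001]
ft_force: [-3.4, 1.4, 2.5]
grip_width: 0.214
t 11.65 tcp [ 0.5876 -0.0306  0.0615] pitch(up+) 14.9 yaw 0.87 roll 0.03 F [-3.4  1.4  2.5] w 0.214
 lip tray-frame mm [112.3968  -0.1208  20.5855] heel [60.2234 -0.1212  6.6595] lip world [ 0.7134 -0.0287  0.0206]
```

View pics/w11.png

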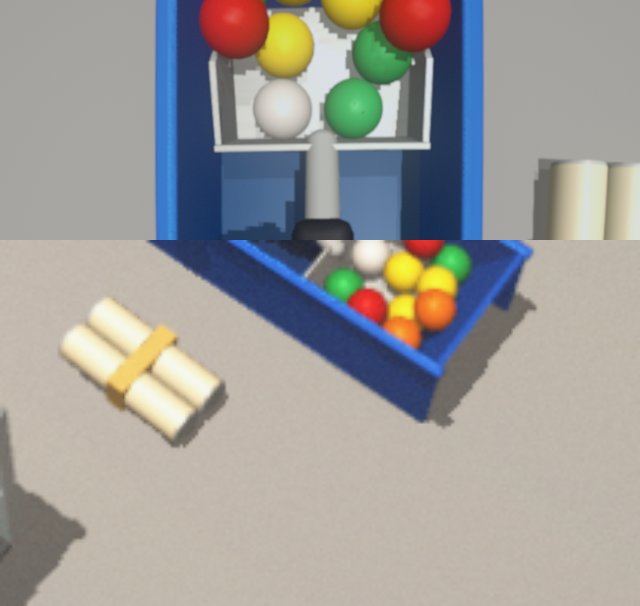

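```bash
python3 -m creep '[[0,0.035,0,-1.7,0,-0.5,255],[0,0.035,0,-1.7,0,-0.5,255],[0,0.017,0,-0.6,0,-5.8,255],[0,0.017,0,-0.6,0,-5.8,255],[0,0,0,1.7,0,-10,255],[0,0,0,1.7,0,-10,255],[0,0,0,0,0,0,255]]'; python3 st.py
python3 - <<'E'
from h import *
im,d=camera('wrist');im2,d=camera('scene');cv2.imwrite('pics/w12.png',np.vstack([im[:240],cv2.resize(im2[280:420,260:470],(540,360),interpolation=2)[:, :540].copy() if 0 else cv2.resize(im2[280:420,260:470],(640,366))]))
E
```

```text
clock: 12.45
position: [0.5777, -0.0308, 0.095]
ee_rot: [0.983, 0.007, 0.183, -0.001]
ft_force: [-0.3, -0.8, -2.8]
grip_width: 0.212
t 12.45 tcp [ 0.5777 -0.0308  0.095 ] pitch(up+) 21.1 yaw 0.86 roll 0.04 F [-0.3 -0.8 -2.8] w 0.212
 lip tray-frame mm [106.1776  -0.276   67.7906] heel [55.8007 -0.265  48.344 ] lip world [ 0.7072 -0.029   0.0678]
```

View pics/w12.png

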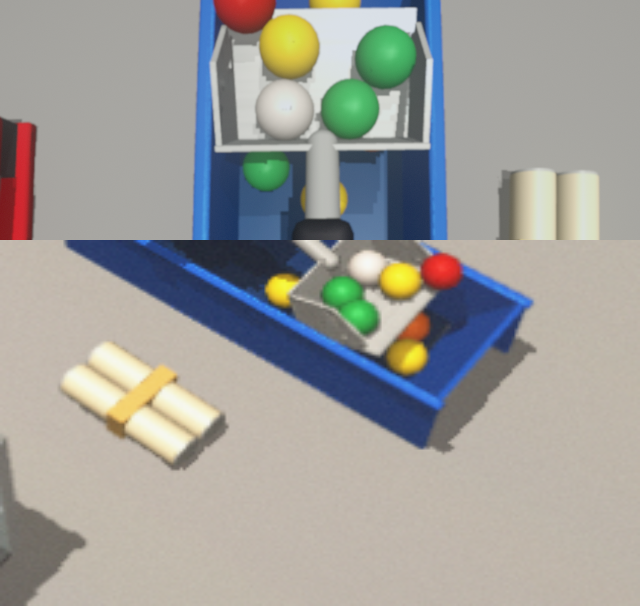

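```bash
cat > balls.py <<'E'
from st import *
def find(n='wrist'):
    o=get_obs();im,d=camera(n);W=cloud(n,d,o);return im,d,W,o
if __name__=='__main__':
    im,d,W,o=find();R=Ro.from_quat(o['ee_rot']).as_matrix()
    for a in sys.argv[1:]:
        u,v=map(int,a.split(','));P=W[max(0,v-3):v+4,u-3:u+4].reshape(-1,3);P=np.nanmedian(P,0)
        m=camera_model('wrist');Rc,c=pose('wrist',m,o);r=(P-c)/np.linalg.norm(P-c);C=P+r*.012
        print(a,'centre world',C,'tray',tray(C)*1e3,'tool mm',R.T@(C-o['position'])*1e3)
E
python3 balls.py 245,8 290,46 386,56 284,108 350,108
```

```text
245,8 centre world [0.7013 0.002  0.0749] tray [100.7415  30.7628  74.8752] tool mm [109.9879 -31.1784  61.8711]
290,46 centre world [ 0.688  -0.0155  0.0714] tray [87.2616 13.4413 71.3867] tool mm [ 96.162  -13.8486  60.312 ]
386,56 centre world [ 0.685  -0.0532  0.0699] tray [ 83.6641 -24.1234  69.8924] tool mm [92.2879 23.7181 60.4437]
284,108 centre world [ 0.666  -0.013   0.0628] tray [65.226  16.3461 62.84  ] tool mm [ 72.5255 -16.7409  60.3979]
350,108 centre world [ 0.6664 -0.0396  0.063 ] tray [ 65.2407 -10.3349  63.0058] tool mm [72.6129  9.9402 60.2662]
```

```bash
python3 -m creep '[[0,0.03,0,0,0,12,255],[0.05,0,0,0,3.5,0,255],[0.05,0,0,0,3.5,0,255],[0.05,0,0,0,3.5,0,255],[0,0,0,0,0,0,255],[0,0.06,0,0,0,0,255],[0,0,0,0,0,0,255]]'; python3 st.py
python3 - <<'E'
from h import *
im,d=camera('wrist');im2,d=camera('scene');cv2.imwrite('pics/w13.png',np.vstack([im[:240],cv2.resize(im2[280:420,260:470],(640,366))]))
E
```

```text
clock: 13.3
position: [0.5797, -0.0411, 0.0797]
ee_rot: [0.972, 0.019, 0.224, -0.075]
ft_force: [0.2, 1.3, -2.6]
grip_width: 0.215
t 13.30 tcp [ 0.5797 -0.0411  0.0797] pitch(up+) 26.0 yaw 0.25 roll -7.92 F [ 0.2  1.3 -2.6] w 0.215
 lip tray-frame mm [109.6257  -0.8403  64.3038] heel [61.0762 -0.3149 40.6677] lip world [ 0.7106 -0.0295  0.0643]
```

View pics/w13.png

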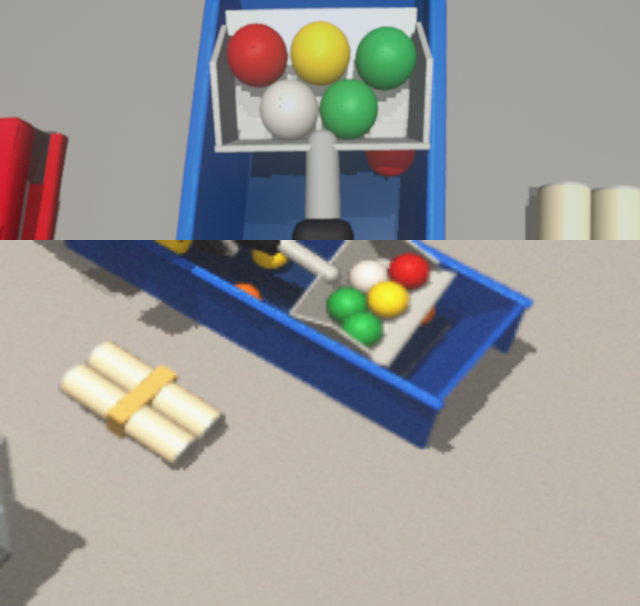

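Five balls (red, yellow, green, white, green) lie well inside the bowl. Unroll, lift, retreat.

```bash
python3 -m creep '[[-0.05,0,0,0,-3.5,0,255],[-0.05,0,0,0,-3.5,0,255],[-0.04,0,0,0,-3.5,0,255],[0,0,0,4,0,-9,255],[0,0,0,8,0,-18,255],[0,0,0,8,0,-18,255],[0,0,0,8,0,-18,255],[0,-0.03,0,8,0,-18,255]]'; python3 -m creep '[[0,-0.03,0,8,0,-18,255],[0,0,0,8,0,-18,255],[0,0,0,8,0,-18,255],[0,0,0,8,0,-18,255],[0,0,0,4,0,-8,255],[0,0,0,0,0,0,255]]'; python3 st.py
python3 - <<'E'
from h import *
im,d=camera('wrist');cv2.imwrite('pics/w14.png',im)
E
```

```text
clock: 14.2
position: [0.5767, -0.0322, 0.1716]
ee_rot: [0.978, 0.004, 0.21, -0.008]
ft_force: [0.4, -0.2, -3.0]
grip_width: 0.218
clock: 14.8
position: [0.5798, -0.0333, 0.2597]
ee_rot: [0.98, 0.004, 0.197, -0.007]
ft_force: [0.8, 0.8, -4.1]
grip_width: 0.215
t 14.80 tcp [ 0.5798 -0.0333  0.2597] pitch(up+) 22.7 yaw 0.34 roll -0.73 F [ 0.8  0.8 -4.1] w 0.215
 lip tray-frame mm [109.0031  -2.827  236.1682] heel [ 59.1956  -2.3702 215.3115] lip world [ 0.71   -0.0315  0.2362]
```

View pics/w14.png

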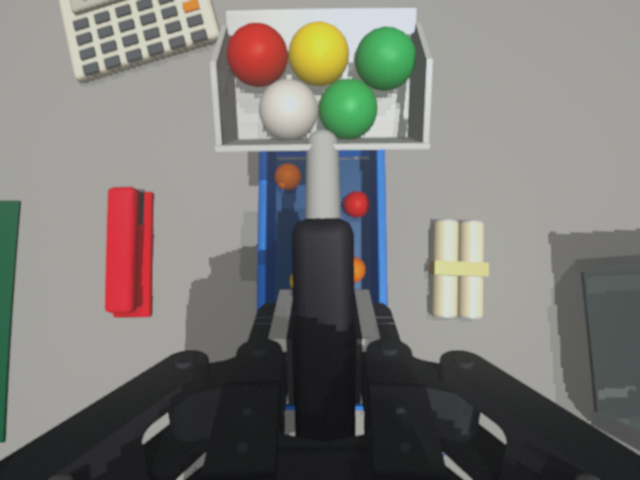

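```bash
python3 st.py 0.40 -0.352 0.285
```

```text
t 14.85 tcp [ 0.5792 -0.0333  0.2582] pitch(up+) 22.6 yaw 0.33 roll -0.74 F [ 0.1 -0.7 -4. ] w 0.218
 lip tray-frame mm [108.3231  -2.85   234.4331] heel [ 58.4754  -2.3787 213.6727] lip world [ 0.7094 -0.0315  0.2344]
 tool-frame shift mm [-156.8289  316.3465  -98.7822]
```

```bash
python3 -m creep '[[0,0,0,-4,8,-2.5,255],[0,0,0,-8,16,-5,255],[0,0,0,-11.2,22.6,-7,255],[0,0,0,-11.2,22.6,-7,255],[0,0,0,-11.2,22.6,-7,255],[0,0,0,-11.2,22.6,-7,255],[0,0,0,-11.2,22.6,-7,255],[0,0,0,-11.2,22.6,-7,255]]' && python3 -m creep '[[0,0,0,-11.2,22.6,-7,255],[0,0,0,-11.2,22.6,-7,255],[0,0,0,-11.2,22.6,-7,255],[0,0,0,-11.2,22.6,-7,255],[0,0,0,-11.2,22.6,-7,255],[0,0,0,-11.2,22.6,-7,255],[0,0,0,-7,14,-4.5,255],[0,0,0,-3.4,7,-2.2,255]]'; python3 -m creep '[[0,0,0,0,0,0,255]]';python3 st.py
python3 - <<'E'
from h import *
im,d=camera('wrist');im2,d=camera('scene');cv2.imwrite('pics/w15.png',np.hstack([cv2.resize(im,(400,300)),cv2.resize(im2[180:480,0:400],(400,300))]))
E
```

```text
clock: 15.65
position: [0.4876, -0.1944, 0.2699]
ee_rot: [0.981, 0.004, 0.195, -0.008]
ft_force: [0.9, -0.9, -2.4]
grip_width: 0.216
clock: 16.45
position: [0.3989, -0.3528, 0.2831]
ee_rot: [0.981, 0.003, 0.195, -0.008]
ft_force: [-0.3, -0.9, -3.0]
grip_width: 0.22
clock: 16.55
position: [0.3996, -0.352, 0.2835]
ee_rot: [0.981, 0.003, 0.195, -0.008]
ft_force: [1.1, 1.1, -3.3]
grip_width: 0.217
t 16.55 tcp [ 0.3996 -0.352   0.2835] pitch(up+) 22.5 yaw 0.24 roll -0.79 F [ 1.1  1.1 -3.3] w 0.217
 lip tray-frame mm [ -76.1648 -319.0099  259.5388] heel [-126.0357 -318.4596  238.8362] lip world [ 0.5297 -0.3504  0.2595]
```

View pics/w15.png

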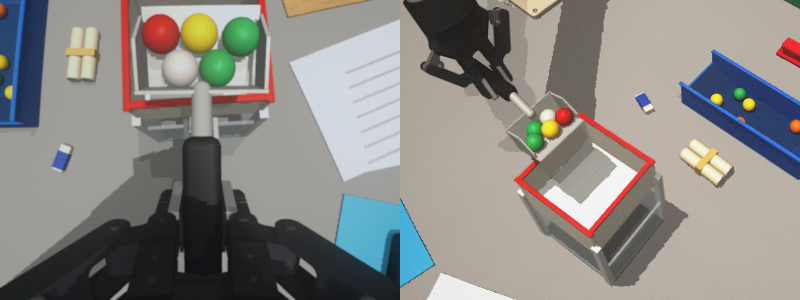

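```bash
cat > planw.py <<'E'
from st import *
# waypoints lip world mm x,y,z,pitch,yaw
o,R,p=state()
for a in sys.argv[1:]:
    x,y,z,pit,yaw=[float(t) for t in a.split(',')]
    R1=Ro.from_euler('z',np.radians(yaw)).as_matrix()@Ro.from_euler('y',-np.radians(pit)).as_matrix()@np.diag([1,-1,-1.])
    p1=np.array([x,y,z])*1e-3-R1@LIP
    print(a,'turn',Ro.from_matrix(R.T@R1).as_rotvec().round(3),'shift',(R.T@(p1-p)*1e3).round(1),'tcp',p1.round(3));R,p=R1,p1
E
python3 planw.py 530,-345,240,10,0.2 535,-345,225,-2,0.2 538,-345,205,-14,0.2 540,-345,185,-26,0.2 540,-345,172,-38,0.2 542,-345,167,-50,0.2
```

```text
t 16.65 tcp [ 0.4006 -0.3506  0.2838] pitch(up+) 22.6 yaw 0.38 roll -0.78 F [ 0.1  0.6 -3.7] w 0.215
 lip tray-frame mm [ -75.1259 -317.2368  259.9554] heel [-124.9902 -316.8075  239.2343] lip world [ 0.5307 -0.3486  0.26  ]
530,-345,240,10,0.2 turn [-0.015 -0.219  0.005] shift [10.  -5.1 -4.2] tcp [ 0.408 -0.345  0.292]
535,-345,225,-2,0.2 turn [-0.    -0.209  0.   ] shift [19.7  0.  -5.9] tcp [ 0.427 -0.345  0.301]
538,-345,205,-14,0.2 turn [ 0.    -0.209  0.   ] shift [21.1  0.  -1.6] tcp [ 0.448 -0.345  0.302]
540,-345,185,-26,0.2 turn [-0.    -0.209  0.   ] shift [24.2  0.  -2.6] tcp [ 0.472 -0.345  0.298]
540,-345,172,-38,0.2 turn [-0.    -0.209 -0.   ] shift [23.1  0.  -9.8] tcp [ 0.497 -0.345  0.297]
542,-345,167,-50,0.2 turn [ 0.    -0.209  0.   ] shift [ 22.    0.  -18.8] tcp [ 0.526 -0.345  0.298]
```

```bash
python3 -m creep '[[-0.01,-0.11,0,5,-2.5,-2,255],[0,-0.11,0,5,-2.5,-2,255],[0,-0.105,0,10,0,-3,255],[0,-0.105,0,10,0,-3,255],[0,-0.105,0,10.5,0,-0.8,255],[0,-0.105,0,10.5,0,-0.8,255],[0,-0.105,0,12,0,-1.3,255],[0,-0.105,0,12,0,-1.3,255]]' ; python3 -m creep '[[0,-0.105,0,11.5,0,-5,255],[0,-0.105,0,11.5,0,-5,255],[0,-0.105,0,11,0,-9,255],[0,-0.105,0,11,0,-9,255],[0,0,0,0,0,0,255],[0,0,0,0,0,0,255],[0,0,0,0,0,0,255]]';python3 st.py
python3 - <<'E'
from h import *
im,d=camera('wrist');im2,d=camera('scene');cv2.imwrite('pics/w16.png',np.hstack([cv2.resize(im,(400,300)),cv2.resize(im2[180:480,0:400],(400,300))]))
E
```

```text
clock: 17.45
position: [0.4737, -0.3448, 0.2955]
ee_rot: [0.974, 0.005, -0.227, -0.0]
ft_force: [0.6, -1.0, -1.8]
grip_width: 0.217
clock: 18.15
position: [0.4897, -0.3517, 0.2611]
ee_rot: [0.933, 0.007, -0.36, -0.025]
ft_force: [5.2, 0.6, -6.0]
grip_width: 0.218
t 18.15 tcp [ 0.4897 -0.3517  0.2611] pitch(up+) -42.2 yaw 2.32 roll -2.91 F [ 5.2  0.6 -6. ] w 0.218
 lip tray-frame mm [ -82.1993 -313.8474  133.3996] heel [-122.2206 -314.8599  169.6387] lip world [ 0.5236 -0.3454  0.1334]
```

View pics/w16.png

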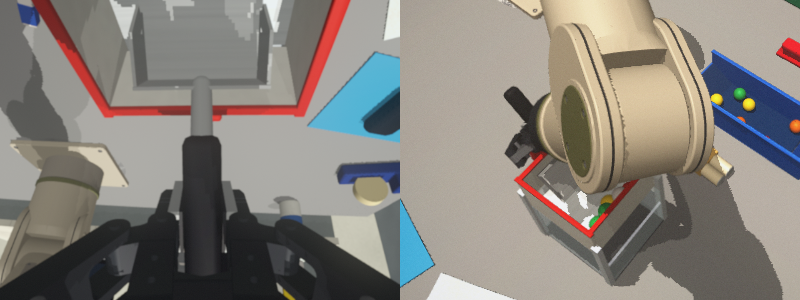

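```bash
python3 -c "
from h import *
print(get_obs()['joint_pos'].round(3))"; python3 -m creep '[[0,0,0,-7,0,-7.5,255],[0,0,0,-7,0,-7.5,255],[0,0,0,-13,0,-15,255],[0,0.1,0,-13,0,-15,255]]';python3 st.py;python3 -c "
from h import *
print(get_obs()['joint_pos'].round(3))"
```

```text
[ 0.254  0.775  0.326  1.006  0.12   2.047 -0.969]
clock: 18.65
position: [0.4825, -0.3531, 0.3058]
ee_rot: [0.949, 0.007, -0.315, -0.024]
ft_force: [0.8, 0.0, -2.7]
grip_width: 0.215
t 18.65 tcp [ 0.4825 -0.3531  0.3058] pitch(up+) -36.7 yaw 2.01 roll -2.84 F [ 0.8  0.  -2.7] w 0.215
 lip tray-frame mm [ -77.4759 -315.6091  181.8749] heel [-120.7608 -316.4691  214.1499] lip world [ 0.5283 -0.347   0.1819]
[ 0.027  0.782  0.82   1.043 -0.131  2.018 -0.761]
```

```bash
python3 -m creep '[[0.02,0.12,0,-15,0,-10,255],[0.02,0.12,0,-15,0,-10,255],[0.01,0.12,0,-15,0,-5,255],[0,0.12,-0.01,-15,0,0,255],[0,0.12,-0.01,-15,0,0,255],[0,0,0,0,0,0,255]]';python3 st.py;python3 - <<'E'
from h import *
print(get_obs()['joint_pos'].round(3))
im,d=camera('wrist');im2,d=camera('scene');cv2.imwrite('pics/w17.png',np.hstack([cv2.resize(im,(400,300)),cv2.resize(im2[180:480,0:400],(400,300))]))
im,d=camera('top');cv2.imwrite('pics/t17.png',np.hstack([cv2.resize(im[110:270,280:400],None,fx=3.2,fy=3.2),cv2.resize(im[150:310,420:540],None,fx=3.2,fy=3.2)]))
E
```

```text
clock: 19.25
position: [0.4198, -0.3595, 0.3621]
ee_rot: [0.999, -0.007, -0.013, -0.048]
ft_force: [-0.8, -0.8, -1.7]
grip_width: 0.216
t 19.25 tcp [ 0.4198 -0.3595  0.3621] pitch(up+) -1.5 yaw -0.76 roll -5.50 F [-0.8 -0.8 -1.7] w 0.216
 lip tray-frame mm [ -76.9877 -322.6551  287.44  ] heel [-130.9462 -321.1213  288.8998] lip world [ 0.5289 -0.3541  0.2874]
[-0.05   0.247  0.877  1.45  -0.236  1.62  -0.766]
```

View pics/w17.png

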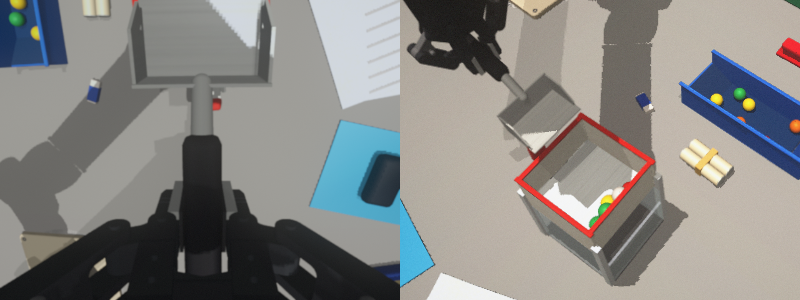

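View pics/t17.png

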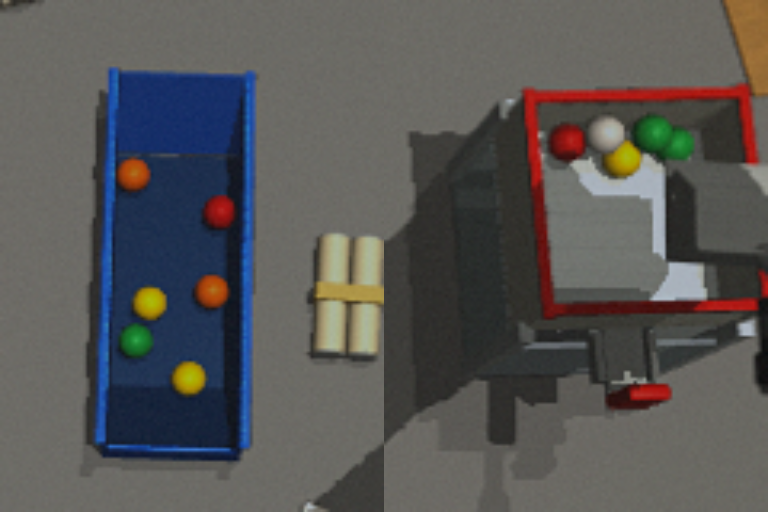

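Five balls are in the hopper (crop right, rows 130–160) and six remain in the tray. Straighten up and go back.

```bash
python3 -m creep '[[-0.048,0.013,-0.015,0,0,0,255],[-0.048,0.013,-0.014,0,0,0,255],[0,0,0,0,0,0,255]]'; python3 st.py 0.446 -0.032 0.27
python3 - <<'E'
from st import *
for n,(x,y) in dict(or1=(133,174),red=(220,212),or2=(212,292),yel=(150,303),gre=(136,340),yel2=(189,378)).items():
    print(n,(tray(pix_plane('top',280+x/3.2,110+y/3.2,.017))*1e3).round(1))
E
```

```text
clock: 19.7
position: [0.4267, -0.3561, 0.3594]
ee_rot: [1.0, 0.013, -0.005, 0.001]
ft_force: [-0.5, 0.3, -2.4]
grip_width: 0.215
t 19.70 tcp [ 0.4267 -0.3561  0.3594] pitch(up+) -0.5 yaw 1.46 roll 0.11 F [-0.5  0.3 -2.4] w 0.215
 lip tray-frame mm [ -68.9088 -322.0866  286.3537] heel [-122.9036 -322.6421  286.8587] lip world [ 0.537  -0.3534  0.2864]
 tool-frame shift mm [  28.3823 -323.6414   88.5021]
or1 [91.7 31.7 17. ]
red [ 65.1 -30.7  17. ]
or2 [  6.  -26.1  17. ]
yel [-3.3 17.1 17. ]
gre [-30.3  26.2  17. ]
yel2 [-56.4 -11.3  17. ]
```

```bash
python3 -m creep '[[0,0,0,3.5,-40.5,0,255],[0,0,0,3.5,-40.5,0,255],[0,0,0,3.5,-40.5,0,255],[0,0,0,3.5,-40.5,10,255],[0,0,0,3.5,-40.5,20,255],[0,0,0,3.5,-40.5,20,255],[0,0,0,3.5,-40.5,20,255],[0,0,0,3.5,-40.5,18,255]]'; python3 -m creep '[[0,-0.13,0.01,0,0,0,255],[0,-0.13,0,0,0,0,255],[0,-0.13,0,0,0,0,255],[0,-0.13,0,0,0,0,255],[0,0,0,0,0,0,255]]'; python3 plan.py -94,75,-30 -94,45,-30 -92,32,-30 -82,25,-29;python3 - <<'E'
from h import *
print(get_obs()['joint_pos'].round(3))
E
```

```text
clock: 20.5
position: [0.4453, -0.0312, 0.2699]
ee_rot: [1.0, 0.011, -0.006, 0.001]
ft_force: [1.1, 0.5, -2.4]
grip_width: 0.212
clock: 21.0
position: [0.4465, -0.032, 0.2671]
ee_rot: [0.964, 0.006, -0.267, 0.004]
ft_force: [-0.1, 0.1, -2.7]
grip_width: 0.212
t 21.00 tcp [ 0.4465 -0.032   0.2671] pitch(up+) -31.0 yaw 0.60 roll 0.26 F [-0.1  0.1 -2.7] w 0.212
 lip tray-frame mm [-96.3488   0.0342 148.2196] heel [-142.6541    0.2551  176.0002] lip world [ 0.5047 -0.0317  0.1482]
-94,75,-30 turn [ 0.003  0.017 -0.004] shift [38.5  0.4 63.5]
-94,45,-30 turn [0. 0. 0.] shift [15.  0. 26.]
-92,32,-30 turn [0. 0. 0.] shift [ 8.2  0.  10.3]
-82,25,-29 turn [0.    0.017 0.   ] shift [10.9 -0.   3. ]
[-0.471  0.349  0.56   1.576 -0.118  1.808 -1.443]
```

```bash
python3 -m creep '[[0.003,0.017,-0.004,19,0.2,32,255],[0,0,0,19.5,0.2,32,255],[0,0,0,15,0,26,255],[0,0,0,6,0,8,255],[0,0,0,0,0,0,255]]'; python3 plan.py -86,23,-30 -76,17,-29 -66,12,-28 -56,8,-27 -46,7,-24 -36,6.5,-20 -26,6,-15
```

```text
clock: 21.5
position: [0.4488, -0.0333, 0.1562]
ee_rot: [0.967, 0.007, -0.253, 0.0]
ft_force: [0.2, -0.0, -1.2]
grip_width: 0.217
t 21.50 tcp [ 0.4488 -0.0333  0.1562] pitch(up+) -29.3 yaw 0.86 roll -0.15 F [ 0.2 -0.  -1.2] w 0.217
 lip tray-frame mm [-90.7013  -0.4956  39.1196] heel [-137.7947   -0.4872   65.5433] lip world [ 0.5103 -0.0322  0.0391]
-86,23,-30 turn [-0.003 -0.012 -0.   ] shift [12.9 -0.7 10.4]
-76,17,-29 turn [0.    0.017 0.   ] shift [10.4 -0.   2.1]
-66,12,-28 turn [-0.     0.017 -0.   ] shift [ 9.9 -0.   1.5]
-56,8,-27 turn [0.    0.017 0.   ] shift [9.5 0.  0.8]
-46,7,-24 turn [-0.     0.052  0.   ] shift [5.7 0.  2.3]
-36,6.5,-20 turn [ 0.    0.07 -0.  ] shift [ 4.6 -0.   4.3]
-26,6,-15 turn [-0.     0.087 -0.   ] shift [3.7 0.  7. ]
```

```bash
python3 -m creep '[[0,-0.01,0,13,-0.7,10.4,255],[0,0.009,0,5.2,0,1,255],[0,0.009,0,5.2,0,1,255],[0,0.009,0,5,0,0.8,255],[0,0.009,0,5,0,0.8,255],[0,0.009,0,4.8,0,0.5,255],[0,0.009,0,4.8,0,0.5,255]]'; python3 plan.py -46,7,-24 -36,6.5,-20 -26,6,-15
python3 - <<'E'
from h import *
im,d=camera('wrist');im2,d=camera('scene');cv2.imwrite('pics/w18.png',np.vstack([im[:240],cv2.resize(im2[220:370,230:450],(520,354))[:, :].copy() if 0 else cv2.resize(im2[220:370,230:450],(640,360))]))
E
```

```text
clock: 22.2
position: [0.4811, -0.0325, 0.1253]
ee_rot: [0.973, 0.007, -0.229, 0.0]
ft_force: [-1.5, -0.7, 11.1]
grip_width: 0.215
t 22.20 tcp [ 0.4811 -0.0325  0.1253] pitch(up+) -26.4 yaw 0.85 roll -0.16 F [-1.5 -0.7 11.1] w 0.215
 lip tray-frame mm [-52.6039  -0.2108  11.3764] heel [-100.9546   -0.1965   35.4225] lip world [ 0.5484 -0.0313  0.0114]
-46,7,-24 turn [-0.003  0.043 -0.   ] shift [ 4.9 -0.4  5.8]
-36,6.5,-20 turn [ 0.    0.07 -0.  ] shift [ 4.6 -0.   4.3]
-26,6,-15 turn [-0.     0.087 -0.   ] shift [3.7 0.  7. ]
```

View pics/w18.png

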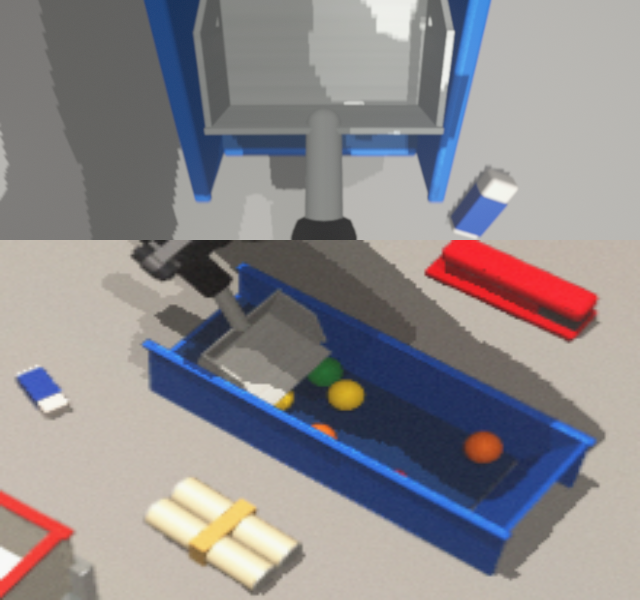

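The bowl now appears higher in the wrist picture: back edge at row 132, before 147. So the scoop turned in the grip, probably from the contact inside the hopper. Estimating by how much.

Run:
```python
from st import *
o=get_obs();R=Ro.from_quat(o['ee_rot']).as_matrix()
for g in range(-4,20,2):
    a=np.radians(g);c,s=np.cos(a),np.sin(a)
    # mouth-up by a relative to tool: x->x c + ... up is -z
    def tr(P):
        x,y,z=P[0],P[1],P[2]-.006
        return np.array([c*x+s*z,y,-s*x+c*z+.006])
    out=[]
    for P in ([.055,-.039,.036],[.055,.039,.036],[.111,-.037,.071]):
        out.append(np.round(project('wrist',o['position']+R@tr(P),o),0))
    lip=tr(LIP);print(g,[tuple(map(int,q)) for q in out],'lip tool mm',(lip*1e3).round(1))
```

```text
-4 [(220, 163), (430, 163), (238, 26)] lip tool mm [106.1   0.   79.6]
-2 [(219, 161), (432, 161), (236, 18)] lip tool mm [108.6   0.   75.8]
0 [(217, 159), (433, 159), (234, 10)] lip tool mm [111.   0.  72.]
2 [(216, 156), (435, 157), (232, 2)] lip tool mm [113.2   0.   68.1]
4 [(214, 154), (437, 154), (229, -6)] lip tool mm [115.3   0.   64.1]
6 [(212, 153), (438, 153), (227, -14)] lip tool mm [117.3   0.   60. ]
8 [(211, 151), (440, 151), (224, -23)] lip tool mm [119.1   0.   55.9]
10 [(209, 149), (442, 149), (221, -31)] lip tool mm [120.8   0.   51.7]
12 [(207, 148), (444, 148), (218, -39)] lip tool mm [122.3   0.   47.5]
14 [(206, 147), (445, 147), (215, -48)] lip tool mm [123.7   0.   43.2]
16 [(204, 146), (447, 146), (212, -56)] lip tool mm [124.9   0.   38.8]
18 [(202, 145), (449, 145), (208, -65)] lip tool mm [126.    0.   34.5]
```

```bash
python3 -m creep '[[0,0,0,-13,0,-26,255],[0,0,0,-20,0,-40,255],[0,0,0,-20,0,-40,255],[0,0.1,0,-5,0,-20,255],[0,0.1,0,0,0,0,255],[0,0,0,0,0,0,255]]'
cat > rel.py <<'E'
from st import *
o=get_obs();im,d=camera('wrist');W=cloud('wrist',d,o);R=Ro.from_quat(o['ee_rot']).as_matrix()
T=(W-o['position'])@R*1e3
P=T[20:110:4,250:390:4].reshape(-1,3);P=P[np.isfinite(P).all(1)]
c=np.median(P,0);
for _ in range(4):
    A=np.c_[P[:,:2],np.ones(len(P))];s,*_=np.linalg.lstsq(A,P[:,2],rcond=None);r=np.abs(A@s-P[:,2]);P=P[r<max(1.5,2*np.median(r))]
print('floor plane tool: z=%.3f x + %.3f y + %.1f'%tuple(s),'scoop rel pitch up deg %.2f'%np.degrees(np.arctan(-s[0])),'n',len(P),'z at x=80: %.1f'%(s[0]*80+s[2]))
cv2.imwrite('pics/rel_%d.png'%int(o['clock']*100),im)
E
python3 st.py; python3 rel.py; ls pics | grep rel
```

```text
clock: 22.9
position: [0.4841, -0.0333, 0.2641]
ee_rot: [0.992, 0.006, -0.129, -0.002]
ft_force: [-0.5, -0.3, -1.5]
grip_width: 0.215
t 22.90 tcp [ 0.4841 -0.0333  0.2641] pitch(up+) -14.9 yaw 0.78 roll -0.27 F [-0.5 -0.3 -1.5] w 0.215
 lip tray-frame mm [-28.1559  -0.9788 166.0689] heel [-80.3484  -0.9006 179.923 ] lip world [ 0.5729 -0.0317  0.1661]
floor plane tool: z=-0.192 x + -0.004 y + 72.4 scoop rel pitch up deg 10.87 n 770 z at x=80: 57.1
rel_2290.png
```

```bash
python3 -m creep '[[-0.005,0.068,-0.038,0,0,0,255],[0,0,0,0,0,0,255]]'; python3 st.py 0.517 0.340 0.20
```

```text
clock: 23.15
position: [0.4836, -0.0326, 0.2613]
ee_rot: [0.995, 0.026, -0.1, -0.001]
ft_force: [-0.2, -0.5, -1.0]
grip_width: 0.213
t 23.15 tcp [ 0.4836 -0.0326  0.2613] pitch(up+) -11.4 yaw 3.09 roll -0.39 F [-0.2 -0.5 -1. ] w 0.213
 lip tray-frame mm [-22.9815   3.6658 168.7439] heel [-75.8673   1.6143 179.4624] lip world [ 0.578  -0.027   0.1687]
 tool-frame shift mm [  64.5278 -369.884    52.0783]
```

Run:
```python
from h import *
im,d=camera('top');cv2.imwrite('pics/t19.png',cv2.resize(im[110:290,120:370],None,fx=3.2,fy=3.2))
```

```text
(no output)
```

View pics/t19.png

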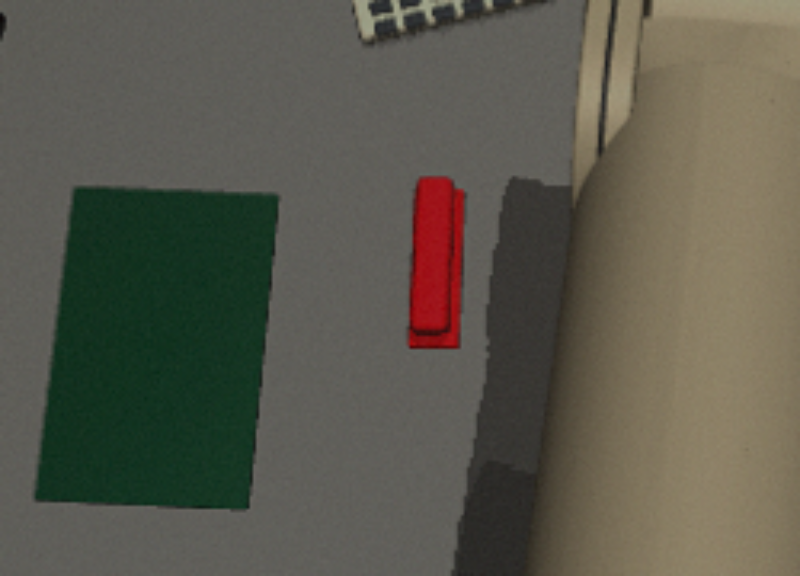

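```bash
python3 -m creep '[[0,0,0,7,-41,2,255],[0,0,0,7,-41,2,255],[0,0,0,7,-41,2,255],[0,0,0,7,-41,8,255],[0,0,0,7,-41,8,255],[0,0,0,7,-41,8,255],[0,0,0,7,-41,8,255],[0,0,0,7,-41,8,255]]'; python3 -m creep '[[0,0,0,8,-42,6,255],[0.005,0,0,0,0,0,255],[0,0,0,0,0,0,255]]'; python3 st.py 0.517 0.340 0.092;python3 rel.py
```

```text
clock: 24.0
position: [0.5126, 0.2994, 0.2054]
ee_rot: [0.995, 0.026, -0.101, 0.0]
ft_force: [0.5, 1.1, -1.1]
grip_width: 0.212
clock: 24.3
position: [0.5168, 0.3408, 0.1978]
ee_rot: [0.994, 0.027, -0.102, -0.001]
ft_force: [1.2, -1.2, -1.4]
grip_width: 0.213
t 24.30 tcp [0.5168 0.3408 0.1978] pitch(up+) -11.6 yaw 3.10 roll -0.47 F [ 1.2 -1.2 -1.4] w 0.213
 lip tray-frame mm [ 15.4855 376.6162 104.8503] heel [-37.3622 374.5549 115.7532] lip world [0.6108 0.3465 0.1049]
 tool-frame shift mm [ 21.55     1.6885 103.5476]
floor plane tool: z=-0.191 x + -0.005 y + 72.4 scoop rel pitch up deg 10.81 n 781 z at x=80: 57.1
```

```bash
python3 -m creep '[[-0.008,0.01,0,8,0.5,40,255],[0,0,0,8,0.5,40,255],[0,0,0,5,0.5,23,255],[0,0,0,1,0,6,255],[0,0,0,0,0,0,255]]'; python3 st.py; python3 -m creep '[[0,0,0,0.8,0,4,255],[0,0,0,0.6,0,3,255],[0,0,0,0,0,0,255]]';python3 st.py
```

```text
clock: 24.85
position: [0.5184, 0.3381, 0.0885]
ee_rot: [0.995, 0.025, -0.095, 0.001]
ft_force: [-0.1, 0.3, -2.6]
grip_width: 0.214
t 24.85 tcp [0.5184 0.3381 0.0885] pitch(up+) -10.9 yaw 2.93 roll -0.11 F [-0.1  0.3 -2.6] w 0.214
 lip tray-frame mm [ 18.2748 373.2416  -3.2229] heel [-34.7165 371.3323   6.989 ] lip world [ 0.6136  0.3432 -0.0032]
clock: 25.15
position: [0.5185, 0.3395, 0.0821]
ee_rot: [0.995, 0.026, -0.094, 0.001]
ft_force: [0.1, -0.8, -2.3]
grip_width: 0.216
t 25.15 tcp [0.5185 0.3395 0.0821] pitch(up+) -10.8 yaw 3.04 roll -0.22 F [ 0.1 -0.8 -2.3] w 0.216
 lip tray-frame mm [ 18.568  374.8714  -9.4032] heel [-34.4403 372.8596   0.7002] lip world [ 0.6139  0.3448 -0.0094]
```

```bash
python3 -m creep '[[0,0,0,0.4,0,2,255],[0,0,0,0.4,0,2,255],[0,0,0,0,0,0,255]]';python3 -m creep '[[0,0,0,0.2,0,1,255],[0,0,0,0,0,0,255]]';python3 st.py
```

```text
clock: 25.45
position: [0.5182, 0.3394, 0.0774]
ee_rot: [0.995, 0.026, -0.094, 0.001]
ft_force: [0.1, -0.4, -1.5]
grip_width: 0.217
clock: 25.65
position: [0.5181, 0.3395, 0.0772]
ee_rot: [0.995, 0.026, -0.094, 0.001]
ft_force: [-3.0, -0.3, 5.4]
grip_width: 0.216
t 25.65 tcp [0.5181 0.3395 0.0772] pitch(up+) -10.8 yaw 3.06 roll -0.21 F [-3.  -0.3  5.4] w 0.216
 lip tray-frame mm [ 18.1355 374.9359 -14.413 ] heel [-34.8628 372.9128  -4.2594] lip world [ 0.6134  0.3449 -0.0144]
```

```bash
python3 -m creep '[[0,0,0,0,0,0,100],[0,0,0,0,0,0,100],[0,0,0,0,0,0,100],[0,0,0,0,0,0,100]]'; python3 -m creep '[[0,0.1,0,0,0,0,100],[0,0.1,0,0,0,0,100],[0,0.1,0,-2,0,0,100],[0,0,0,0,0,0,100]]'; python3 st.py;  python3 - <<'E'
from h import *
im,d=camera('wrist');im2,d=camera('scene');cv2.imwrite('pics/w20.png',np.hstack([cv2.resize(im,(400,300)),cv2.resize(im2[40:220,330:530],(400,300))]))
E
```

```text
clock: 26.05
position: [0.5183, 0.3393, 0.0764]
ee_rot: [0.995, 0.026, -0.094, 0.001]
ft_force: [-0.1, -0.3, -0.4]
grip_width: 0.609
clock: 26.45
position: [0.5137, 0.3401, 0.0761]
ee_rot: [0.998, 0.028, 0.055, -0.003]
ft_force: [-0.3, 0.5, -0.8]
grip_width: 0.609
t 26.45 tcp [0.5137 0.3401 0.0761] pitch(up+) 6.4 yaw 3.15 roll -0.21 F [-0.3  0.5 -0.8] w 0.609
 lip tray-frame mm [ 36.503  376.6104  16.8954] heel [-17.1218 374.4756  10.9102] lip world [0.6318 0.3468 0.0169]
```

View pics/w20.png

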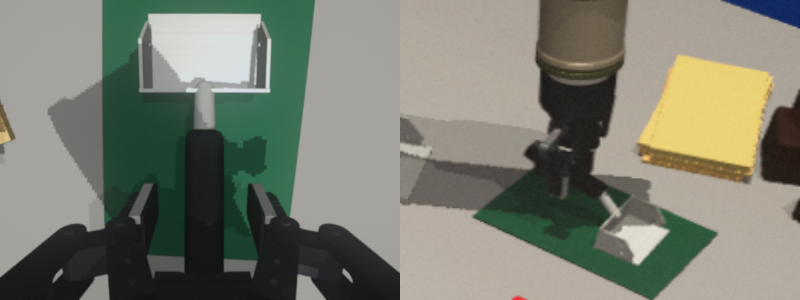

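```bash
python3 -m creep '[[0,0,0,3,0,0,100],[0,0,0,0,0,0,200],[0,0,0,0,0,0,255],[0,0,0,0,0,0,255],[0,0,0,0,0,0,255],[0,0,0,0,0,0,255],[0,0,0,0,0,0,255],[0,0,0,0,0,0,255]]' 120; python3 -m creep '[[0,0,0,1,0,-10,255],[0,0,0,3,0,-30,255],[0,0,0,5,0,-40,255],[0,0,0,5,0,-40,255],[0,0,0,0,0,-10,255],[0,0,0,0,0,0,255]]'; python3 st.py; python3 rel.py
```

```text
clock: 27.35
position: [0.5193, 0.3393, 0.0768]
ee_rot: [0.998, 0.026, 0.056, -0.003]
ft_force: [1.6, -1.1, 0.3]
grip_width: 0.212
clock: 27.95
position: [0.519, 0.3396, 0.2095]
ee_rot: [0.998, 0.026, 0.056, -0.004]
ft_force: [0.3, 0.1, -3.4]
grip_width: 0.212
t 27.95 tcp [0.519  0.3396 0.2095] pitch(up+) 6.5 yaw 2.98 roll -0.33 F [ 0.3  0.1 -3.4] w 0.212
 lip tray-frame mm [ 41.8932 375.8491 150.4785] heel [-11.7261 373.8703 144.3915] lip world [0.6372 0.3461 0.1505]
floor plane tool: z=2.885 x + -0.011 y + -157.0 scoop rel pitch up deg -70.88 n 626 z at x=80: 73.8
```

```bash
sed -i 's/LIP=.*/LIP=np.array([.100,0,.084]);REL=-6.4/; s/np.array(\[.057,0,.072\])/np.array([.0463,0,.078])/; s/pit=np.degrees(np.arcsin(R\[2,0\]))/pit=np.degrees(np.arcsin(R[2,0]))+REL/; s/pitch(up+)/SCOOPpitch(up+)/' st.py; sed -i 's/-np.radians(pit)/-np.radians(pit-REL)/' plan.py planw.py; sed -i 's/T\[20:110:4/T[35:85:3/' rel.py; python3 st.py; python3 rel.py; python3 plan.py -90,110,-30
```

```text
t 28.00 tcp [0.5182 0.339  0.2074] SCOOPpitch(up+) -0.1 yaw 3.00 roll -0.21 F [-0.7 -0.3 -3. ] w 0.211
 lip tray-frame mm [ 31.4263 374.9157 134.9466] heel [-22.5697 372.8858 134.981 ] lip world [0.6267 0.345  0.1349]
floor plane tool: z=0.123 x + -0.006 y + 70.3 scoop rel pitch up deg -7.02 n 532 z at x=80: 80.1
t 28.05 tcp [0.5178 0.3387 0.2061] SCOOPpitch(up+) -0.1 yaw 3.01 roll -0.13 F [-0.5  0.6 -3.4] w 0.208
 lip tray-frame mm [ 30.8989 374.5102 133.5394] heel [-23.0968 372.4764 133.6523] lip world [0.6262 0.3446 0.1335]
-90,110,-30 turn [ 0.003 -0.521  0.038] shift [-81.4 367.3 -30.8]
```

```bash
ls pics/rel*; cp $(ls -t pics/rel* | head -1) pics/relA.png
```

```text
pics/rel_2290.png
pics/rel_2430.png
pics/rel_2795.png
pics/rel_2800.png
```

View pics/relA.png

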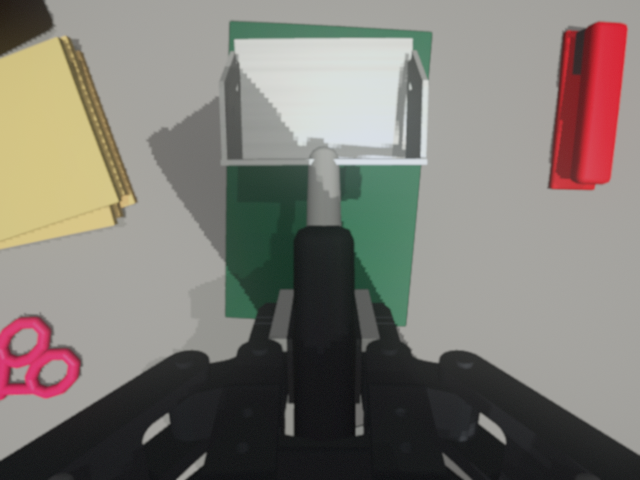

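```bash
python3 -m creep '[[0,0,0,-5,22,-4,255],[0,0,0,-9,42,-4,255],[0,0,0,-9,42,-4,255],[0,0,0,-9,42,-4,255],[0,0,0,-9,42,-4,255],[0,0,0,-9,42,-4,255],[0,0,0,-9,42,-4,255],[0,0,0,-9,42,-3,255]]' && python3 -m creep '[[0,0,0,-9,38,-1,255],[0,0,0.038,-4,13,0,255],[0,-0.13,0,0,0,0,255],[0,-0.13,0,0,0,0,255],[0,-0.13,0,0,0,0,255],[0,-0.13,0,0,0,0,255],[0,0,0,0,0,0,255]]'; python3 plan.py -92,70,-30 -92,32,-30
python3 - <<'E'
from st import *
print(get_obs()['joint_pos'].round(2))
im,d=camera('scene');cv2.imwrite('pics/s21.png',cv2.resize(im[200:380,220:460],None,fx=3.2,fy=3.2))
E
```

```text
clock: 28.85
position: [0.4628, 0.018, 0.2281]
ee_rot: [0.998, 0.026, 0.054, -0.003]
ft_force: [0.2, -0.6, -1.6]
grip_width: 0.215
clock: 29.55
position: [0.454, -0.0307, 0.2242]
ee_rot: [0.978, 0.008, -0.209, 0.001]
ft_force: [-0.1, -0.3, -3.0]
grip_width: 0.209
t 29.55 tcp [ 0.454  -0.0307  0.2242] SCOOPpitch(up+) -30.6 yaw 0.98 roll -0.07 F [-0.1 -0.3 -3. ] w 0.209
 lip tray-frame mm [-90.1021   2.033  106.6731] heel [-136.6395    1.9373  134.1312] lip world [ 0.5109 -0.0296  0.1067]
-92,70,-30 turn [-0.001  0.01   0.002] shift [12.5  1.9 35.2]
-92,32,-30 turn [0. 0. 0.] shift [15.2  0.  34.8]
[-0.67  0.35  0.8   1.69 -0.19  1.63 -1.38]
```

View pics/s21.png

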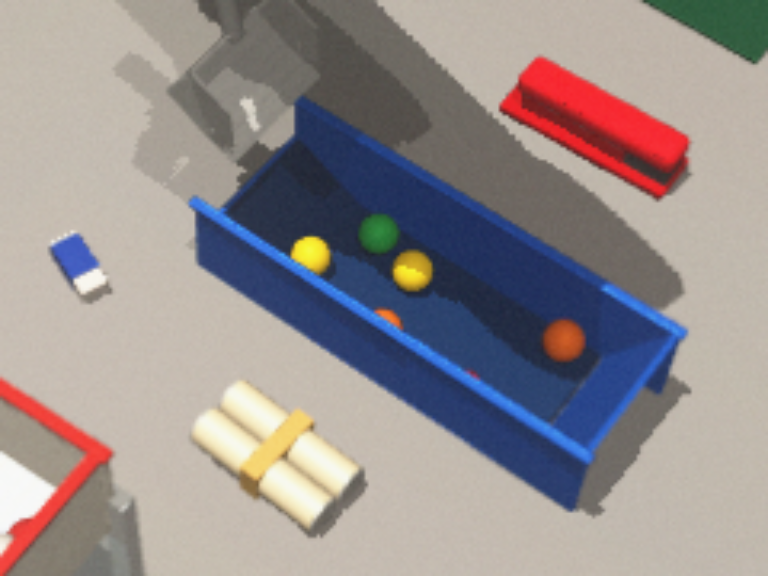

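```bash
python3 -m creep '[[0,0.01,0,12.5,2,35,255],[0,0,0,9,0,21,255],[0,0,0,6,0,12,255],[0,0,0,0,0,0,255]]'; python3 plan.py -86,22,-30 -76,16,-29 -66,11,-28 -56,8,-27 -46,7,-24 -36,6,-20 -26,6,-15 -16,6,-10 -6,6,-6 4,6,-3
```

```text
clock: 30.0
position: [0.4517, -0.0332, 0.1553]
ee_rot: [0.98, 0.008, -0.198, -0.003]
ft_force: [-0.5, 0.0, -2.0]
grip_width: 0.216
t 30.00 tcp [ 0.4517 -0.0332  0.1553] SCOOPpitch(up+) -29.2 yaw 1.03 roll -0.47 F [-0.5  0.  -2. ] w 0.216
 lip tray-frame mm [-89.7426   0.2689  39.0848] heel [-136.8997    0.0843   65.464 ] lip world [ 0.5113 -0.0314  0.0391]
-86,22,-30 turn [-0.008 -0.013  0.003] shift [11.2 -0.5 13. ]
-76,16,-29 turn [-0.     0.017 -0.   ] shift [10.1 -0.   3.3]
-66,11,-28 turn [0.    0.017 0.   ] shift [9.7 0.  2.5]
-56,8,-27 turn [-0.     0.017 -0.   ] shift [9.  0.  0.9]
-46,7,-24 turn [ 0.     0.052 -0.   ] shift [5.5 0.  2.8]
-36,6,-20 turn [0.   0.07 0.  ] shift [ 4.2 -0.   5.1]
-26,6,-15 turn [-0.     0.087  0.   ] shift [ 2.8 -0.   6.7]
-16,6,-10 turn [0.    0.087 0.   ] shift [ 2.9 -0.   7.5]
-6,6,-6 turn [-0.    0.07 -0.  ] shift [4.4 0.  6.6]
4,6,-3 turn [-0.     0.052 -0.   ] shift [ 5.7 -0.   5.4]
```

```bash
python3 -m creep '[[-0.008,-0.01,0,11,-0.5,13,255],[0,0.009,0,5,0,1.6,255],[0,0.009,0,5,0,1.6,255],[0,0.009,0,4.8,0,1.2,255],[0,0.009,0,4.8,0,1.2,255],[0,0.009,0,4.5,0,0.4,255],[0,0.009,0,4.5,0,0.4,255]]'; python3 plan.py -46,7,-24 -36,6,-20 -26,6,-15 -16,6,-10 -6,6,-6 4,6,-3
```

```text
clock: 30.7
position: [0.4821, -0.0324, 0.1229]
ee_rot: [0.984, 0.009, -0.176, 0.001]
ft_force: [-0.4, -0.4, -1.7]
grip_width: 0.213
t 30.70 tcp [ 0.4821 -0.0324  0.1229] SCOOPpitch(up+) -26.7 yaw 1.02 roll -0.01 F [-0.4 -0.4 -1.7] w 0.213
 lip tray-frame mm [-54.2576  -0.1247   9.3995] heel [-102.5472   -0.251    33.6439] lip world [ 0.5468 -0.0312  0.0094]
-46,7,-24 turn [0.001 0.047 0.002] shift [ 4.8 -0.3  4.2]
-36,6,-20 turn [0.   0.07 0.  ] shift [ 4.2 -0.   5.1]
-26,6,-15 turn [-0.     0.087  0.   ] shift [ 2.8 -0.   6.7]
-16,6,-10 turn [0.    0.087 0.   ] shift [ 2.9 -0.   7.5]
-6,6,-6 turn [-0.    0.07 -0.  ] shift [4.4 0.  6.6]
4,6,-3 turn [-0.     0.052 -0.   ] shift [ 5.7 -0.   5.4]
```

```bash
python3 -m creep '[[0,0.047,0,4.8,-0.3,3.5,255],[0,0.035,0,2.1,0,2.5,255],[0,0.035,0,2.1,0,2.5,255],[0,0.044,0,1.4,0,3.3,255],[0,0.044,0,1.4,0,3.3,255],[0,0.044,0,1.5,0,3.7,255],[0,0.044,0,1.5,0,3.7,255]]'; python3 plan.py -6,6,-6 4,6,-3 14,6,-2
python3 - <<'E'
from h import *
im,d=camera('wrist');im2,d=camera('scene');cv2.imwrite('pics/w22.png',np.vstack([im[:240],cv2.resize(im2[220:370,230:450],(528,360)) if 0 else cv2.resize(im2[220:370,230:450],(640,360))]))
E
```

```text
clock: 31.4
position: [0.491, -0.032, 0.0971]
ee_rot: [1.0, 0.009, -0.03, 0.0]
ft_force: [-0.1, -0.4, -2.3]
grip_width: 0.212
t 31.40 tcp [ 0.491  -0.032   0.0971] SCOOPpitch(up+) -9.8 yaw 1.00 roll -0.02 F [-0.1 -0.4 -2.3] w 0.212
 lip tray-frame mm [-15.2118   0.1931   7.2321] heel [-68.4547   0.0672  16.4448] lip world [ 0.5858 -0.0303  0.0072]
-6,6,-6 turn [-0.     0.067  0.002] shift [ 3.9 -0.   7.6]
4,6,-3 turn [-0.     0.052 -0.   ] shift [ 5.7 -0.   5.4]
14,6,-2 turn [ 0.     0.017 -0.   ] shift [ 8.5 -0.   2.4]
```

View pics/w22.png

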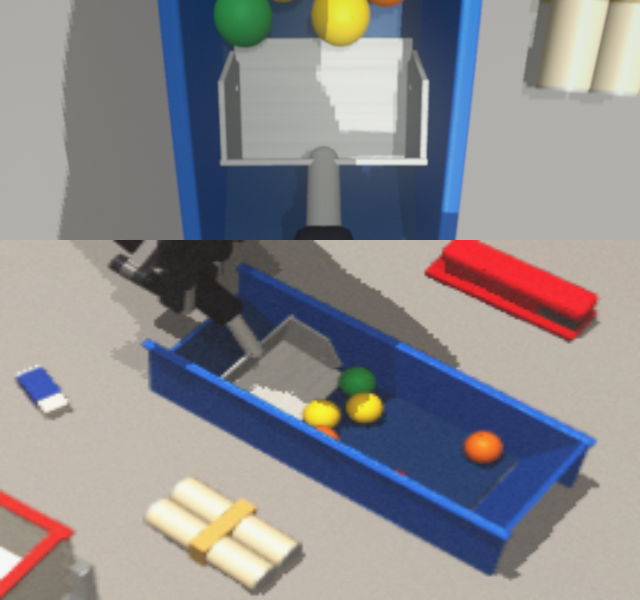

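```bash
python3 -m creep '[[0,0.033,0,2,0,3.9,255],[0,0.033,0,2,0,3.9,255],[0,0.026,0,2.9,0,2.8,255],[0,0.026,0,2.9,0,2.8,255],[0,0.017,0,4.3,0,1.5,255],[0,0,0,5,0,0.2,255],[0,0,0,6,0,0.2,255]]'; python3 plan.py 30,5.5,-2 40,5.5,-2
```

```text
clock: 32.2
position: [0.5164, -0.0313, 0.083]
ee_rot: [0.999, 0.009, 0.036, -0.0]
ft_force: [0.4, 0.1, -2.4]
grip_width: 0.213
t 32.20 tcp [ 0.5164 -0.0313  0.083 ] SCOOPpitch(up+) -2.3 yaw 1.03 roll -0.02 F [ 0.4  0.1 -2.4] w 0.213
 lip tray-frame mm [21.2194  0.5682  6.4213] heel [-32.7736   0.4155   8.524 ] lip world [ 0.6222 -0.0294  0.0064]
30,5.5,-2 turn [-0.     0.004  0.003] shift [8.3 0.3 2. ]
40,5.5,-2 turn [0. 0. 0.] shift [10.   0.   0.8]
```

```bash
python3 -m creep '[[0,0,0,6,0,1.2,255],[0,0,0,6,0,1.2,255],[0,0,0,6,0,0.8,255],[0,0,0,6,0,0.5,255],[0,0,0,6,0,0.5,255],[0,0,0,6,0,0.5,255]]'; python3 plan.py 62,5.5,-2 72,5.5,-2
python3 - <<'E'
from h import *
im,d=camera('wrist');im2,d=camera('scene');cv2.imwrite('pics/w23.png',np.vstack([im[:240],cv2.resize(im2[250:400,250:470],(640,360))]))
E
```

```text
clock: 32.8
position: [0.5524, -0.0311, 0.081]
ee_rot: [0.999, 0.009, 0.036, -0.001]
ft_force: [-7.2, -0.6, 7.6]
grip_width: 0.21
t 32.80 tcp [ 0.5524 -0.0311  0.081 ] SCOOPpitch(up+) -2.3 yaw 0.99 roll -0.03 F [-7.2 -0.6  7.6] w 0.210
 lip tray-frame mm [57.1628  0.2098  4.4142] heel [3.1703 0.0894 6.5324] lip world [ 0.6582 -0.0292  0.0044]
62,5.5,-2 turn [-0.001  0.005  0.002] shift [ 4.5 -0.  -0.3]
72,5.5,-2 turn [0. 0. 0.] shift [10.   0.   0.8]
```

View pics/w23.png

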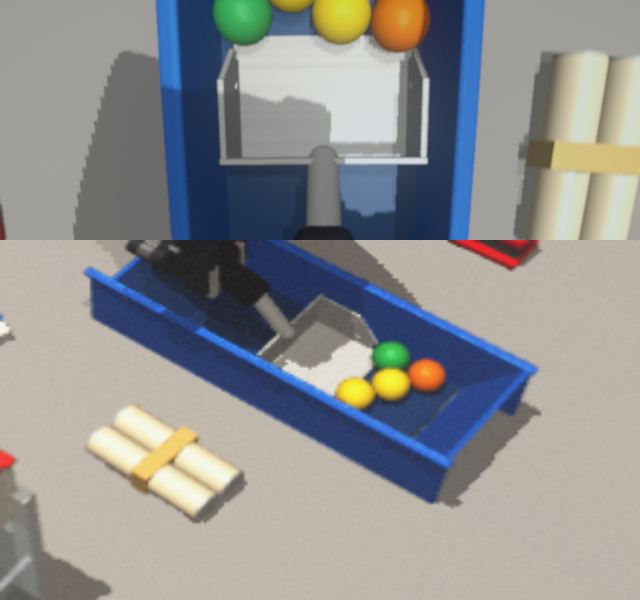

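```bash
python3 -m creep '[[0,0,0,6,0,-0.3,255],[0,0,0,6,0,0.4,255],[0,0,0,6,0,0.4,255],[0,0,0,5,0,0.4,255],[0,0,0,5,0,0.4,255],[0,0,0,5,0,0.4,255]]'; python3 plan.py 100,5.5,-2 105,5.5,-2
python3 - <<'E'
from h import *
im,d=camera('wrist');im2,d=camera('scene');cv2.imwrite('pics/w24.png',np.vstack([im[:240],cv2.resize(im2[250:400,250:470],(640,360))]))
E
```

```text
clock: 33.5
position: [0.5854, -0.0304, 0.0814]
ee_rot: [0.999, 0.009, 0.036, -0.0]
ft_force: [-6.1, -0.7, 4.8]
grip_width: 0.211
t 33.50 tcp [ 0.5854 -0.0304  0.0814] SCOOPpitch(up+) -2.3 yaw 1.01 roll -0.01 F [-6.1 -0.7  4.8] w 0.211
 lip tray-frame mm [90.1756  0.4358  4.8742] heel [36.1825  0.3049  6.9762] lip world [ 0.6912 -0.0285  0.0049]
100,5.5,-2 turn [-0.     0.004  0.002] shift [9.5 0.2 0.5]
105,5.5,-2 turn [0. 0. 0.] shift [ 5.  -0.   0.4]
```

View pics/w24.png

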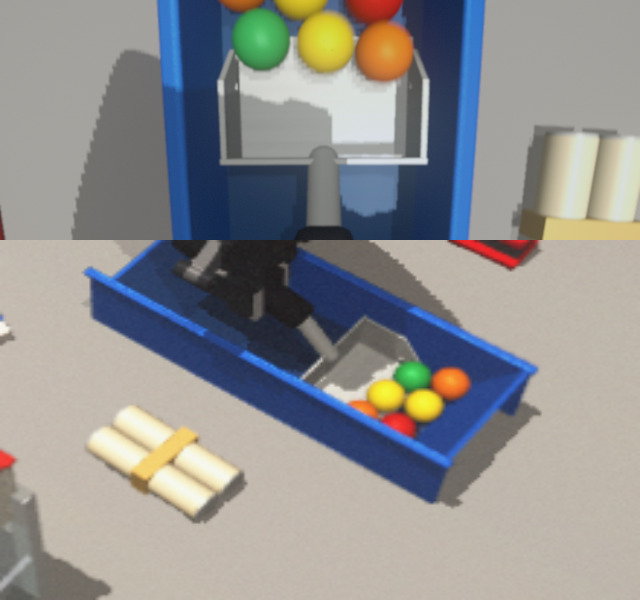

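```bash
python3 -m creep '[[0,0,0,5,0,0.3,255],[0,0,0,5,0,0.3,255],[0,0,0,5,0,0.3,255],[0,0,0,3,0,0.2,255]]'; python3 plan.py 110,7,0 112,10,5 114,15,10 115,22,15 114,31,19 110,45,21 106,65,22
python3 - <<'E'
from h import *
im,d=camera('wrist');im2,d=camera('scene');cv2.imwrite('pics/w25.png',np.vstack([im[:240],cv2.resize(im2[250:400,250:470],(640,360))]))
E
```

```text
clock: 34.0
position: [0.6033, -0.0299, 0.0816]
ee_rot: [0.999, 0.009, 0.036, -0.0]
ft_force: [-5.3, -1.2, 4.4]
grip_width: 0.212
t 34.00 tcp [ 0.6033 -0.0299  0.0816] SCOOPpitch(up+) -2.3 yaw 1.02 roll -0.01 F [-5.3 -1.2  4.4] w 0.212
 lip tray-frame mm [108.0708   0.6547   5.0141] heel [54.0777  0.509   7.1147] lip world [ 0.709 -0.028  0.005]
110,7,0 turn [-0.     0.039  0.003] shift [-1.2  0.4  2.2]
112,10,5 turn [ 0.     0.087 -0.   ] shift [-4.6  0.   6.3]
114,15,10 turn [-0.     0.087  0.   ] shift [-4.  -0.   4.5]
115,22,15 turn [ 0.     0.087 -0.   ] shift [-4.  -0.   2.6]
114,31,19 turn [-0.    0.07  0.  ] shift [-3.3  0.  -1.6]
110,45,21 turn [ 0.     0.035 -0.   ] shift [ -0.5  -0.  -10.8]
106,65,22 turn [-0.     0.017  0.   ] shift [  4.2   0.  -17.8]
```

View pics/w25.png

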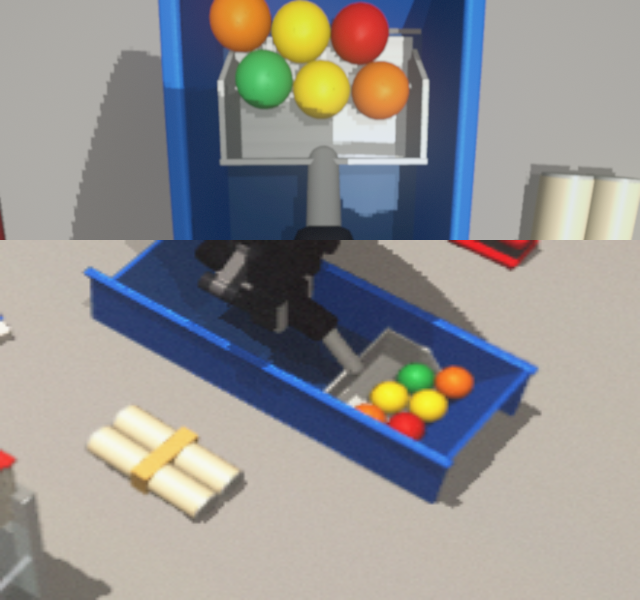

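```bash
python3 -m creep '[[0,0.039,0.003,-0.5,0.4,2,255],[0,0.044,0,-2.1,0,3,255],[0,0.044,0,-2.1,0,3,255],[0,0.044,0,-2,0,2.2,255],[0,0.044,0,-2,0,2.2,255],[0,0.044,0,-2,0,1.3,255],[0,0.044,0,-2,0,1.3,255],[0,0,0,0,0,0,255]]'; python3 plan.py 114,31,19 110,45,21 106,65,22
python3 - <<'E'
from h import *
im,d=camera('wrist');im2,d=camera('scene');cv2.imwrite('pics/w26.png',np.vstack([im[:240],cv2.resize(im2[250:400,250:470],(640,360))]))
E
```

```text
clock: 34.9
position: [0.5917, -0.0304, 0.0631]
ee_rot: [0.983, 0.007, 0.186, -0.002]
ft_force: [-0.6, 0.5, -2.6]
grip_width: 0.21
t 34.90 tcp [ 0.5917 -0.0304  0.0631] SCOOPpitch(up+) 15.0 yaw 0.81 roll -0.05 F [-0.6  0.5 -2.6] w 0.210
 lip tray-frame mm [114.5115   0.0254  21.4693] heel [62.3357  0.0697  7.4202] lip world [ 0.7155 -0.0285  0.0215]
114,31,19 turn [-0.001  0.069 -0.001] shift [-2.5  0.1 -2. ]
110,45,21 turn [ 0.     0.035 -0.   ] shift [ -0.5  -0.  -10.8]
106,65,22 turn [-0.     0.017  0.   ] shift [  4.2   0.  -17.8]
```

View pics/w26.png

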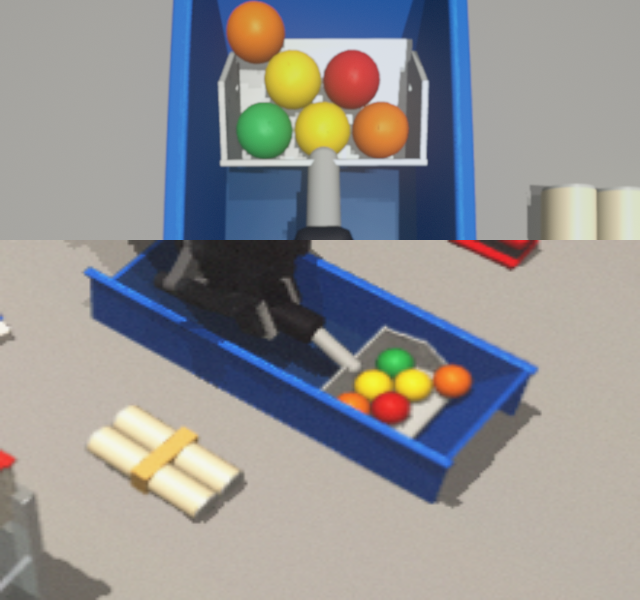

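```bash
python3 -m creep '[[0,0.035,0,-1,0,-4,255],[0,0.035,0,0,0,-7,255],[0.05,0.02,0,0,4,-3,255],[0.05,0,0,0,4,-2,255],[0.05,0,0,0,4,-1,255],[0,0,0,0,0,0,255],[0,0,0,0,0,0,255]]'; python3 plan.py 110,45,21
python3 - <<'E'
from h import *
im,d=camera('wrist');im2,d=camera('scene');cv2.imwrite('pics/w27.png',np.vstack([im[:240],cv2.resize(im2[250:400,250:470],(640,360))]))
E
```

```text
clock: 35.7
position: [0.5868, -0.042, 0.0792]
ee_rot: [0.97, 0.025, 0.229, -0.075]
ft_force: [-0.8, 3.7, -1.1]
grip_width: 0.211
t 35.70 tcp [ 0.5868 -0.042   0.0792] SCOOPpitch(up+) 20.3 yaw 0.84 roll -7.76 F [-0.8  3.7 -1.1] w 0.211
 lip tray-frame mm [112.2164   1.1541  49.8481] heel [61.5652  0.2714 31.0501] lip world [ 0.7132 -0.0274  0.0498]
110,45,21 turn [-0.151  0.013 -0.001] shift [ -5.2 -10.8   5.4]
```

View pics/w27.png

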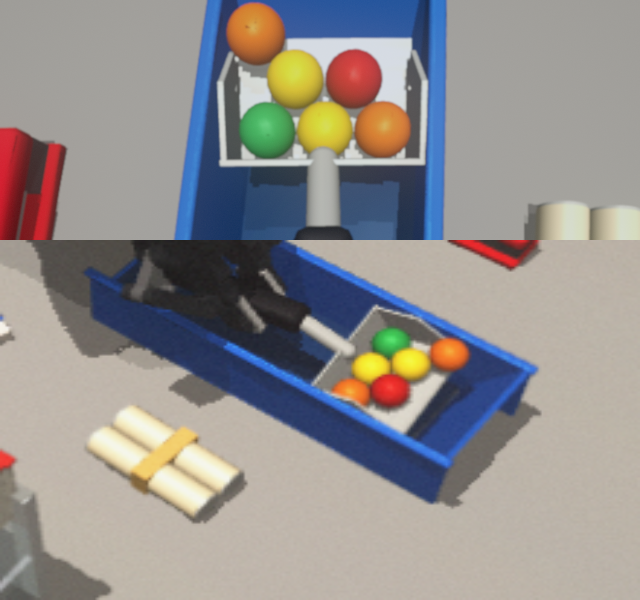

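```bash
python3 balls.py 255,32 295,78 353,78 267,130 325,130 383,130
```

```text
255,32 centre world [ 0.7072 -0.0009  0.0667] tray [106.6547  27.7813  66.6998] tool mm [102.61   -28.9486  70.6454]
295,78 centre world [ 0.6918 -0.0174  0.0579] tray [90.9452 11.5348 57.8684] tool mm [ 84.6058 -12.7631  69.0306]
353,78 centre world [ 0.6936 -0.0414  0.0547] tray [ 92.4227 -12.4574  54.7369] tool mm [84.5167 11.4768 68.8484]
267,130 centre world [ 0.6708 -0.0063  0.0524] tray [70.1254 22.9293 52.3826] tool mm [ 63.5415 -24.6991  66.3441]
325,130 centre world [ 0.6727 -0.0305  0.0489] tray [71.7016 -1.2939 48.9195] tool mm [63.3915 -0.1797 66.4639]
383,130 centre world [ 0.6749 -0.0548  0.0457] tray [ 73.4902 -25.586   45.7037] tool mm [63.5425 24.3891 66.4492]
```

Six balls came up, but the orange at front-left is past the lip. I'll let it roll back into the tray and take it on a third trip.

```bash
python3 -m creep '[[-0.05,0,0,-4,-4,-2,255],[-0.05,0,0,-4,-4,-2,255],[-0.05,0,0,-4,-4,0,255],[0,-0.06,0,0,0,0,255],[0,-0.06,0,0,0,0,255],[0,-0.04,0,0,0,0,255],[0,0,0,0,0,0,255]]'; python3 st.py
python3 - <<'E'
from h import *
im,d=camera('wrist');im2,d=camera('scene');cv2.imwrite('pics/w28.png',np.vstack([im[:240],cv2.resize(im2[250:400,250:470],(640,360))]))
E
```

```text
clock: 36.55
position: [0.5741, -0.0317, 0.0786]
ee_rot: [0.988, 0.007, 0.153, -0.001]
ft_force: [0.5, 0.5, -3.3]
grip_width: 0.211
t 36.55 tcp [ 0.5741 -0.0317  0.0786] SCOOPpitch(up+) 11.2 yaw 0.83 roll 0.05 F [ 0.5  0.5 -3.3] w 0.211
 lip tray-frame mm [93.8027 -1.1044 28.7048] heel [40.7964 -1.0651 18.2157] lip world [ 0.6948 -0.03    0.0287]
```

View pics/w28.png

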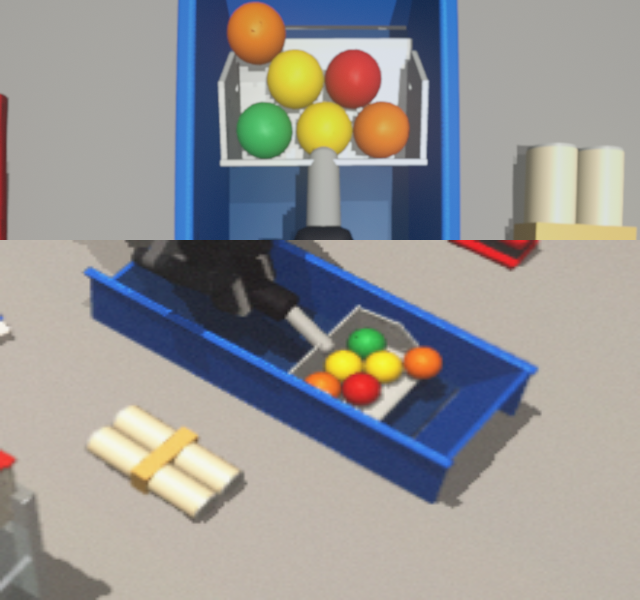

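```bash
python3 -m creep '[[0,-0.06,0,0,0,-4,255],[0,-0.05,0,0,0,-4,255],[0,-0.02,0,0,0,-4,255],[0,0,0,0,0,0,255],[0,0,0,0,0,0,255]]'; python3 st.py
python3 - <<'E'
from h import *
im,d=camera('wrist');im2,d=camera('scene');cv2.imwrite('pics/w29.png',np.vstack([im[:240],cv2.resize(im2[250:400,250:470],(640,360))]))
E
```

```text
clock: 37.15
position: [0.5696, -0.0318, 0.0894]
ee_rot: [0.996, 0.007, 0.088, -0.001]
ft_force: [0.1, 0.3, -2.5]
grip_width: 0.209
t 37.15 tcp [ 0.5696 -0.0318  0.0894] SCOOPpitch(up+) 3.7 yaw 0.78 roll -0.04 F [ 0.1  0.3 -2.5] w 0.209
 lip tray-frame mm [81.7729 -1.1794 24.2414] heel [27.8544 -1.0989 20.7082] lip world [ 0.6828 -0.0302  0.0242]
```

View pics/w29.png

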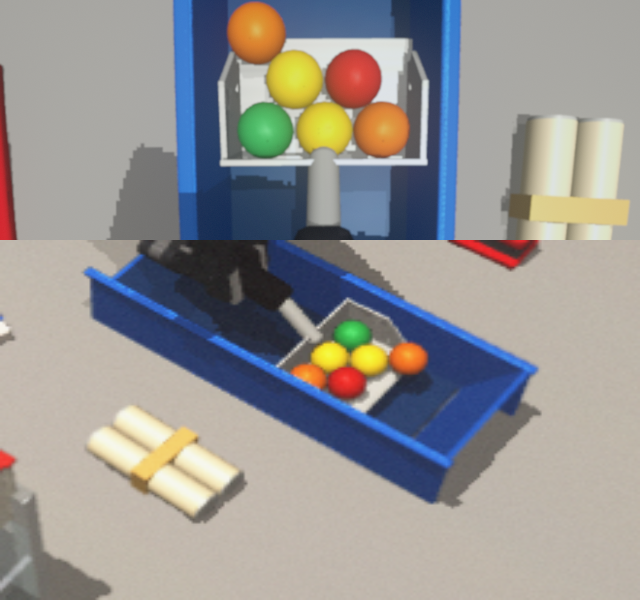

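The orange holds even at 4 degrees, so its pocket between the yellow and the side is stable. Tip back to 22°, shake inside the tray, then look again.

```bash
python3 -m creep '[[0,0.06,0,0,0,-4,255],[0,0.08,0,0,0,-6,255],[0,0.09,0,0,0,-8,255],[0,0.09,0,0,0,-6,255],[0,0,0,12,0,0,255],[0,0,0,-12,0,0,255],[0,0,0,0,3,0,255],[0,0,0,0,-3,0,255]]';python3 -m creep '[[0,0,0,15,0,5,255],[0,0,0,-15,0,-5,255],[0,0,0,0,0,0,255]]'; python3 st.py
python3 - <<'E'
from h import *
im,d=camera('wrist');im2,d=camera('scene');cv2.imwrite('pics/w30.png',np.vstack([im[:240],cv2.resize(im2[250:400,250:470],(640,360))]))
E
python3 balls.py 255,32 295,78
```

```text
clock: 38.05
position: [0.5629, -0.0325, 0.1125]
ee_rot: [0.969, 0.006, 0.245, -0.002]
ft_force: [0.2, -0.5, -2.4]
grip_width: 0.21
clock: 38.35
position: [0.5619, -0.0319, 0.1117]
ee_rot: [0.97, 0.007, 0.244, -0.002]
ft_force: [-0.0, -0.7, -3.3]
grip_width: 0.211
t 38.35 tcp [ 0.5619 -0.0319  0.1117] SCOOPpitch(up+) 21.9 yaw 0.79 roll -0.01 F [-0.  -0.7 -3.3] w 0.211
 lip tray-frame mm [88.7716 -1.1978 85.1271] heel [38.6386 -1.1286 64.9685] lip world [ 0.6898 -0.0301  0.0851]
255,32 centre world [0.7405 0.0132 0.0281] tray [140.1227  41.3575  28.1258] tool mm [116.2901 -42.0262 158.9997]
295,78 centre world [ 0.6702 -0.0173  0.0923] tray [69.3879 11.985  92.2621] tool mm [ 84.6122 -12.6609  68.923 ]
```

View pics/w30.png

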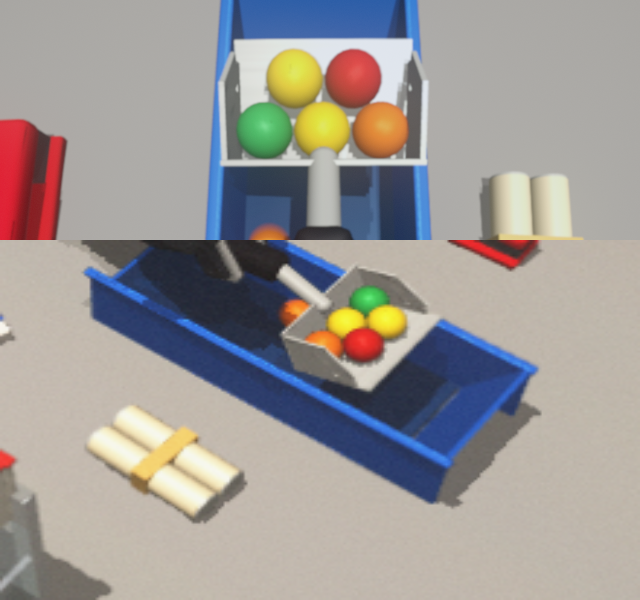

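The shake dropped the orange back into the tray. Five sit firmly, so I'll lift and carry those.

```bash
python3 -m creep '[[0,0,0,5,0,-10,255],[0,0,0,10.6,0,-20,255],[0,0,0,10.6,0,-20,255],[0,0,0,10.6,0,-20,255],[0,0,0,10.6,0,-20,255],[0,0,0,10.6,0,-20,255],[0,0,0,10.6,0,-20,255],[0,0,0,10.6,0,-20,255]]';python3 -m creep '[[0,0,0,5,0,-10,255],[0,0,0,0,0,0,255]]'; python3 planw.py 530,-347,262,22,0.8
```

```text
clock: 39.3
position: [0.5614, -0.0318, 0.2836]
ee_rot: [0.969, 0.007, 0.246, -0.002]
ft_force: [0.5, -0.3, -2.9]
grip_width: 0.211
clock: 39.5
position: [0.5617, -0.0318, 0.2949]
ee_rot: [0.969, 0.007, 0.247, -0.003]
ft_force: [0.1, 0.4, -3.5]
grip_width: 0.213
t 39.50 tcp [ 0.5617 -0.0318  0.2949] SCOOPpitch(up+) 22.2 yaw 0.76 roll -0.10 F [ 0.1  0.4 -3.5] w 0.213
 lip tray-frame mm [ 88.6507  -0.9586 268.9333] heel [ 38.6149  -0.8783 248.5347] lip world [ 0.6897 -0.0299  0.2689]
530,-347,262,22,0.8 turn [-0.002 -0.003 -0.001] shift [-147.   314.7  -73.1] tcp [ 0.402 -0.349  0.288]
```

```bash
python3 -m creep '[[0,0,0,-4,8,-2,255],[0,0,0,-8,16,-4,255],[0,0,0,-10.5,22.5,-5.2,255],[0,0,0,-10.5,22.5,-5.2,255],[0,0,0,-10.5,22.5,-5.2,255],[0,0,0,-10.5,22.5,-5.2,255],[0,0,0,-10.5,22.5,-5.2,255],[0,0,0,-10.5,22.5,-5.2,255]]' && python3 -m creep '[[0,0,0,-10.5,22.5,-5.2,255],[0,0,0,-10.5,22.5,-5.2,255],[0,0,0,-10.5,22.5,-5.2,255],[0,0,0,-10.5,22.5,-5.2,255],[0,0,0,-10.5,22.5,-5.2,255],[0,0,0,-10.5,22.5,-5.2,255],[0,0,0,-6,14,-3,255],[0,0,0,-3,7,-1.7,255]]'; python3 -m creep '[[0,0,0,0,0,0,255]]'; python3 planw.py 530,-345,245,10,0.8 535,-345,230,-2,0.8 538,-345,215,-14,0.8 540,-345,205,-26,0.8 542,-345,200,-36,0.8 542,-345,200,-42,0.8;python3 - <<'E'
from h import *
print(get_obs()['joint_pos'].round(2))
im,d=camera('wrist');im2,d=camera('scene');cv2.imwrite('pics/w31.png',np.hstack([cv2.resize(im,(400,300)),cv2.resize(im2[180:480,0:400],(400,300))]))
E
```

```text
clock: 40.3
position: [0.4776, -0.1939, 0.2889]
ee_rot: [0.97, 0.006, 0.245, -0.003]
ft_force: [-0.7, 0.1, -2.7]
grip_width: 0.215
clock: 41.1
position: [0.3992, -0.3512, 0.2863]
ee_rot: [0.969, 0.005, 0.245, -0.002]
ft_force: [0.3, 0.5, -3.0]
grip_width: 0.21
clock: 41.2
position: [0.4002, -0.3501, 0.2868]
ee_rot: [0.969, 0.006, 0.245, -0.002]
ft_force: [0.7, 1.2, -2.6]
grip_width: 0.207
t 41.20 tcp [ 0.4002 -0.3501  0.2868] SCOOPpitch(up+) 22.0 yaw 0.66 roll -0.10 F [ 0.7  1.2 -2.6] w 0.207
 lip tray-frame mm [ -77.7099 -317.057   260.4523] heel [-127.8004 -316.883   240.189 ] lip world [ 0.5281 -0.3485  0.2605]
530,-345,245,10,0.8 turn [-0.001 -0.209 -0.002] shift [14.  -3.3 -4.4] tcp [ 0.41  -0.347  0.297]
535,-345,230,-2,0.8 turn [ 0.    -0.209 -0.   ] shift [20.2  0.1 -3.2] tcp [ 0.429 -0.346  0.306]
538,-345,215,-14,0.8 turn [ 0.    -0.209 -0.   ] shift [21.5  0.  -3.8] tcp [ 0.45  -0.346  0.311]
540,-345,205,-26,0.8 turn [-0.    -0.209  0.   ] shift [23.   0.  -9.3] tcp [ 0.474 -0.346  0.318]
542,-345,200,-36,0.8 turn [-0.    -0.175  0.   ] shift [ 19.7   0.  -12. ] tcp [ 0.497 -0.346  0.322]
542,-345,200,-42,0.8 turn [ 0.    -0.105  0.   ] shift [  9.3  -0.  -10. ] tcp [ 0.51  -0.345  0.327]
[-0.49 -0.48  1.08  1.99  0.16  0.98 -0.99]
```

View pics/w31.png

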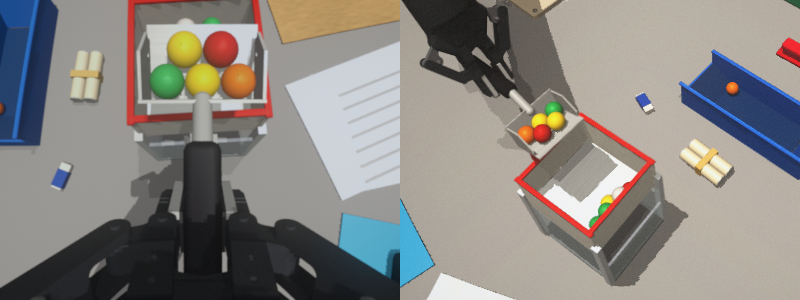

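```bash
python3 planw.py 530,-345,243,10,0.8 535,-345,225,-2,0.8 538,-345,206,-14,0.8 540,-345,192,-26,0.8 541,-345,186,-36,0.8
```

```text
t 41.30 tcp [ 0.4013 -0.3484  0.287 ] SCOOPpitch(up+) 22.0 yaw 0.82 roll -0.07 F [ 0.3  0.6 -3.2] w 0.212
 lip tray-frame mm [ -76.5876 -315.065   260.7002] heel [-126.6813 -315.0305  240.4438] lip world [ 0.5292 -0.3465  0.2607]
530,-345,243,10,0.8 turn [-0.002 -0.209  0.   ] shift [11.9 -1.6 -3. ] tcp [ 0.41  -0.347  0.295]
535,-345,225,-2,0.8 turn [ 0.    -0.209 -0.   ] shift [19.4  0.1 -0.3] tcp [ 0.429 -0.346  0.301]
538,-345,206,-14,0.8 turn [ 0.    -0.209 -0.   ] shift [21.2  0.   0.2] tcp [ 0.45  -0.346  0.302]
540,-345,192,-26,0.8 turn [-0.    -0.209  0.   ] shift [23.5  0.  -5.3] tcp [ 0.474 -0.346  0.305]
541,-345,186,-36,0.8 turn [-0.    -0.175  0.   ] shift [ 19.1   0.  -10.8] tcp [ 0.496 -0.346  0.308]
```

```bash
python3 -m creep '[[0,-0.105,0,6,-0.8,-1.5,255],[0,-0.105,0,6,-0.8,-1.5,255],[0,-0.105,0,9.7,0,-0.2,255],[0,-0.105,0,9.7,0,-0.2,255],[0,-0.105,0,10.6,0,0,255],[0,-0.105,0,10.6,0,0,255],[0,-0.105,0,11.8,0,-2.6,255],[0,-0.105,0,11.8,0,-2.6,255]]'; python3 st.py; python3 -m creep '[[0,-0.087,0,9.5,0,-5.4,255],[0,-0.087,0,9.5,0,-5.4,255],[0,0,0,0,0,0,255],[0,0,0,0,0,0,255],[0,0,0,0,0,0,255]]'; python3 st.py
python3 - <<'E'
from h import *
print(get_obs()['joint_pos'].round(2))
im,d=camera('wrist');im2,d=camera('scene');cv2.imwrite('pics/w32.png',np.hstack([cv2.resize(im,(400,300)),cv2.resize(im2[180:480,0:400],(400,300))]))
E
```

```text
clock: 42.1
position: [0.458, -0.3465, 0.304]
ee_rot: [0.993, 0.005, -0.115, -0.001]
ft_force: [0.8, -0.4, -0.5]
grip_width: 0.214
t 42.10 tcp [ 0.458  -0.3465  0.304 ] SCOOPpitch(up+) -19.6 yaw 0.62 roll -0.16 F [ 0.8 -0.4 -0.5] w 0.214
 lip tray-frame mm [ -69.6923 -314.0964  199.3646] heel [-120.5966 -313.8955  217.4865] lip world [ 0.5361 -0.3454  0.1994]
clock: 42.6
position: [0.4769, -0.3476, 0.3113]
ee_rot: [0.98, 0.004, -0.197, -0.0]
ft_force: [-0.6, -0.4, -2.6]
grip_width: 0.209
t 42.60 tcp [ 0.4769 -0.3476  0.3113] SCOOPpitch(up+) -29.2 yaw 0.46 roll -0.09 F [-0.6 -0.4 -2.6] w 0.209
 lip tray-frame mm [ -69.2136 -315.6788  195.1388] heel [-116.413  -315.3529  221.4408] lip world [ 0.5366 -0.347   0.1951]
[-0.18  0.69  1.11  1.25 -0.31  1.81 -0.7 ]
```

View pics/w32.png

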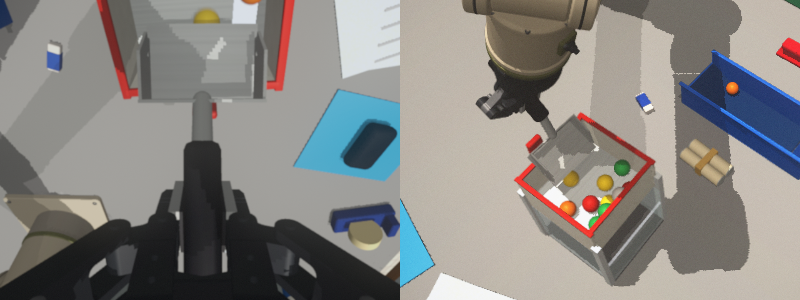

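Bowl empty. Backing out and returning for the last ball.

```bash
python3 -m creep '[[0,0.1,0,-12,0,-12,255],[0,0.1,0,-15,0,-15,255],[0,0.1,0,-15,0,-12,255],[0,0.1,0,-12,0,-8,255],[0,0.1,0,-5,0,0,255],[0,0,0,0,0,0,255]]';python3 st.py 0.452 -0.032 0.26;python3 - <<'E'
from h import *
print(get_obs()['joint_pos'].round(2))
im,d=camera('top');cv2.imwrite('pics/t33.png',np.hstack([cv2.resize(im[110:270,280:400],None,fx=3.2,fy=3.2),cv2.resize(im[150:310,420:540],None,fx=3.2,fy=3.2)]))
E
python3 rel.py
```

```text
clock: 43.3
position: [0.4283, -0.3503, 0.3705]
ee_rot: [0.998, 0.001, 0.056, -0.004]
ft_force: [-0.9, -0.4, -1.6]
grip_width: 0.21
t 43.30 tcp [ 0.4283 -0.3503  0.3705] SCOOPpitch(up+) -0.0 yaw 0.10 roll -0.48 F [-0.9 -0.4 -1.6] w 0.210
 lip tray-frame mm [ -68.8556 -318.0539  298.1556] heel [-122.8855 -317.3802  298.1395] lip world [ 0.537  -0.3494  0.2982]
 tool-frame shift mm [  11.8604 -317.2624  115.1903]
[-0.5   0.13  1.28  1.57 -0.21  1.46 -0.78]
floor plane tool: z=0.110 x + -0.004 y + 71.4 scoop rel pitch up deg -6.28 n 503 z at x=80: 80.3
```

View pics/t33.png

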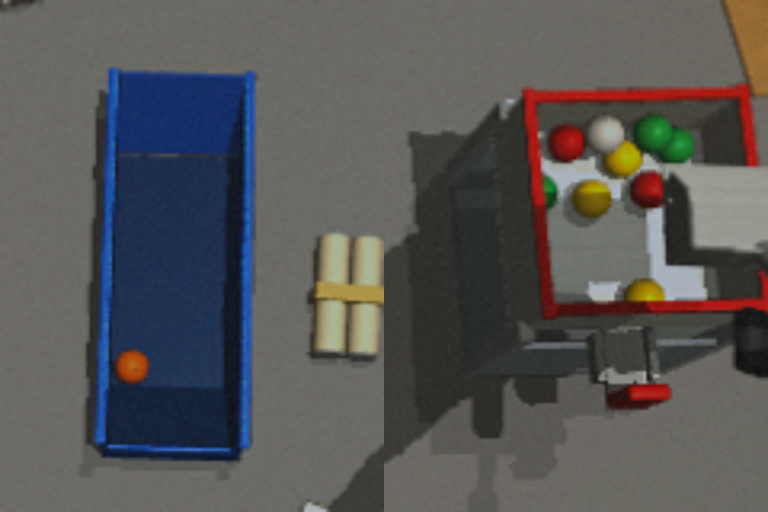

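```bash
python3 -m creep '[[-0.008,0,0,1.5,-39.7,0,255],[0,0,0,1.5,-39.7,0,255],[0,0,0,1.5,-39.7,10,255],[0,0,0,1.5,-39.7,15,255],[0,0,0,1.5,-39.7,20,255],[0,0,0,1.5,-39.7,20,255],[0,0,0,1.5,-39.7,20,255],[0,0,0,1.5,-39.7,20,255]]'; python3 -m creep '[[0,-0.13,-0.013,0,0,2,255],[0,-0.13,0,0,0,2,255],[0,-0.13,0,0,0,2,255],[0,-0.13,0,0,0,2,255],[0,0,0,0,0,0,255]]'; python3 plan.py -94,70,-30 -92,40,-30 -92,30,-30;python3 - <<'E'
from h import *
print(get_obs()['joint_pos'].round(2))
im,d=camera('scene');cv2.imwrite('pics/s34.png',cv2.resize(im[200:380,220:460],None,fx=2.6,fy=2.6))
E
```

```text
clock: 44.2
position: [0.4508, -0.0446, 0.2655]
ee_rot: [0.999, 0.003, 0.047, 0.002]
ft_force: [1.9, -0.7, -2.5]
grip_width: 0.21
clock: 44.7
position: [0.4511, -0.0447, 0.2539]
ee_rot: [0.976, 0.01, -0.217, 0.007]
ft_force: [-0.6, 0.3, -3.2]
grip_width: 0.209
t 44.70 tcp [ 0.4511 -0.0447  0.2539] SCOOPpitch(up+) -31.5 yaw 1.00 roll 0.56 F [-0.6  0.3 -3.2] w 0.209
 lip tray-frame mm [-95.1149 -12.8658 135.4534] heel [-141.2148  -12.9091  163.6401] lip world [ 0.5061 -0.0446  0.1355]
-94,70,-30 turn [0.012 0.026 0.002] shift [ 26.7 -12.8  61.3]
-92,40,-30 turn [0. 0. 0.] shift [13.8  0.  26.7]
-92,30,-30 turn [0. 0. 0.] shift [4.  0.  9.2]
[-0.71  0.35  0.87  1.65 -0.17  1.7  -1.35]
```

View pics/s34.png

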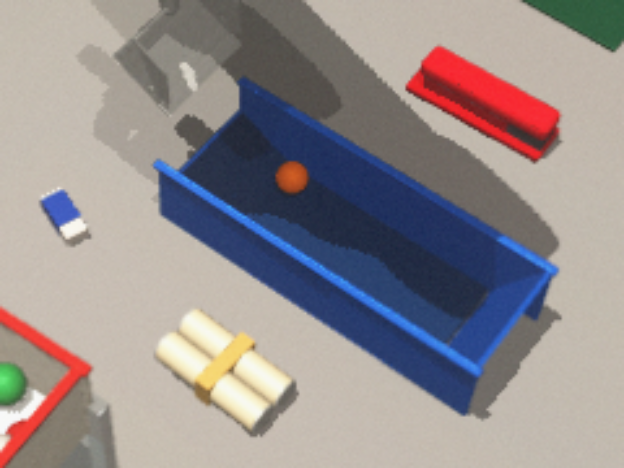

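```bash
python3 -m creep '[[0.006,0.013,0,13,-7.5,30,255],[0.006,0.013,0,13.7,-7.5,31,255],[0,0,0,9,0,18,255],[0,0,0,7,0,13,255],[0,0,0,0,0,0,255]]'; python3 plan.py -86,22,-30,2 -76,16,-29,2 -66,11,-28,2 -56,8,-27,2
```

```text
clock: 45.25
position: [0.4521, -0.0309, 0.1573]
ee_rot: [0.98, 0.008, -0.197, -0.003]
ft_force: [-0.4, -0.1, -2.4]
grip_width: 0.208
t 45.25 tcp [ 0.4521 -0.0309  0.1573] SCOOPpitch(up+) -29.1 yaw 1.04 roll -0.55 F [-0.4 -0.1 -2.4] w 0.208
 lip tray-frame mm [-89.0503   2.7613  41.2613] heel [-136.2804    2.5569   67.5094] lip world [ 0.5119 -0.0289  0.0413]
-86,22,-30,2 turn [-0.009 -0.016  0.003] shift [11.6 -0.1 15. ]
-76,16,-29,2 turn [-0.     0.017 -0.   ] shift [10.1  0.   3.3]
-66,11,-28,2 turn [0.    0.017 0.   ] shift [ 9.7 -0.   2.5]
-56,8,-27,2 turn [-0.     0.017 -0.   ] shift [ 9.  -0.   0.9]
```

```bash
python3 -m creep '[[-0.009,-0.013,0,11.6,0,14.5,255],[0,0.009,0,5,0,1.6,255],[0,0.009,0,5,0,1.6,255],[0,0.009,0,4.8,0,1.2,255],[0,0.009,0,4.8,0,1.2,255],[0,0.009,0,4.5,0,0.4,255],[0,0.009,0,4.5,0,0.4,255]]'; python3 plan.py -46,7,-24,2 -36,6,-20,2 -26,6,-15,2 -16,6,-10,2 -6,6,-6,2
python3 - <<'E'
from h import *
im,d=camera('wrist');im2,d=camera('scene');cv2.imwrite('pics/w35.png',np.vstack([im[:240],cv2.resize(im2[220:370,230:450],(640,360))]))
E
```

```text
clock: 45.95
position: [0.4821, -0.0303, 0.1233]
ee_rot: [0.984, 0.009, -0.176, 0.001]
ft_force: [-1.3, -0.4, -2.3]
grip_width: 0.215
t 45.95 tcp [ 0.4821 -0.0303  0.1233] SCOOPpitch(up+) -26.7 yaw 1.04 roll -0.04 F [-1.3 -0.4 -2.3] w 0.215
 lip tray-frame mm [-54.265    2.0922   9.7956] heel [-102.5505    1.9445   34.0479] lip world [ 0.5467 -0.029   0.0098]
-46,7,-24,2 turn [0.    0.047 0.003] shift [ 4.9 -0.2  4.5]
-36,6,-20,2 turn [0.   0.07 0.  ] shift [ 4.2 -0.   5.1]
-26,6,-15,2 turn [-0.     0.087  0.   ] shift [ 2.8 -0.   6.7]
-16,6,-10,2 turn [0.    0.087 0.   ] shift [ 2.9 -0.   7.5]
-6,6,-6,2 turn [-0.    0.07 -0.  ] shift [4.4 0.  6.6]
```

View pics/w35.png

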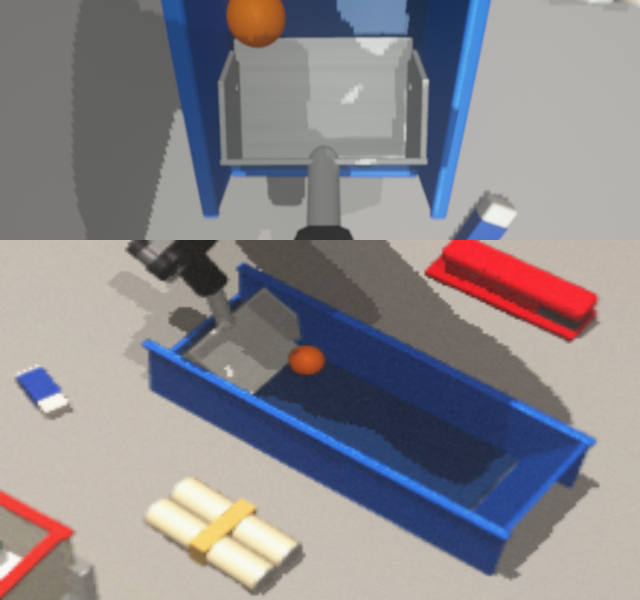

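```bash
python3 -m creep '[[0,0.047,0,4.8,-0.2,3.8,255],[0,0.035,0,2.1,0,2.5,255],[0,0.035,0,2.1,0,2.5,255],[0,0.044,0,1.4,0,3.3,255],[0,0.044,0,1.4,0,3.3,255],[0,0.044,0,1.5,0,3.7,255],[0,0.044,0,1.5,0,3.7,255]]'; python3 -m creep '[[0,0.033,0,2,0,3.9,255],[0,0.033,0,2,0,3.9,255],[0,0.026,0,2.9,0,2.8,255],[0,0.026,0,2.9,0,2.8,255],[0,0.017,0,4.3,0,1.5,255],[0,0,0,5,0,0.4,255],[0,0,0,6,0,0.8,255]]'; python3 st.py;python3 -m creep '[[0,0,0,6,0,0.8,255],[0,0,0,6,0,0.8,255],[0,0,0,6,0,0.6,255],[0,0,0,6,0,0.5,255],[0,0,0,6,0,0.4,255],[0,0,0,6,0,0.4,255]]'; python3 plan.py 100,5,-2,2;  python3 - <<'E'
from h import *
im,d=camera('wrist');im2,d=camera('scene');cv2.imwrite('pics/w36.png',np.vstack([im[:240],cv2.resize(im2[250:400,250:470],(640,360))]))
E
```

```text
clock: 46.75
position: [0.4906, -0.03, 0.0972]
ee_rot: [0.999, 0.009, -0.03, -0.0]
ft_force: [1.0, -0.2, -1.3]
grip_width: 0.21
clock: 47.45
position: [0.5162, -0.0293, 0.0822]
ee_rot: [0.999, 0.009, 0.036, -0.001]
ft_force: [-0.3, 0.6, -1.8]
grip_width: 0.213
t 47.45 tcp [ 0.5162 -0.0293  0.0822] SCOOPpitch(up+) -2.3 yaw 1.04 roll -0.05 F [-0.3  0.6 -1.8] w 0.213
 lip tray-frame mm [21.0248  2.7148  5.6517] heel [-32.9682   2.5488   7.7536] lip world [ 0.622  -0.0273  0.0057]
clock: 48.05
position: [0.5523, -0.029, 0.0813]
ee_rot: [0.999, 0.009, 0.036, -0.001]
ft_force: [-5.1, -0.6, 6.0]
grip_width: 0.212
t 48.05 tcp [ 0.5523 -0.029   0.0813] SCOOPpitch(up+) -2.3 yaw 1.02 roll -0.04 F [-5.1 -0.6  6. ] w 0.212
 lip tray-frame mm [57.154   2.3912  4.7285] heel [3.1614 2.2502 6.843 ] lip world [ 0.6581 -0.027   0.0047]
100,5,-2,2 turn [-0.001  0.005  0.003] shift [42.4  0.2  3.3]
```

View pics/w36.png

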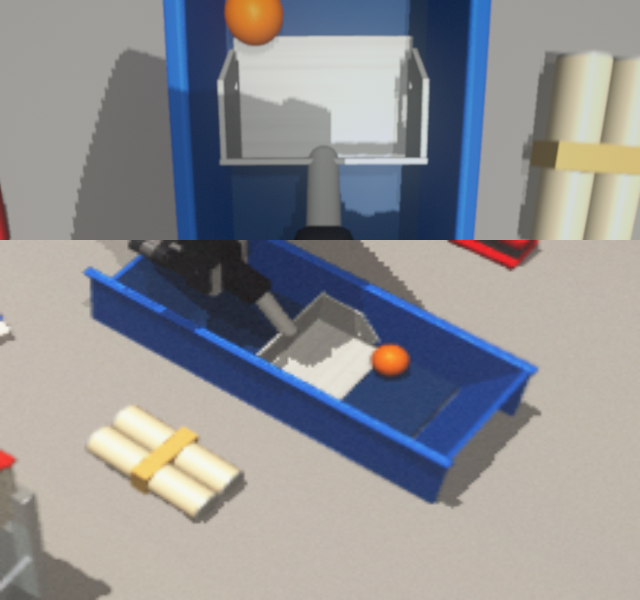

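```bash
python3 -m creep '[[0,0,0,6,0,-0.1,255],[0,0,0,6,0,0.4,255],[0,0,0,6,0,0.4,255],[0,0,0,6,0,0.4,255],[0,0,0,6,0,0.4,255],[0,0,0,6,0,0.4,255],[0,0,0,6,0,0.4,255],[0,0,0,6,0,0.4,255]]'; python3 -m creep '[[0,0,0,4,0,0.3,255]]';python3 st.py;  python3 - <<'E'
from h import *
im,d=camera('wrist');im2,d=camera('scene');cv2.imwrite('pics/w37.png',np.vstack([im[:240],cv2.resize(im2[250:400,250:470],(640,360))]))
E
```

```text
clock: 48.95
position: [0.6004, -0.0279, 0.0819]
ee_rot: [0.999, 0.009, 0.036, -0.001]
ft_force: [-3.2, -0.1, 2.6]
grip_width: 0.213
clock: 49.05
position: [0.6036, -0.0277, 0.0817]
ee_rot: [0.999, 0.009, 0.035, -0.001]
ft_force: [-17.4, 0.5, 11.7]
grip_width: 0.21
t 49.05 tcp [ 0.6036 -0.0277  0.0817] SCOOPpitch(up+) -2.4 yaw 1.05 roll -0.05 F [-17.4   0.5  11.7] w 0.210
 lip tray-frame mm [108.3214   2.9676   4.9579] heel [54.3325  2.7898  7.1619] lip world [ 0.7093 -0.0257  0.005 ]
```

View pics/w37.png

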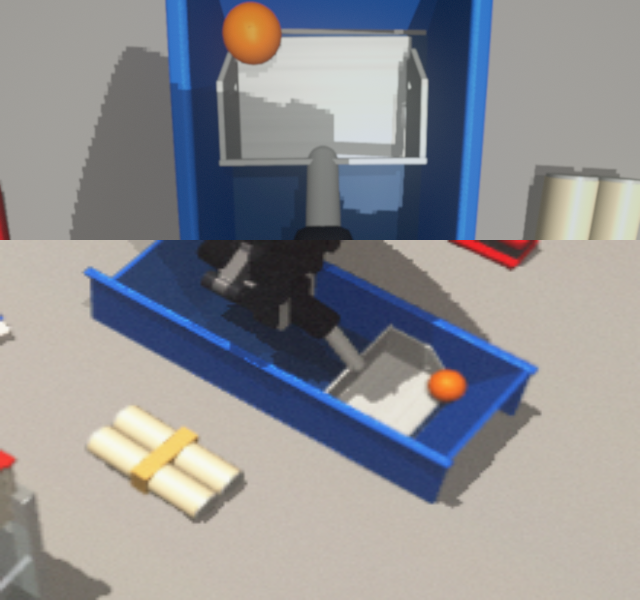

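```bash
python3 -m creep '[[0,0.039,0.003,-1.5,0.4,1.5,255],[0,0.044,0,-2.1,0,3,255],[0,0.044,0,-2.1,0,3,255],[0,0.044,0,-2,0,2.2,255],[0,0.044,0,-2,0,2.2,255],[0,0.044,0,-2,0,1.3,255],[0,0.044,0,-2,0,1.3,255],[0,0,0,0,0,0,255]]'; python3 -m creep '[[0,0.06,0,-1,0,-5,255],[0,0.06,0,0,0,-10,255],[0,0,0,0,0,-10,255],[0,0,0,0,0,0,255]]'; python3 st.py;  python3 - <<'E'
from h import *
im,d=camera('wrist');im2,d=camera('scene');cv2.imwrite('pics/w38.png',np.vstack([im[:240],cv2.resize(im2[250:400,250:470],(640,360))]))
E
```

```text
clock: 49.95
position: [0.592, -0.0284, 0.0641]
ee_rot: [0.982, 0.007, 0.186, -0.002]
ft_force: [-0.2, 0.7, -3.2]
grip_width: 0.211
clock: 50.35
position: [0.5819, -0.0286, 0.0881]
ee_rot: [0.969, 0.007, 0.245, -0.003]
ft_force: [0.1, 0.4, -3.3]
grip_width: 0.215
t 50.35 tcp [ 0.5819 -0.0286  0.0881] SCOOPpitch(up+) 22.0 yaw 0.80 roll -0.10 F [ 0.1  0.4 -3.3] w 0.215
 lip tray-frame mm [108.8571   2.0349  61.7898] heel [58.7725  2.088  41.5112] lip world [ 0.7098 -0.0266  0.0618]
```

View pics/w38.png

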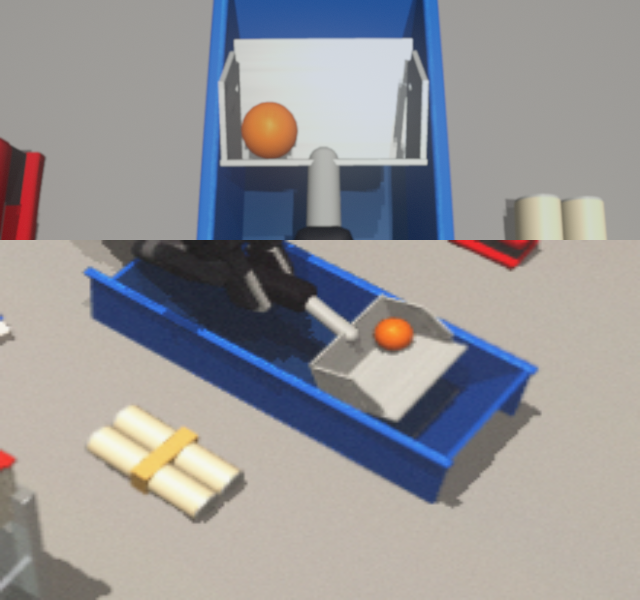

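The last ball is at the back of the bowl. Lift and carry to the hopper.

```bash
python3 -m creep '[[0,0,0,5,0,-10,255],[0,0,0,10.6,0,-20,255],[0,0,0,10.6,0,-20,255],[0,0,0,10.6,0,-20,255],[0,0,0,10.6,0,-20,255],[0,0,0,10.6,0,-20,255],[0,0,0,10.6,0,-20,255],[0,0,0,10.6,0,-20,255]]';python3 -m creep '[[0,0,0,10.6,0,-20,255],[0,0,0,7,0,-13,255],[0,0,0,0,0,0,255]]'; python3 planw.py 535,-345,262,20,0.8;python3 -c "
from h import *
print(get_obs()['joint_pos'].round(2))"
```

```text
clock: 51.25
position: [0.58, -0.0289, 0.258]
ee_rot: [0.969, 0.007, 0.245, -0.002]
ft_force: [0.2, 1.5, -2.4]
grip_width: 0.212
clock: 51.55
position: [0.5809, -0.0288, 0.2965]
ee_rot: [0.969, 0.007, 0.247, -0.003]
ft_force: [-0.3, -0.1, -2.4]
grip_width: 0.209
t 51.55 tcp [ 0.5809 -0.0288  0.2965] SCOOPpitch(up+) 22.2 yaw 0.79 roll -0.09 F [-0.3 -0.1 -2.4] w 0.209
 lip tray-frame mm [107.8746   1.7244 270.5128] heel [ 57.8426   1.7854 250.1048] lip world [ 0.7088 -0.0269  0.2705]
535,-345,262,20,0.8 turn [-0.002 -0.038 -0.   ] shift [-157.3  315.4  -82. ] tcp [ 0.408 -0.347  0.293]
[-0.96 -0.24  0.82  1.97  0.29  0.85 -1.8 ]
```

```bash
python3 -m creep '[[0,0,0,-4,8,-2,255],[0,0,0,-8,16,-4,255],[0,0,0,-11.3,22.5,-6,255],[0,0,0,-11.3,22.5,-6,255],[0,0,0,-11.3,22.5,-6,255],[0,0,0,-11.3,22.5,-6,255],[0,0,0,-11.3,22.5,-6,255],[0,0,0,-11.3,22.5,-6,255]]' && python3 -m creep '[[0,0,0,-11.3,22.5,-6,255],[0,0,0,-11.3,22.5,-6,255],[0,0,0,-11.3,22.5,-6,255],[0,0,0,-11.3,22.5,-6,255],[0,0,0,-11.3,22.5,-6,255],[0,0,0,-11.3,22.5,-6,255],[0,-0.02,0,-6.5,14,-2.5,255],[0,-0.02,0,-3,7,-1.5,255]]'; python3 -m creep '[[0,0,0,0,0,0,255]]'; python3 planw.py 530,-345,243,10,0.8 535,-345,225,-2,0.8 538,-345,206,-14,0.8 540,-345,192,-26,0.8 541,-345,186,-36,0.8;python3 -c "
from h import *
print(get_obs()['joint_pos'].round(2))
im,d=camera('wrist');cv2.imwrite('pics/w39.png',cv2.resize(im,(480,360)))"
```

```text
clock: 52.35
position: [0.4904, -0.1902, 0.2915]
ee_rot: [0.97, 0.007, 0.244, -0.003]
ft_force: [0.5, -0.5, -1.5]
grip_width: 0.209
clock: 53.15
position: [0.4054, -0.3481, 0.29]
ee_rot: [0.974, 0.006, 0.225, -0.002]
ft_force: [-0.6, -0.7, -2.0]
grip_width: 0.212
clock: 53.25
position: [0.4069, -0.3469, 0.2908]
ee_rot: [0.974, 0.007, 0.225, -0.002]
ft_force: [1.0, 0.4, -2.8]
grip_width: 0.212
t 53.25 tcp [ 0.4069 -0.3469  0.2908] SCOOPpitch(up+) 19.6 yaw 0.78 roll -0.05 F [ 1.   0.4 -2.8] w 0.212
 lip tray-frame mm [ -72.2093 -313.7348  259.2077] heel [-123.099  -313.662   241.0437] lip world [ 0.5336 -0.3451  0.2592]
530,-345,243,10,0.8 turn [-0.001 -0.168 -0.   ] shift [ 5.1 -0.2 -2.5] tcp [ 0.41  -0.347  0.295]
535,-345,225,-2,0.8 turn [ 0.    -0.209 -0.   ] shift [19.4  0.1 -0.3] tcp [ 0.429 -0.346  0.301]
538,-345,206,-14,0.8 turn [ 0.    -0.209 -0.   ] shift [21.2  0.   0.2] tcp [ 0.45  -0.346  0.302]
540,-345,192,-26,0.8 turn [-0.    -0.209  0.   ] shift [23.5  0.  -5.3] tcp [ 0.474 -0.346  0.305]
541,-345,186,-36,0.8 turn [-0.    -0.175  0.   ] shift [ 19.1   0.  -10.8] tcp [ 0.496 -0.346  0.308]
[-0.54 -0.46  1.1   1.96  0.18  1.02 -1.03]
```

View pics/w39.png

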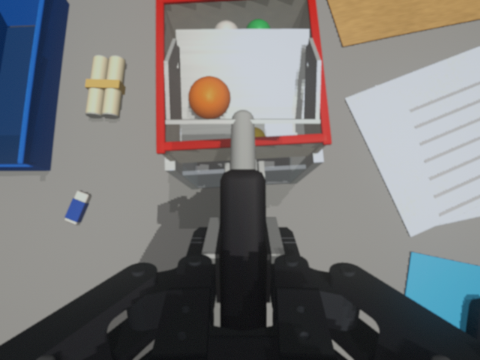

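```bash
python3 -m creep '[[0,-0.084,0,2.6,0,-1.3,255],[0,-0.084,0,2.6,0,-1.3,255],[0,-0.105,0,9.7,0,-0.2,255],[0,-0.105,0,9.7,0,-0.2,255],[0,-0.105,0,10.6,0,0,255],[0,-0.105,0,10.6,0,0,255],[0,-0.105,0,11.8,0,-2.6,255],[0,-0.105,0,11.8,0,-2.6,255]]'; python3 -m creep '[[0,-0.087,0,9.5,0,-5.4,255],[0,-0.087,0,9.5,0,-5.4,255],[0,0,0,0,0,0,255],[0,0,0,0,0,0,255],[0,0,0,0,0,0,255]]'; python3 st.py
python3 - <<'E'
from h import *
im,d=camera('wrist');im2,d=camera('scene');cv2.imwrite('pics/w40.png',np.hstack([cv2.resize(im,(400,300)),cv2.resize(im2[180:480,0:400],(400,300))]))
E
```

```text
clock: 54.1
position: [0.4562, -0.3451, 0.3046]
ee_rot: [0.994, 0.005, -0.11, -0.001]
ft_force: [-0.1, -0.3, -0.7]
grip_width: 0.211
clock: 54.6
position: [0.475, -0.3463, 0.3122]
ee_rot: [0.981, 0.004, -0.192, -0.0]
ft_force: [-1.0, -0.5, -2.2]
grip_width: 0.212
t 54.60 tcp [ 0.475  -0.3463  0.3122] SCOOPpitch(up+) -28.6 yaw 0.50 roll -0.14 F [-1.  -0.5 -2.2] w 0.212
 lip tray-frame mm [ -69.9272 -314.2108  196.6823] heel [-117.3812 -313.9206  222.5227] lip world [ 0.5359 -0.3455  0.1967]
```

View pics/w40.png

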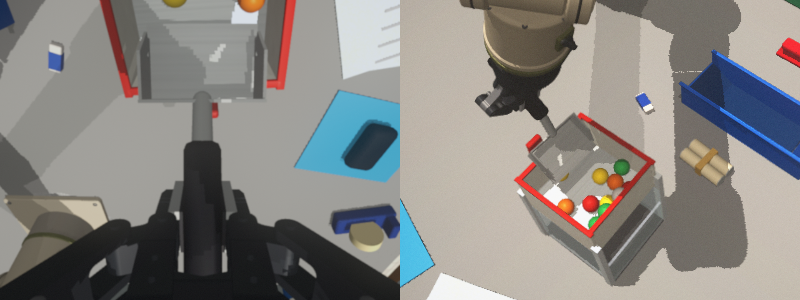

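Poured. Back out, then put the scoop on the mat and count the balls from the top view on the way.

```bash
python3 -m creep '[[0,0.1,0,-12,0,-12,255],[0,0.1,0,-15,0,-15,255],[0,0.1,0,-15,0,-12,255],[0,0.1,0,-12,0,-8,255],[0,0.1,0,-5,0,0,255],[-0.008,0,-0.008,0,-40,0,255],[0,0,0,4,-40,0,255],[0,0,0,4,-40,0,255]]';python3 -m creep '[[0,0,0,8,-41,4,255],[0,0,0,8,-41,8,255],[0,0,0,8,-41,12,255],[0,0,0,8,-41,12,255],[0,0,0,8,-41,12,255]]'; python3 rel.py; python3 st.py 0.518 0.340 0.20;python3 - <<'E'
from h import *
print(get_obs()['joint_pos'].round(2))
im,d=camera('top');cv2.imwrite('pics/t41.png',np.hstack([cv2.resize(im[110:270,280:400],None,fx=3.2,fy=3.2),cv2.resize(im[150:310,420:540],None,fx=3.2,fy=3.2)]))
im,d=camera('scene');cv2.imwrite('pics/s41.png',cv2.resize(im[280:470,100:280],None,fx=3,fy=3))
E
```

```text
clock: 55.5
position: [0.4344, -0.2383, 0.3727]
ee_rot: [0.998, 0.006, 0.056, -0.002]
ft_force: [1.7, 0.6, -2.6]
grip_width: 0.21
clock: 56.0
position: [0.4774, -0.0324, 0.3283]
ee_rot: [0.999, 0.006, 0.054, -0.001]
ft_force: [1.3, 0.2, -1.6]
grip_width: 0.215
floor plane tool: z=0.897 x + -0.101 y + -0.7 scoop rel pitch up deg -41.90 n 481 z at x=80: 71.0
t 56.05 tcp [ 0.4776 -0.0246  0.326 ] SCOOPpitch(up+) -0.3 yaw 1.13 roll -0.07 F [-0.9  9.1 -4.6] w 0.212
 lip tray-frame mm [-14.9906   8.1738 253.103 ] heel [-69.0234   7.9217 253.3841] lip world [ 0.5859 -0.0224  0.2531]
 tool-frame shift mm [  33.9875 -363.5646  130.8261]
[-0.8  -0.18  0.68  1.83  0.13  1.35 -1.7 ]
```

View pics/t41.png

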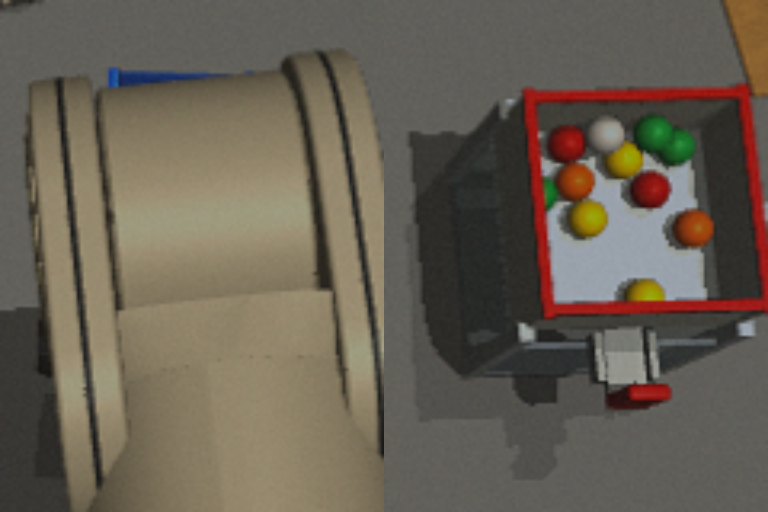

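View pics/s41.png

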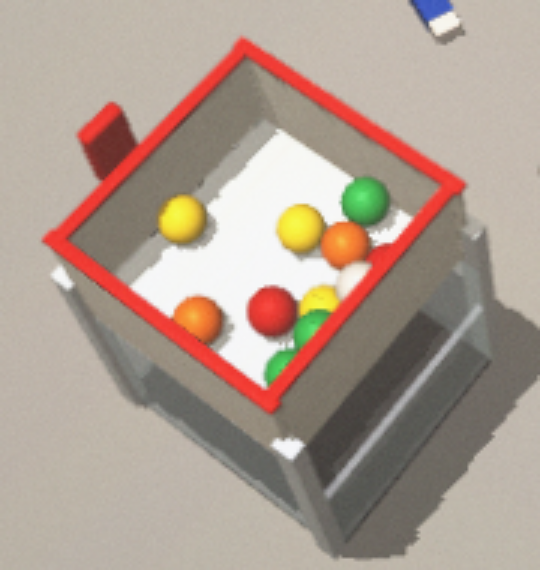

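All 11 balls are counted in the hopper, the floor is shut, and the last tray view was empty. Now the scoop goes back on the mat.

```bash
python3 -m creep '[[0,0,0,4,-42,8,255],[0,0,0,4,-42,8,255],[0,0,0,4,-42,8,255],[0,0,0,4,-42,12,255],[0,0,0,4,-42,14,255],[0,0,0,4,-42,16,255],[0,0,0,4,-42,16,255],[0,0,0,4,-42,18,255]]';python3 -m creep '[[0,0,-0.033,2,-24,16,255],[0,0,0,0,0,8,255],[0,0,0,0,0,0,255]]'; python3 rel.py; python3 st.py 0.518 0.340 0.095
```

```text
clock: 56.95
position: [0.5173, 0.3033, 0.2329]
ee_rot: [0.998, 0.005, 0.055, -0.0]
ft_force: [1.1, -0.2, -1.9]
grip_width: 0.21
clock: 57.25
position: [0.5209, 0.3254, 0.2079]
ee_rot: [0.998, 0.022, 0.054, 0.002]
ft_force: [-0.4, -0.7, -1.6]
grip_width: 0.207
floor plane tool: z=0.116 x + -0.005 y + 70.9 scoop rel pitch up deg -6.61 n 530 z at x=80: 80.2
t 57.30 tcp [0.5214 0.3249 0.209 ] SCOOPpitch(up+) -0.2 yaw 2.46 roll 0.32 F [ 0.2 -0.8 -1.4] w 0.212
 lip tray-frame mm [ 34.2786 358.9263 136.2677] heel [-19.7353 357.4566 136.4407] lip world [0.6298 0.3291 0.1363]
 tool-frame shift mm [-15.0549 -15.8552 112.9391]
```

```bash
python3 -m creep '[[0.006,0.003,-0.009,-5,-8,40,255],[0,0,0,-5,-8,40,255],[0,0,0,-3,0,22,255],[0,0,0,-1.5,0,10,255],[0,0,0,0,0,0,255]]'; python3 st.py;python3 -m creep '[[0,0,0,-0.7,0,6,255],[0,0,0,-0.5,0,4,255],[0,0,0,0,0,0,255]]'; python3 st.py
```

```text
clock: 57.8
position: [0.5184, 0.3411, 0.0959]
ee_rot: [0.998, 0.026, 0.055, -0.001]
ft_force: [-0.0, 0.8, -1.0]
grip_width: 0.213
t 57.80 tcp [0.5184 0.3411 0.0959] SCOOPpitch(up+) -0.1 yaw 3.01 roll 0.03 F [-0.   0.8 -1. ] w 0.213
 lip tray-frame mm [ 31.6772 376.6794  23.5118] heel [-22.3193 374.6634  23.5386] lip world [0.627  0.3468 0.0235]
clock: 58.1
position: [0.5181, 0.3425, 0.086]
ee_rot: [0.998, 0.027, 0.056, -0.002]
ft_force: [0.2, -0.3, -2.1]
grip_width: 0.211
t 58.10 tcp [0.5181 0.3425 0.086 ] SCOOPpitch(up+) -0.0 yaw 3.10 roll -0.03 F [ 0.2 -0.3 -2.1] w 0.211
 lip tray-frame mm [ 31.4405 378.3054  13.6076] heel [-22.5527 376.2006  13.6078] lip world [0.6267 0.3484 0.0136]
```

```bash
python3 -m creep '[[0,0,0,-0.5,0.5,4,255],[0,0,0,-0.3,0.5,3,255],[0,0,0,0,0,0,255]]'; python3 -m creep '[[0,0,0,-0.1,0,1,255],[0,0,0,0,0,0,255]]';python3 -m creep '[[0,0,0,-0.1,0,1,255],[0,0,0,0,0,0,255]]'; python3 st.py
```

```text
clock: 58.4
position: [0.5178, 0.3413, 0.0781]
ee_rot: [0.998, 0.027, 0.055, -0.001]
ft_force: [0.1, 0.6, -1.5]
grip_width: 0.213
clock: 58.6
position: [0.518, 0.3416, 0.0775]
ee_rot: [0.998, 0.027, 0.055, -0.002]
ft_force: [-0.7, 0.4, -2.3]
grip_width: 0.212
clock: 58.8
position: [0.5181, 0.3417, 0.0769]
ee_rot: [0.998, 0.027, 0.055, -0.002]
ft_force: [-2.0, -0.9, 2.5]
grip_width: 0.214
t 58.80 tcp [0.5181 0.3417 0.0769] SCOOPpitch(up+) -0.0 yaw 3.11 roll -0.03 F [-2.  -0.9  2.5] w 0.214
 lip tray-frame mm [ 31.3839 377.4748   4.5489] heel [-22.6089 375.3608   4.5599] lip world [0.6266 0.3476 0.0045]
```

```bash
python3 -m creep '[[0,0,0,0,0,0,120],[0,0,0,0,0,0,60],[0,0,0,0,0,0,0],[0,0,0,0,0,0,0],[0,0,0,0,0,0,0]]'; python3 -m creep '[[0,0,0,0,0,-15,0],[0,0,0,0,0,-35,0],[0,0,0,0,0,-45,0],[0,0,0,0,0,-45,0],[0,0,0,0,0,-20,0],[0,-0.112,0,0,0,0,0],[0,0,0,0,0,0,0]]'
python3 - <<'E'
from st import *
state()
print(get_obs()['joint_pos'].round(2))
im,d=camera('wrist');im2,d=camera('scene');cv2.imwrite('pics/w42.png',np.hstack([cv2.resize(im,(400,300)),cv2.resize(im2[40:220,330:530],(400,300))]))
E
```

```text
clock: 59.3
position: [0.5181, 0.3416, 0.0765]
ee_rot: [0.998, 0.027, 0.055, -0.002]
ft_force: [0.3, -0.2, -0.3]
grip_width: 0.996
clock: 60.0
position: [0.5017, 0.3401, 0.2372]
ee_rot: [1.0, 0.026, -0.001, -0.0]
ft_force: [0.6, -0.1, -1.2]
grip_width: 0.997
t 60.00 tcp [0.5017 0.3401 0.2372] SCOOPpitch(up+) -6.5 yaw 3.02 roll -0.05 F [ 0.6 -0.1 -1.2] w 0.997
 lip tray-frame mm [  6.1579 375.6457 153.0526] heel [-47.4972 373.6307 159.1162] lip world [0.6015 0.3454 0.1531]
[-1.02  0.31  0.43  1.56 -0.14  1.3  -2.08]
```

View pics/w42.png

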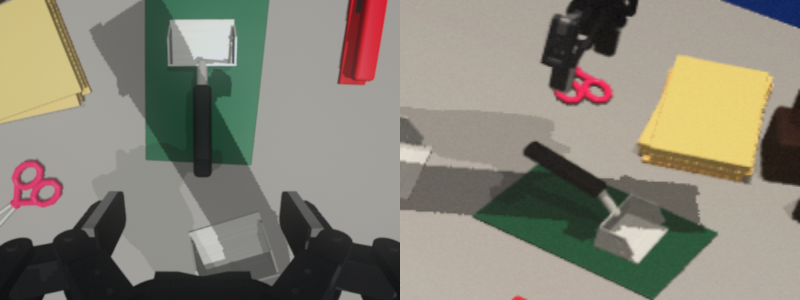

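```bash
python3 -m creep '[[0,0,0,-8.7,42,-4.2,0],[0,0,0,-8.7,42,-4.2,0],[0,0,0,-8.7,42,-4.2,0],[0,0,0,-8.7,42,-4.2,0],[0,0,0,-8.7,42,-4.2,0],[0,0,0,-8.7,42,-4.2,0],[0,0,0,-8.7,42,-4.2,0],[0,0,0,-8.7,42,-4.2,0]]' && python3 -m creep '[[0,0,0,-4.3,43.5,-3.8,0],[0,0,0,-4.3,43.5,-3.8,0],[0,0,0,-4.3,43.5,-3.8,0],[0,0,0,-4.3,43.5,-3.8,0],[0,0,0,-4.3,43.5,-3.8,0],[0,0,0,-4.3,43.5,-3.8,0],[0,0,0,-4.3,43.5,-3.8,0],[0,0,0,-4.3,43.5,-3.8,0]]';python3 -m creep '[[0,0,-0.01,0,0,0,0]]'
python3 - <<'E'
from st import *
o,R,p=state()
print(o['joint_pos'].round(2))
im,d=camera('wrist');np.save('wd.npy',d);cv2.imwrite('pics/w43.png',im)
print(project('wrist',[.438,-.3505,.162],o))
E
```

```text
clock: 60.9
position: [0.4482, -0.0003, 0.2688]
ee_rot: [1.0, 0.027, 0.0, 0.0]
ft_force: [0.3, 0.3, 1.1]
grip_width: 1.0
clock: 61.7
position: [0.4336, -0.3491, 0.2994]
ee_rot: [1.0, 0.028, -0.0, 0.0]
ft_force: [1.0, 1.0, 1.1]
grip_width: 0.998
clock: 61.8
position: [0.4303, -0.3541, 0.2986]
ee_rot: [1.0, 0.027, -0.002, 0.002]
ft_force: [-1.5, -0.0, 0.6]
grip_width: 0.998
t 61.80 tcp [ 0.4303 -0.3541  0.2986] SCOOPpitch(up+) -6.7 yaw 3.15 roll 0.27 F [-1.5 -0.   0.6] w 0.998
 lip tray-frame mm [ -76.0588 -317.5731  214.1172] heel [-129.6866 -319.6797  220.3867] lip world [ 0.5298 -0.349   0.2141]
[-0.33  0.26  1.12  1.62 -0.23  1.41 -0.7 ]
(np.float64(318.3031120886828), np.float64(214.24893646467308))
```

View pics/w43.png

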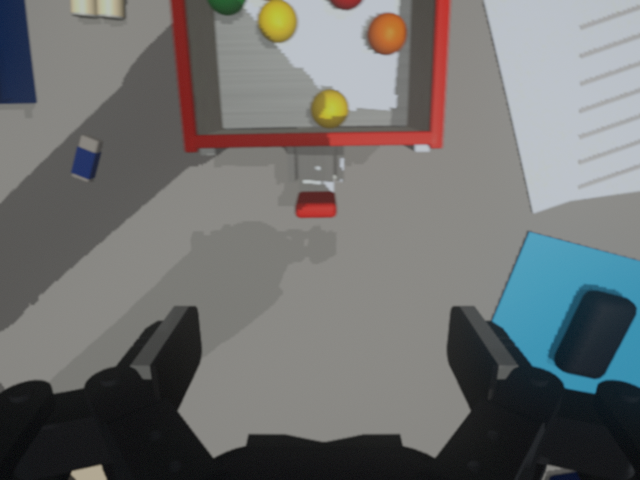

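Run:
```python
from st import *
o,R,p=state()
d=np.load('wd.npy');W=cloud('wrist',d,o)
print('tab',pix_plane('wrist',316,205,.162,o),pix_plane('wrist',316,217,.148,o),pix_plane('wrist',297,210,.16,o),pix_plane('wrist',336,210,.16,o))
for v in (170,185,195,204,208,212,216): print(v,W[v,316])
for q in ((187,150),(440,146),(193,136),(433,132)): print(q,pix_plane('wrist',*q,.19,o))
```

```text
t 61.85 tcp [ 0.4314 -0.3512  0.2985] SCOOPpitch(up+) -6.7 yaw 3.34 roll 0.16 F [ 0.6  1.5 -0.6] w 1.001
 lip tray-frame mm [ -74.8864 -314.252   214.0901] heel [-128.5101 -316.5501  220.3273] lip world [ 0.5309 -0.3457  0.2141]
tab [ 0.4449 -0.3456  0.162 ] [ 0.4336 -0.3461  0.148 ] [ 0.4406 -0.334   0.16  ] [ 0.442  -0.3582  0.16  ]
170 [ 0.4607 -0.3443  0.1249]
185 [ 0.4505 -0.3448  0.1263]
195 [ 0.4463 -0.3453  0.1393]
204 [ 0.4454 -0.3456  0.1612]
208 [ 0.4432 -0.3457  0.1626]
212 [ 0.4408 -0.3459  0.163 ]
216 [ 0.438  -0.346   0.1622]
(187, 150) [ 0.4775 -0.276   0.19  ]
(440, 146) [ 0.4874 -0.4091  0.19  ]
(193, 136) [ 0.485  -0.2794  0.19  ]
(433, 132) [ 0.4943 -0.4045  0.19  ]
```

```bash
python3 st.py 0.437 -0.349 0.175; python3 -m creep '[[0,0,-0.017,5,-1,30,0],[0,0,0,0,0,40,0],[0,0,0,0,0,35,0],[0,0,0,0,0,18,0],[0,0,0,0,0,0,0],[0,0,0,0,0,0,0]]'; python3 st.py 0.437 -0.349 0.158
python3 - <<'E'
from st import *
o,R,p=state()
im,d=camera('wrist');cv2.imwrite('pics/w44.png',im)
E
```

```text
t 61.85 tcp [ 0.4314 -0.3512  0.2985] SCOOPpitch(up+) -6.7 yaw 3.34 roll 0.16 F [ 0.6  1.5 -0.6] w 1.001
 lip tray-frame mm [ -74.8864 -314.252   214.0901] heel [-128.5101 -316.5501  220.3273] lip world [ 0.5309 -0.3457  0.2141]
 tool-frame shift mm [  6.2444  -2.2436 123.4986]
clock: 62.45
position: [0.4389, -0.3457, 0.1772]
ee_rot: [0.999, 0.041, -0.0, -0.0]
ft_force: [-0.1, -0.0, -0.2]
grip_width: 0.999
t 62.45 tcp [ 0.4389 -0.3457  0.1772] SCOOPpitch(up+) -6.4 yaw 4.74 roll -0.01 F [-0.1 -0.  -0.2] w 0.999
 lip tray-frame mm [ -67.0986 -306.1975   93.1651] heel [-120.6733 -309.8184   99.1924] lip world [ 0.5386 -0.3375  0.0932]
 tool-frame shift mm [-2.1956  3.0826 19.2165]
t 62.45 tcp [ 0.4389 -0.3457  0.1772] SCOOPpitch(up+) -6.4 yaw 4.74 roll -0.01 F [-0.1 -0.  -0.2] w 0.999
 lip tray-frame mm [ -67.0986 -306.1975   93.1651] heel [-120.6733 -309.8184   99.1924] lip world [ 0.5386 -0.3375  0.0932]
```

View pics/w44.png

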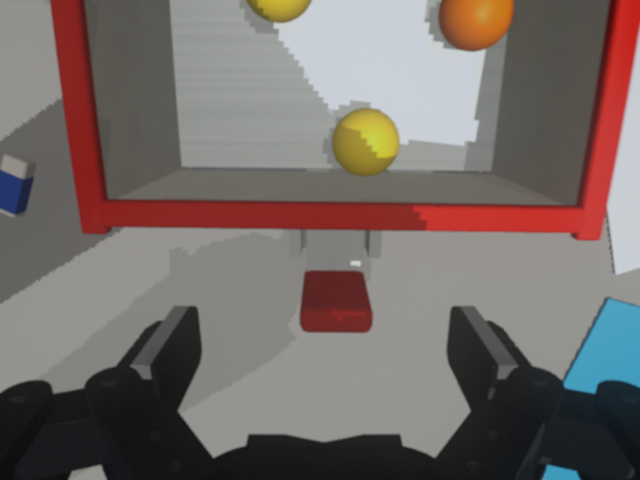

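```bash
python3 -m creep '[[0,0,0,-1,3.5,10,0],[0,0,0,-1,0,9,0],[0,0,0,0,0,0,0],[0,0,0,0,0,0,60]]' 25; python3 -m creep '[[0,0,0,0,0,0,120],[0,0,0,0,0,0,180],[0,0,0,0,0,0,255],[0,0,0,0,0,0,255],[0,0,0,0,0,0,255],[0,0,0,0,0,0,255]]' 25
python3 - <<'E'
from st import *
o,R,p=state()
im,d=camera('wrist');cv2.imwrite('pics/w45.png',im)
E
```

```text
clock: 62.9
position: [0.4365, -0.3504, 0.1574]
ee_rot: [0.999, 0.04, -0.001, -0.0]
ft_force: [-0.3, 0.5, 0.1]
grip_width: 0.859
clock: 63.5
position: [0.4369, -0.3502, 0.1579]
ee_rot: [0.999, 0.041, -0.0, -0.0]
ft_force: [-1.3, 3.7, 5.3]
grip_width: 0.297
t 63.50 tcp [ 0.4369 -0.3502  0.1579] SCOOPpitch(up+) -6.5 yaw 4.66 roll -0.04 F [-1.3  3.7  5.3] w 0.297
 lip tray-frame mm [ -69.2742 -310.7134   73.7737] heel [-122.8508 -314.2708   79.8219] lip world [ 0.5365 -0.342   0.0738]
```

View pics/w45.png

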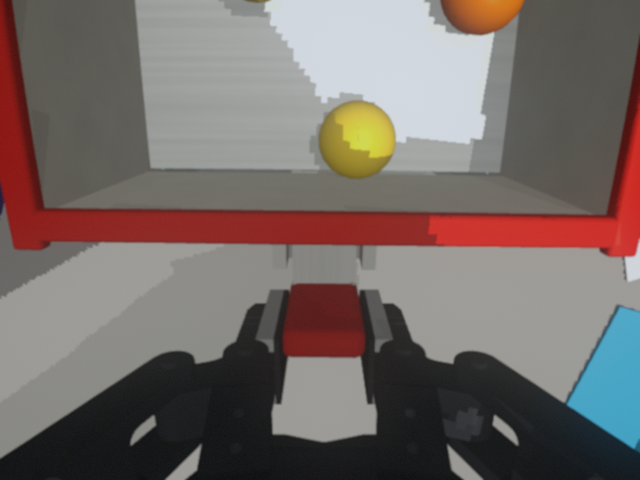

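Tab is gripped, all 11 balls are in the hopper and the tray is empty. Drawing the latch.

```bash
python3 -m creep '[[0,0,0,-4,0,0,255],[0,0,0,-4,0,0,255],[0,0,0,-4,0,0,255],[0,0,0,-4,0,0,255],[0,0,0,-4,0,0,255],[0,0,0,-4,0,0,255],[0,0,0,-2,0,0,255],[0,0,0,0,0,0,255]]' 40
python3 - <<'E'
from st import *
o,R,p=state()
im,d=camera('wrist');im2,d=camera('scene');cv2.imwrite('pics/w46.png',np.hstack([cv2.resize(im,(400,300)),cv2.resize(im2[280:480,80:290],(400,300))]))
E
```

```text
clock: 64.35
position: [0.4105, -0.3521, 0.1579]
ee_rot: [0.999, 0.041, -0.0, -0.001]
ft_force: [0.6, 5.2, 8.2]
grip_width: 0.296
t 64.35 tcp [ 0.4105 -0.3521  0.1579] SCOOPpitch(up+) -6.4 yaw 4.66 roll -0.08 F [0.6 5.2 8.2] w 0.296
 lip tray-frame mm [ -95.6301 -312.134    73.7827] heel [-149.2076 -315.6921   79.823 ] lip world [ 0.5101 -0.3439  0.0738]
```

View pics/w46.png

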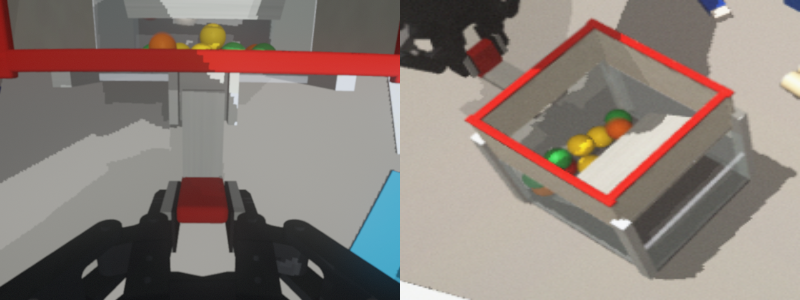

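The floor fell open and the balls dropped. Release, retreat, inspect.

```bash
python3 -m creep '[[0,0,0,0,0,0,120],[0,0,0,0,0,0,60],[0,0,0,0,0,0,0],[0,0,0,0,0,0,0],[0,0,0,0,0,-15,0],[0,0,0,0,0,-30,0],[0,0,0,0,0,-40,0],[0,0,0,0,0,-40,0]]'; python3 -m creep '[[0,0,0,0,-40,0,0],[0,0,0,0,-40,0,0],[0,0,0,0,-40,0,0],[0,0,0,0,-40,0,0],[0,0,0,0,-30,0,0],[0,0,0,0,0,0,0]]'
python3 - <<'E'
from st import *
o,R,p=state()
im,d=camera('top');im2,d2=camera('scene')
cv2.imwrite('pics/t47.png',np.hstack([cv2.resize(im[150:310,410:550],(525,600)) ]))
cv2.imwrite('pics/s47.png',cv2.resize(im2[290:470,100:280],None,fx=3.3,fy=3.3))
cv2.imwrite('pics/t47full.png',im);cv2.imwrite('pics/s47full.png',im2)
E
```

```text
clock: 65.25
position: [0.4104, -0.3528, 0.2849]
ee_rot: [0.999, 0.04, -0.001, 0.0]
ft_force: [1.5, -0.6, -0.1]
grip_width: 1.001
clock: 65.85
position: [0.3958, -0.1619, 0.2836]
ee_rot: [0.999, 0.043, 0.0, -0.001]
ft_force: [-0.1, -0.2, -0.7]
grip_width: 0.998
t 65.85 tcp [ 0.3958 -0.1619  0.2836] SCOOPpitch(up+) -6.4 yaw 4.92 roll -0.09 F [-0.1 -0.2 -0.7] w 0.998
 lip tray-frame mm [-107.4455 -121.3051  199.675 ] heel [-161.0129 -125.1066  205.6569] lip world [ 0.4954 -0.1532  0.1997]
```

View pics/t47.png

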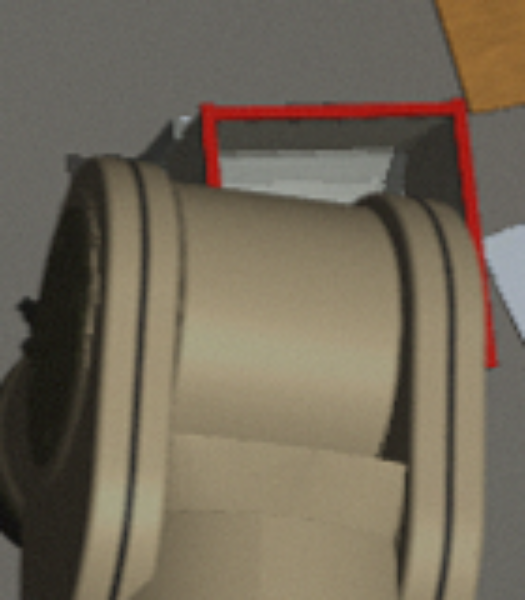

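View pics/s47.png

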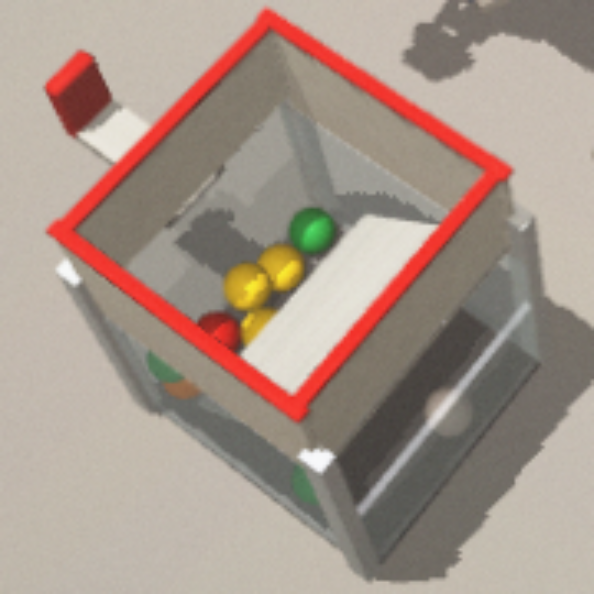

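View pics/t47full.png

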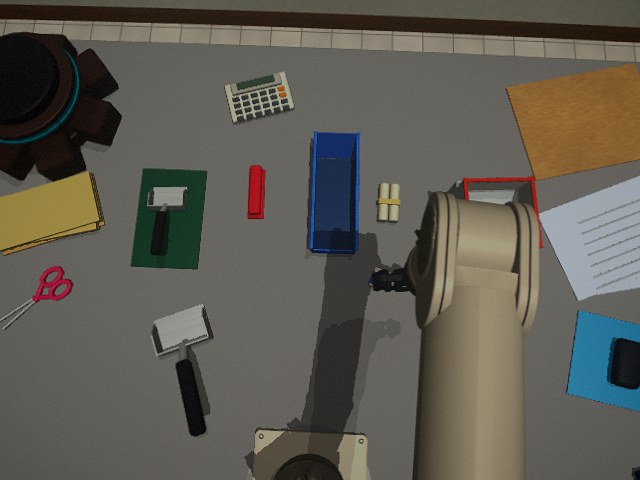

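```bash
python3 -m creep '[[0,0,0,0,-40,-5,0],[0,0,0,2,-40,-5,0],[0,0,0,4,-40,-5,0],[0,0,0,4,-40,-5,0],[0,0,0,4,-40,0,0],[0,0,0,4,-40,0,0],[0,0,0,0,0,0,0],[0,0,0,0,0,0,0]]'
python3 - <<'E'
from st import *
o,R,p=state()
im,d=camera('top');im2,d2=camera('scene')
cv2.imwrite('pics/t48.png',cv2.resize(im[150:300,420:560],None,fx=4,fy=4))
W=cloud('top',d);print('plate near hinge/edge',[W[v,500] for v in (190,195,200,205,210,220)])
cv2.imwrite('pics/s48full.png',im2)
cv2.imwrite('pics/t48b.png',cv2.resize(im[160:280,120:220],None,fx=5,fy=5))
E
```

```text
clock: 66.75
position: [0.3949, 0.0748, 0.303]
ee_rot: [0.999, 0.04, -0.001, 0.0]
ft_force: [-0.5, -0.4, -0.1]
grip_width: 0.998
t 66.75 tcp [0.3949 0.0748 0.303 ] SCOOPpitch(up+) -6.5 yaw 4.61 roll 0.05 F [-0.5 -0.4 -0.1] w 0.998
 lip tray-frame mm [-104.8272  114.6288  218.8605] heel [-158.4049  111.1354  224.9359] lip world [0.4944 0.0827 0.2189]
plate near hinge/edge [array([ 0.6114, -0.3611,  0.1321]), array([ 0.6035, -0.3637,  0.1237]), array([ 0.5949, -0.3657,  0.1172]), array([ 0.5871, -0.3687,  0.1079]), array([ 0.5785, -0.371 ,  0.1005]), array([ 0.562 , -0.3767,  0.0824])]
```

View pics/t48.png

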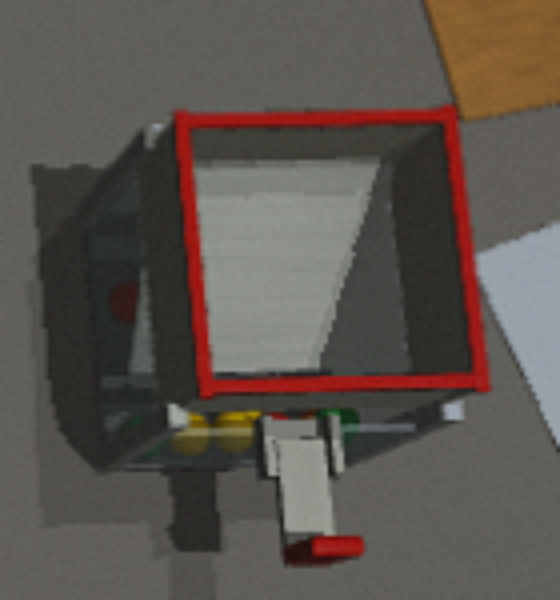

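View pics/s48full.png

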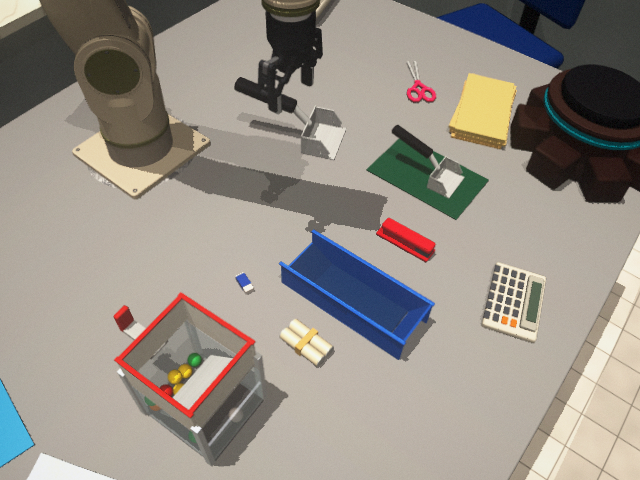

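View pics/t48b.png

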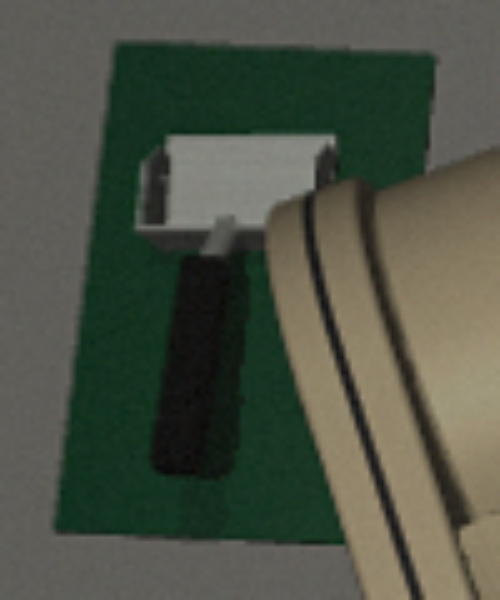

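```bash
python3 -m creep '[[0,0,0,0,40,0,0],[0,0,0,0,40,0,0],[0,0,0,0,20,0,0],[0,0,0,0,0,0,0],[0,0,0,0,0,0,0],[0,0,0,0,0,0,0],[0,0,0,0,0,0,0],[0,0,0,0,0,0,0]]'
python3 - <<'E'
from st import *
o,R,p=state()
im,d=camera('top');cv2.imwrite('pics/t49.png',np.hstack([cv2.resize(im[150:290,110:250],(420,420)),cv2.resize(im[110:270,280:400],(315,420))]))
W=cloud('top',d)
m=np.zeros((480,640),bool);m[200:262,145:175]=1
m&=(im.max(2)<60)&(W[...,2]>.04);P=W[m];print('handle',P.min(0),P.max(0))
E
```

```text
clock: 67.65
position: [0.4023, -0.0236, 0.3028]
ee_rot: [0.999, 0.041, -0.001, 0.0]
ft_force: [-0.3, -0.3, -0.2]
grip_width: 0.998
t 67.65 tcp [ 0.4023 -0.0236  0.3028] SCOOPpitch(up+) -6.5 yaw 4.70 roll 0.01 F [-0.3 -0.3 -0.2] w 0.998
 lip tray-frame mm [-98.8723  16.3682 218.6532] heel [-152.4439   12.781   224.7275] lip world [ 0.5019 -0.0154  0.2187]
handle [0.4568 0.3281 0.0445] [0.5667 0.3517 0.0984]
```

View pics/t49.png

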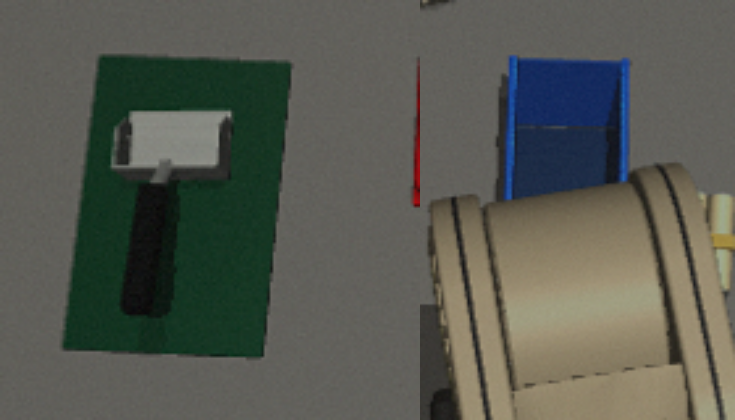

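The scoop stands level and fully on the mat, and the arm is clear of everything. Handing in.

```bash
python3 -c "
from workcell import *
print(hand_in())"
```

```text
the job is handed in; nothing more can be done
None
```

I moved all 11 balls from the tray to the hopper with the small scoop, in three loads of 5, 5 and 1. I set the scoop back on its mat, then drew the red latch, and the balls fell together into the tub. I handed in at about 68 s.

**Last checks:**
- **Before drawing the latch:** I counted 11 balls in the hopper with the floor shut, and the tray was empty.
- **After drawing it:** the drop floor hangs at about 45°, fully open, and no ball is left in the hopper or the tray. I could make out about 9 balls in the tub; the rest are hidden behind the drop floor and walls, so I did not recount all 11 there.
- **Scoop:** it stands level on the mat within a few millimetres of where it began. I saw no sign that it was knocked aside.
- **Everything else:** the gripper is open and touching nothing, and the stapler, coin rolls and eraser look undisturbed.

**What went wrong on the way:**
- **First pour:** the arm ran into a joint limit. The scoop touched the hopper lightly (about 6 N) and turned about 11° in the grip. I set it down on the mat and gripped it again, and the later pours did not touch the hopper.
- **Second load:** a sixth ball sat loose on the lip, so I shook it back into the tray and took it on the third trip.

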